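# Load a bench tumbler and start it

## Task

Clean a load of bolts in the bench tumbler: first put every bolt lying on the bench to the left of the tumbler into the black bowl, then pour all the ceramic balls from the steel cup in over them, and stand the cup back upright on its cork coaster. Once the balls are in, fit the lid over the spindle so that it sits flat and centred on the bowl's rim, and last of all reach into the console's recess and turn the timer clockwise until its pointer points at the raised mark. Leave the sanding block alone.

Things in the scene. Friction and masses are not known exactly. Their poses are not given: they have to be found in the camera images.
- tumbler: bench-top tumbler, fixed: grey plinth, a black round bowl, and on its -x side a square grey console. Origin on the bench under the bowl's centre, z up. Console 102 x 102 mm, its top 100 mm above the bench, its centre at x = -122 mm; in its top a round recess 80 mm wide and 50 mm deep holds the timer knob
- bowl_rim (a point): centre of the bowl's mouth, level with the rim, 125 mm above the bench; axes as the tumbler's. The bowl is 128 mm wide outside, 118 mm inside; its inner floor lies 64 mm below this point. A steel spindle 12 mm thick stands in its centre, its tip 28 mm above this point
- timer (a joint): timer knob in the recess, vertical axis: rad, growing clockwise seen from above, 0 to 2.6; turns lightly (0.03 N m) and stays where left. At 0 its pointer (the half of the bar with a white line on top) points along the tumbler's -x, away from the bowl; at 1.57 along the tumbler's +y, at the small raised white mark on the recess's edge. Starts at 0 to 0.5
- timer_grip (a point): grip point on the knob's axis, 13 mm below the console's top, 37 mm above the recess floor. The bar handle is 42 mm long, 14 mm thick, its top 7 mm above this point; its base disc, 44 mm wide, ends 23 mm below this point. At timer 0 the bar lies along the tumbler's x
- lid: grey lid, about 0.2 kg: disc 132 mm wide, 6 mm thick, with an upright round hub 36 mm in diameter in the middle, hub top 46 mm above the underside; a 17 mm bore runs through hub and disc to go over the spindle. Origin at the centre of the underside, z up along the hub. Starts flat on the bench
- coaster: cork coaster, fixed, 80 mm wide, 4 mm thick, origin at the centre of its underside
- cup: straight round steel cup, 60 mm outside, 52 mm inside, 85 mm tall, 0.15 kg, origin at the centre of its underside, z up towards the open mouth; smooth inside; starts upright on the coaster with the balls in it
- sanding_block: brown sanding block, bystander, 65 x 105 x 36 mm, origin at its underside; to be left alone
- ball_1: white ceramic ball, 20 mm in diameter, 12 g, smooth and slippery, origin at its centre; starts in the cup
- ball_2: white ceramic ball, 20 mm in diameter, 12 g, smooth and slippery, origin at its centre; starts in the cup
- ball_3: white ceramic ball, 20 mm in diameter, 12 g, smooth and slippery, origin at its centre; starts in the cup
- ball_4: white ceramic ball, 20 mm in diameter, 12 g, smooth and slippery, origin at its centre; starts in the cup
- ball_5: white ceramic ball, 20 mm in diameter, 12 g, smooth and slippery, origin at its centre; starts in the cup
- bolt_1: steel M12 bolt, 67 mm long, head 21 mm wide and 8 mm thick, shaft 12 mm; origin at the centre of the head's outer face, z along the shaft to the tip. Starts lying on the bench, shaft axis about 8 mm up (2 to 4 of the four are there, the others absent)
- bolt_2: steel M12 bolt, 67 mm long, head 21 mm wide and 8 mm thick, shaft 12 mm; origin at the centre of the head's outer face, z along the shaft to the tip. Starts lying on the bench, shaft axis about 8 mm up (2 to 4 of the four are there, the others absent)
- bolt_3: steel M12 bolt, 67 mm long, head 21 mm wide and 8 mm thick, shaft 12 mm; origin at the centre of the head's outer face, z along the shaft to the tip. Starts lying on the bench, shaft axis about 8 mm up (2 to 4 of the four are there, the others absent)
- bolt_4: steel M12 bolt, 67 mm long, head 21 mm wide and 8 mm thick, shaft 12 mm; origin at the centre of the head's outer face, z along the shaft to the tip. Starts lying on the bench, shaft axis about 8 mm up (2 to 4 of the four are there, the others absent)

How it is judged:
On the way, in this order (a step that is already met when the one before it is completed fails the run):
1. every bolt lies in the bowl (horizontal distance between each of bolt_1, bolt_2, bolt_3, bolt_4 and bowl_rim below 0.066 m and z of bolt_1 in the frame of bowl_rim between -0.08 and -0.002 m and z of bolt_2 in the frame of bowl_rim between -0.08 and -0.002 m and z of bolt_3 in the frame of bowl_rim between -0.08 and -0.002 m and z of bolt_4 in the frame of bowl_rim between -0.08 and -0.002 m), for 0.2 s.
2. the cup is being tipped over the bowl (angle between cup's own z axis and vertical above 0.8 rad and horizontal distance between cup and bowl_rim below 0.16 m and height (world z) of cup above 0.08 m), for 0.1 s.
3. every ball lies in the bowl with the bolts (all of step 1 and horizontal distance between each of ball_1, ball_2, ball_3, ball_4, ball_5 and bowl_rim below 0.066 m and z of ball_1 in the frame of bowl_rim between -0.08 and -0.002 m and z of ball_2 in the frame of bowl_rim between -0.08 and -0.002 m and z of ball_3 in the frame of bowl_rim between -0.08 and -0.002 m and z of ball_4 in the frame of bowl_rim between -0.08 and -0.002 m and z of ball_5 in the frame of bowl_rim between -0.08 and -0.002 m), for 0.2 s.
4. the lid sits flat on the bowl's rim, over the spindle (horizontal distance between lid and bowl_rim below 0.006 m and z of lid in the frame of bowl_rim between -0.005 and 0.005 m and angle between lid's own z axis and vertical below 0.07 rad), for 0.2 s.
5. the timer points at the raised mark (value of joint timer between 1.4 and 1.74 rad), for 0.2 s.
At the end, for the whole second after the job is handed in: all bolts and balls lie in the bowl below its rim; the lid is within 6 mm of centred and 5 mm of seated on the rim and level within 4 degrees; the timer reads 1.40 to 1.74 rad; the cup stands upright (within 4 degrees) on the coaster, its centre within 30 mm of the coaster's; lid and cup are at rest (all of step 3 and all of step 4 and all of step 5 and horizontal distance between cup and coaster below 0.03 m and angle between cup's own z axis and vertical below 0.08 rad and height (world z) of cup below 0.012 m and linear speed of each of lid, cup below 0.02 m/s); the robot touches nothing.
It fails at once if the sanding block was pushed more than 30 mm (distance of sanding_block from where it was at the start of the episode above 0.03 m).
Of bolt_1, bolt_2, bolt_3, bolt_4 only 2 to 4 are there at a start; the rules pass over those that are not, and their reading is None.
At some moment in a run one of lid, bolt_1, bolt_2, bolt_3 may be knocked a few centimetres aside while the robot is not near it.
It also fails if it takes over 210 s, if anything falls off the work surface, if the arm or the gripper's body presses on something with over 40 N, if the wrist force passes 120 N, or if a joint passes its speed limit or range.

## Robot

A 6-joint arm with a two-finger parallel gripper is mounted at the origin on a cart in front of the work surface, level with it; the furniture and walls round the work are solid. World frame = base frame: x ahead of the robot, y to its left, z up, the work surface at z = 0. Lengths are in m, angles in rad, forces in N, time in s.
With the tool pointing down it reaches from about 0.15 to 0.775 m from the base axis. Payload 6.1 kg.
Tool frame: the origin (TCP) lies at the very end of the fingers, on their centre line; the grasp point (between the pads) lies 19 mm behind it (r.tcp_to_grasp is the distance from the TCP to the grasp point, in m); z points along the fingers, y is the direction in which the jaws open and shut (so a half turn about z gives the same grasp; the last joint's range is limited). The gripper opens to 85 mm and grips with 20 to 120 N. Pads are 22 mm wide; open, the fingers measure 114 mm over their backs; the gripper's body (76 mm by 85 mm) begins 54 mm behind the grasp point. The pads swing forward as they close: fully open they stand 13 mm farther back than shut.
Start: joints at [1.309, 0.126, -0.04, 1.405, 0, 1.571], TCP at [0.136, 0.507, 0.231] pointing down, gripper open.
Joint ranges: [-2.72, 2.72], [-0.95, 1.95], [-1.27, 1.35], [-1.78, 2.02], [-1.46, 1.47], [-3.14, 3.14]. Speed limits (rad/s): [2.39, 2.39, 3.01, 3.14, 3.14, 3.14].

## Interface

Orientations are given as a 3x3 rotation matrix whose columns are the frame's x, y, z axes.
In Python, from station import r, capture gives the robot as it stands.
- The arm moves only by the tool carry_out, never from a script. Its argument "increments" is one flat list of numbers, 7 for each row, row after row: the turn, a rotation vector about the tool's x, y, z in rad, then the shift along the tool's x, y, z in units of 60 mm (1.0 is 60 mm), then the finger opening in mm, from 0 to 85.4. In form: [ax, ay, az, x, y, z, hand, ax, ay, az, x, y, z, hand, ...]. A call has 1 to 5 rows; each row is the pose to reach, as a shift and turn from the pose commanded when the call began, along the tool's axes at that moment; what a row does not reach only later rows make up. A row lasts 1/8 s, in which the tool goes at most 62.5 mm and 10.7 degrees, less where a joint would pass 70% of its speed; a pose out of reach is approached as far as the arm can. A call with a gripper value outside its range is refused whole. The fingers move at their own pace and stop on an object; "grip_force" is the grip in N (left out, the last holds). Time passes only in rows, so rows that repeat a pose let the fingers close. It gives the time, the measured TCP pose, the force and the opening at its end, in the units of the state.
- r.read_state(): the state, without advancing time (a new reading comes with each control period).
- capture(name): name is "scene" or "top" or "wrist"; returns a dict with "img" (480x640x3 uint8, blue, green, red), "z_map" (480x640 float32, m along the optical axis (not along the pixel's ray), 0 where there is no reading), "intrinsics" (3x3 intrinsics, pixels), "extrinsics" (4x4, takes a point from camera to world coordinates). Camera axes: x right, y down, z forward; pixel columns grow to the right and rows downward; lengths in m; the calibration is good to about 2 mm. A picture is of the moment at which its call begins.
- r.sign_off(): hands the job in, once; it reports no verdict.
The state is a dict: "time": time; "q": joint angles; "dq": joint speeds; "effort": joint torques, N m; "position": TCP position; "eef_rot": TCP orientation; "force": force on the tool from outside, world axes, zero at the start; "ft_torque": the same for the moment, N m; "width": finger opening in m.
Only numpy, scipy, OpenCV 4.12 (cv2) and the standard library are available. Lean on these libraries where they do the work, as an engineer would, in place of code of your own. Each camera call takes 0.05 s, during which the arm holds its last target.

## Working session

There is one attempt and no reset: what is moved stays moved. The work goes in short steps, Python scripts to look and compute and a tool call to move; the robot and the scene stay as the last step left them, time stands still between calls to the robot, and variables do not carry over. Pictures are saved under pics/ and viewed, and the job is handed in when it is done.

Besides the shell and the picture viewer there is one more tool, called as name(argument=value, ...), one argument or row to a line, values as JSON. carry_out: Moves the arm, as the interface text tells. Its arguments: {"type":"object","properties":{"increments":{"type":"array","items":{"type":"number"}},"grip_force":{"type":"number"}},"required":["increments"]}

```bash
ls; mkdir -p pics
python3 - <<'E'
from station import r,capture
import cv2,numpy as np
print(r.read_state(), r.tcp_to_grasp)
for n in("scene","top"):
    c=capture(n); cv2.imwrite(f"pics/{n}0.png",c["img"]); print(n,c["intrinsics"],c["extrinsics"])
E
```

```text
pics
{'time': 0.0, 'q': array([ 1.30900773e+00,  1.26394793e-01, -4.05974135e-02,  1.40540098e+00,
        2.06522995e-05,  1.57078182e+00]), 'dq': array([-4.88076016e-05,  2.50029087e-05,  1.37842993e-03, -6.75899300e-04,
        4.37081352e-04,  5.27897112e-04]), 'effort': array([-1.24720045e-03, -4.35920084e+01,  3.52920628e+01,  1.75692304e-02,
        5.46765534e-05,  3.74458310e-06]), 'position': array([0.13576442, 0.50672517, 0.23052556]), 'eef_rot': array([[-9.65932364e-01,  2.58794281e-01, -4.33229023e-04],
       [ 2.58794643e-01,  9.65931142e-01, -1.53710493e-03],
       [ 2.06754400e-05, -1.59685675e-03, -9.99998725e-01]]), 'force': array([ 0.67591216, -1.26216959, -1.18134269]), 'ft_torque': array([-0.02187029, -0.01516927,  0.01054281]), 'width': 0.08550178777199462} 0.0187
scene [[526.59647931   0.         320.15313442]
 [  0.         526.59647931 242.96670785]
 [  0.           0.           1.        ]] [[ 0.76993388 -0.48135695  0.41892399  0.21777941]
 [-0.63786536 -0.56187283  0.52671312 -0.64178052]
 [-0.01815501 -0.67275138 -0.73964585  0.72440006]
 [ 0.          0.          0.          1.        ]]
top [[603.30370693   0.         327.1173157 ]
 [  0.         603.30370693 237.85125363]
 [  0.           0.           1.        ]] [[-0.00104648 -0.98019919  0.19801125  0.38932568]
 [-0.99994443  0.00310278  0.01007474 -0.18793613]
 [-0.01048963 -0.19798971 -0.98014797  1.00009111]
 [ 0.          0.          0.          1.        ]]
```

View pics/scene0.png

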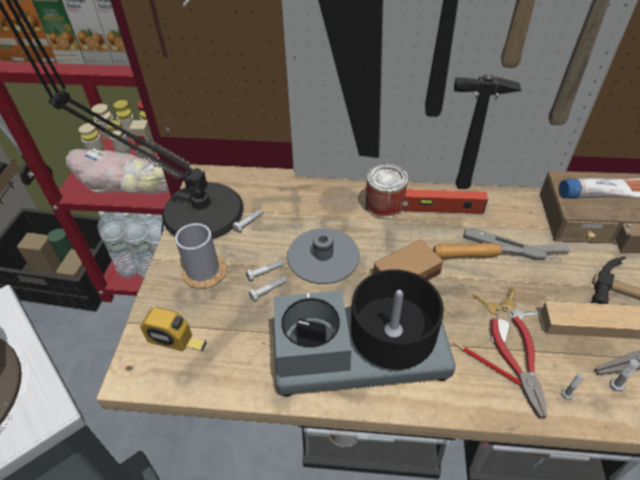

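View pics/top0.png

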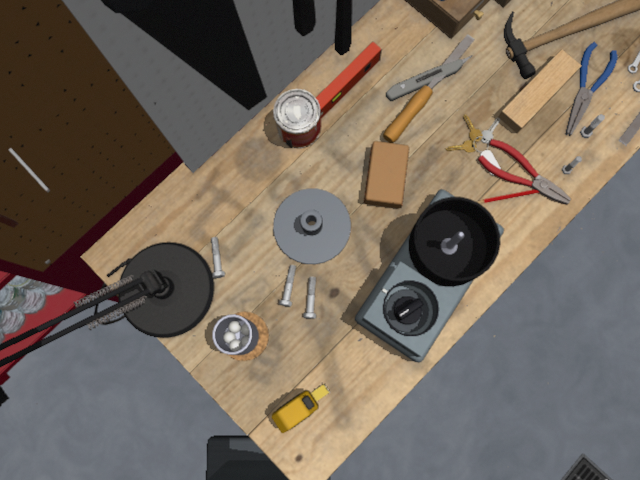

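```bash
cat > h.py <<'E'
from station import r,capture
import cv2,numpy as np
from scipy.spatial.transform import Rotation as R
def cloud(c):
    K,E,z=c["intrinsics"],c["extrinsics"],c["z_map"]
    v,u=np.mgrid[0:480,0:640]
    p=np.stack([(u-K[0,2])/K[0,0]*z,(v-K[1,2])/K[1,1]*z,z],-1)
    w=p@E[:3,:3].T+E[:3,3]; w[z==0]=np.nan
    return w
def crop(c,u0,v0,u1,v1,s,name):
    cv2.imwrite("pics/"+name,cv2.resize(c["img"][v0:v1,u0:u1],None,fx=s,fy=s,interpolation=cv2.INTER_CUBIC))
def proj(c,P):
    E=np.linalg.inv(c["extrinsics"]);p=E[:3,:3]@np.asarray(P)+E[:3,3];q=c["intrinsics"]@p;return q[:2]/q[2]
def circ(p):
    A=np.c_[2*p,np.ones(len(p))];x=np.linalg.lstsq(A,(p**2).sum(1),rcond=None)[0]
    return x[:2],np.sqrt(x[2]+x[:2]@x[:2])
def plan(P,Rm=None,ang=None,s=None):
    """increment in tool frame from measured pose to target TCP pose"""
    s=s or r.read_state();Q=s["eef_rot"]
    d=Q.T@(np.asarray(P)-s["position"])/0.06
    rv=R.from_matrix(Q.T@Rm).as_rotvec() if Rm is not None else np.zeros(3)
    print("rot",rv.round(3),"shift",d.round(3), "mm",np.linalg.norm(d)*60)
def down(yang):
    """tool down, jaw (y) axis at world angle yang, choose nearest to current"""
    Q=r.read_state()["eef_rot"];best=None
    for a in(yang,yang+np.pi):
        y=np.array([np.cos(a),np.sin(a),0]);z=np.array([0,0,-1.]);x=np.cross(y,z);M=np.c_[x,y,z]
        t=np.linalg.norm(R.from_matrix(Q.T@M).as_rotvec())
        if best is None or t<best[0]:best=(t,M)
    return best[1]
E
python3 - <<'E'
from h import *
c=capture("top");w=cloud(c);np.save("w0.npy",w);
crop(c,190,200,430,380,3.3,"c0.png")
for n,(u,v) in dict(bench=(400,140),lid=(290,200),hubtop=(311,213),block=(387,175),rimL=(411,240),rimR=(498,240),console=(375,325),lamp=(180,300),lamphd=(155,283)).items(): print(n,w[v,u].round(4))
z=w[...,2]
# lid
def reg(u0,v0,u1,v1,a,b):
    s=w[v0:v1,u0:u1];m=(s[...,2]>a)&(s[...,2]<b);return s[m]
p=reg(265,180,360,270,.003,.010);print("lid pts",len(p),p.mean(0)); 
h=cv2.convexHull(p[:,:2].astype(np.float32))[:,0];print("lid circ",circ(h))
p=reg(265,180,360,270,.042,.055);h=cv2.convexHull(p[:,:2].astype(np.float32))[:,0];print("hub",circ(h),p[:,2].mean())
p=reg(400,185,510,295,.120,.130);h=cv2.convexHull(p[:,:2].astype(np.float32))[:,0];print("rim",circ(h),len(p),p[:,2].mean())
p=reg(430,225,480,260,.135,.16);print("spindle",p.mean(0) if len(p) else 0, len(p))
p=reg(350,260,450,370,.097,.103);print("console",cv2.minAreaRect(p[:,:2].astype(np.float32)),p[:,2].mean())
p=reg(355,130,420,215,.032,.040);print("block",cv2.minAreaRect(p[:,:2].astype(np.float32)))
p=reg(200,300,280,370,.080,.095);h=cv2.convexHull(p[:,:2].astype(np.float32))[:,0];print("cup",circ(h),p[:,2].mean(),len(p))
for b in((205,230,228,282),(276,260,298,310),(299,272,320,322)):
    s=w[b[1]:b[3],b[0]:b[2]];p=reg(*b,.006,.03)
    q=p[:,:2];m=q.mean(0);d=np.linalg.svd(q-m,full_matrices=False)[2][0];t=(q-m)@d
    print("bolt",len(p),m,d,np.degrees(np.arctan2(d[1],d[0])),t.min(),t.max(),[m+d*t.min(),m+d*t.max()])
E
```

```text
bench [ 0.7643 -0.3048  0.0026]
lid [ 0.657  -0.1143  0.0029]
hubtop [ 0.6239 -0.1519  0.0439]
block [ 0.6917 -0.2781  0.0321]
rimL [ 0.5697 -0.3076  0.0887]
rimR [ 0.5625 -0.4314  0.1231]
console [ 0.4398 -0.2496  0.0961]
lamp [0.4849 0.0618 0.0197]
lamphd [0.503  0.0809 0.098 ]
lid pts 4057 [ 0.610638   -0.15188178  0.00588595]
lid circ (array([ 0.61478744, -0.1551167 ]), np.float64(0.09378582094231971))
hub (array([ 0.61225852, -0.15215677]), np.float64(0.017364140808031676)) 0.045638881907247526
rim (array([ 0.56619285, -0.37075576]), np.float64(0.06366623619528683)) 971 0.12425326964036275
spindle [ 0.5649518  -0.36968226  0.14756673] 74
console ((0.47120484709739685, -0.3068016469478607), (0.10200360417366028, 0.11675842106342316), 55.94548797607422) 0.0999488370765515
block ((0.6971072554588318, -0.27854880690574646), (0.06130479648709297, 0.10547803342342377), 82.17552947998047)
cup (array([ 0.42785822, -0.03651918]), np.float64(0.029625346206297552)) 0.08793370654076614 369
bolt 433 [0.54727721 0.00963027] [-0.99930001  0.0374097 ] 177.85608186798885 -0.04453622597896961 0.031239818620929463 [array([0.59178226, 0.00796419]), array([0.51605925, 0.01079895])]
bolt 310 [ 0.50735433 -0.11431173] [-0.98415244  0.17732447] 169.78604380953593 -0.04647051119990364 0.03057077352276044 [array([ 0.5530884 , -0.12255209]), array([ 0.47726803, -0.10889078])]
bolt 310 [ 0.4870355  -0.15107239] [-0.99814094  0.06094802] 176.50577025734552 -0.0380086416829128 0.030050122189899834 [array([ 0.52497348, -0.15338894]), array([ 0.45704125, -0.1492409 ])]
```

View pics/c0.png

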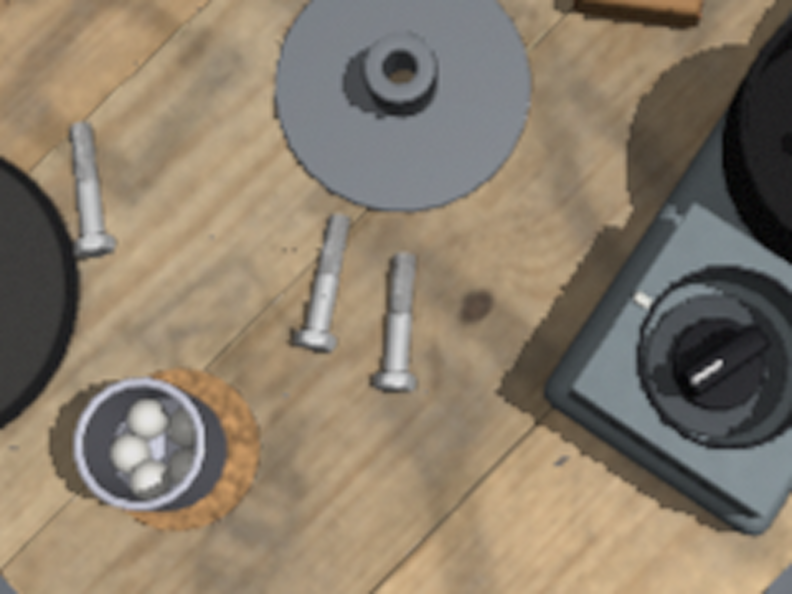

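```bash
cat >> h.py <<'E'
def ray(c,u,v,z):
    E=c["extrinsics"];d=E[:3,:3]@np.linalg.solve(c["intrinsics"],[u,v,1.]);t=(z-E[2,3])/d[2];return E[:3,3]+t*d
E
python3 - <<'E'
from h import *
c=capture("top");w=np.load("w0.npy")
f=lambda x,y,z:ray(c,190+x/3.3-.35,200+y/3.3-.35,z)
for n,h,t in(("A",(95,245),(80,125)),("B",(314,340),(338,218)),("C",(394,382),(402,255))):
    H,T=f(*h,.010),f(*t,.008);d=T-H;print(n,H.round(4),T.round(4),"len",np.linalg.norm(d),"ang",np.degrees(np.arctan2(d[1],d[0])),"mid",(H+T)[:2]/2)
s=w[200:380,100:230].reshape(-1,3)
print("lamp z hist",np.histogram(s[s[:,0]<9][:,2],bins=[-.01,.005,.01,.015,.02,.025,.03,.05,.1,.2]))
p=s[(s[:,2]>.015)&(s[:,2]<.028)&(s[:,1]>.02)]
print(p.max(0),p.min(0));h=cv2.convexHull(p[:,:2].astype(np.float32))[:,0];print(cv2.minEnclosingCircle(p[:,:2].astype(np.float32)))
print(w[275:278,200:216,:].round(3).tolist()[0])
# coaster
cc=f(190,450,.004);print(cc)
for q in((258,450),(140,510),(190,368),(235,520)):print(f(*q,.004)[:2])
E
```

```text
A [0.529  0.0025 0.01  ] [0.5909 0.0126 0.008 ] len 0.06279894835615375 ang 9.333703590201688 mid [0.5599374  0.00754533]
B [ 0.4811 -0.1082  0.01  ] [ 0.5427 -0.1194  0.008 ] len 0.0625965508094956 ang -10.271303819780332 mid [ 0.5118801  -0.11382257]
C [ 0.4603 -0.1481  0.01  ] [ 0.5238 -0.1517  0.008 ] len 0.06366426223615665 ang -3.2676072708281434 mid [ 0.49203692 -0.14993145]
lamp z hist (array([9877,  520, 1115, 3944, 1006,  216,  368,  832, 1198]), array([-0.01 ,  0.005,  0.01 ,  0.015,  0.02 ,  0.025,  0.03 ,  0.05 ,
        0.1  ,  0.2  ]))
[0.65398492 0.2027994  0.02799671] [0.43036879 0.02001554 0.01500131]
((0.54507976770401, 0.10640575736761093), 0.11846181005239487)
[[0.526, 0.03, 0.021], [0.526, 0.03, 0.016], [0.526, 0.028, 0.015], [0.526, 0.026, 0.017], [0.526, 0.024, 0.02], [0.526, 0.023, 0.018], [0.526, 0.021, 0.018], [0.526, 0.02, 0.017], [0.526, 0.018, 0.016], [0.527, 0.018, 0.009], [0.527, 0.016, 0.013], [0.527, 0.015, 0.008], [0.528, 0.014, 0.007], [0.526, 0.01, 0.016], [0.526, 0.008, 0.017], [0.526, 0.006, 0.019]]
[ 0.42742004 -0.04704546  0.004     ]
[ 0.42737134 -0.08073416]
[ 0.39828987 -0.02313986]
[ 0.46783078 -0.04602671]
[ 0.39341123 -0.07004623]
```

Run:
```python
from h import *
w=np.load("w0.npy")
for u in(0,20,40,60,80,100,120,140,150,160):
    s=w[250:360,u];k=np.nanargmax(s[:,2]);print(u,k+250,s[k].round(3))
c=capture("scene");ws=cloud(c)
for u,v in((195,185),(187,172),(150,155),(120,138),(90,120),(60,100),(50,80),(35,50),(20,10)):
    s=ws[v-4:v+5,u-4:u+5].reshape(-1,3);k=np.nanargmin(np.linalg.norm(s-c["extrinsics"][:3,3],axis=1));print(u,v,s[k].round(3))
c=capture("wrist");cv2.imwrite("pics/w0.png",c["img"])
```

```text
0 250 [0.532 0.253 0.218]
20 355 [0.396 0.226 0.193]
40 343 [0.412 0.207 0.181]
60 332 [0.427 0.187 0.168]
80 323 [0.44  0.167 0.152]
100 319 [0.446 0.143 0.143]
120 309 [0.462 0.122 0.125]
140 300 [0.476 0.098 0.111]
150 282 [0.504 0.087 0.103]
160 282 [0.504 0.073 0.101]
195 185 [0.502 0.066 0.097]
187 172 [0.489 0.088 0.105]
150 155 [0.448 0.132 0.135]
120 138 [0.429 0.178 0.163]
90 120 [0.396 0.217 0.191]
60 100 [0.369 0.261 0.224]
50 80 [0.363 0.269 0.259]
35 50 [0.373 0.25  0.327]
20 10 [0.367 0.234 0.394]
```

View pics/w0.png

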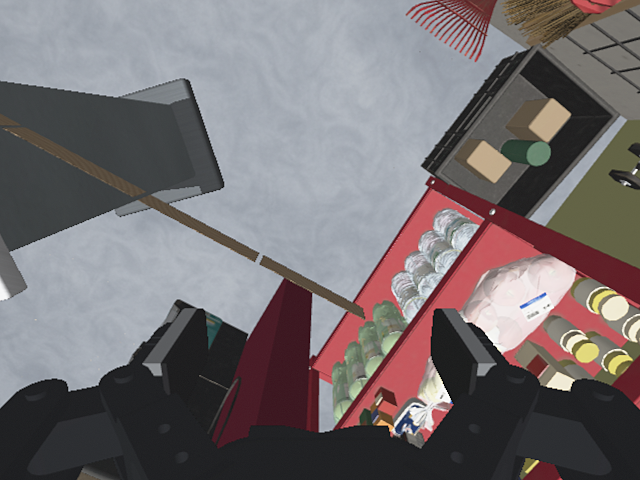

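carry_out(
  increments=[0,0,0,0,-0.9,0,60,0,0,0,0,-1.8,0,40,0,0,0,0,-2.7,0,30,0,0,0,0,-3.5,0,24,0,0,0,0,-4.1,0,24],
)

```text
time: 0.92
position: [0.0717, 0.2676, 0.2313]
eef_rot: [[-0.966, 0.259, 0.0], [0.259, 0.966, 0.001], [0.0, 0.001, -1.0]]
force: [0.1, -0.2, 0.9]
width: 0.0239
```

carry_out(
  increments=[0,0,0,-0.6,-0.6,0,24,0,0,0,-1.2,-1.2,0,24,0,0,0,-1.8,-1.8,0,24,0,0,0,-2.4,-2.4,0,24,0,0,0,-3.0,-3.0,0,24],
)

```text
time: 1.55
position: [0.1913, 0.0678, 0.2316]
eef_rot: [[-0.966, 0.258, 0.002], [0.258, 0.966, 0.001], [-0.002, 0.001, -1.0]]
force: [2.0, 0.6, -0.7]
width: 0.0241
```

carry_out(
  increments=[0,0,0,-0.6,-0.6,0,24,0,0,0,-1.2,-1.2,0,24,0,0,0,-1.6,-1.6,0,24],
)

```text
time: 1.92
position: [0.2593, -0.0507, 0.2314]
eef_rot: [[-0.965, 0.262, 0.001], [0.262, 0.965, -0.0], [-0.001, 0.0, -1.0]]
force: [1.0, -0.1, 0.0]
width: 0.0242
```

Run:
```python
from h import *
s=r.read_state();print(s["q"].round(3),s["position"].round(4),s["time"],s["width"],s["force"])
plan([.490,-.150,.12],down(np.radians(86.7)))
```

```text
[-0.193 -0.372 -0.467  1.475  0.     0.072] [ 0.2593 -0.0507  0.2314] 1.925 0.024156436158449462 [ 1.02175436 -0.11048033  0.02536254]
rot [-0.     0.001 -0.208] shift [-4.142 -0.59   1.862] mm 274.7316162540351
```

carry_out(
  increments=[0,0,-0.1,-0.9,-0.13,0.3,24,0,0,-0.2,-1.8,-0.26,0.7,24,0,0,-0.208,-2.7,-0.4,1.2,24,0,0,-0.208,-3.5,-0.5,1.7,24,0,0,-0.208,-4.1,-0.57,1.86,24],
)

```text
time: 2.55
position: [0.4882, -0.1458, 0.1172]
eef_rot: [[-0.999, 0.054, -0.003], [0.054, 0.999, 0.001], [0.003, 0.001, -1.0]]
force: [-0.0, 0.3, 0.6]
width: 0.0238
```

carry_out(
  increments=[0,0,0,0,0,0,24,0,0,0,0,0,0,24],
)

```text
time: 2.8
position: [0.487, -0.145, 0.1197]
eef_rot: [[-0.999, 0.054, -0.001], [0.054, 0.999, 0.0], [0.001, 0.0, -1.0]]
force: [0.3, 0.2, -0.3]
width: 0.0241
```

Run:
```python
from h import *
s=r.read_state();print(s["q"].round(3),s["position"].round(4),s["time"])
c=capture("wrist");cv2.imwrite("pics/w1.png",c["img"]);w=cloud(c)
print(c["intrinsics"],c["extrinsics"].round(4))
c=capture("top");cv2.imwrite("pics/t1.png",c["img"])
```

```text
[-0.289  0.119 -0.293  1.16   0.    -0.236] [ 0.487  -0.145   0.1197] 2.8
[[381.95586512   0.         318.97140923]
 [  0.         381.95586512 241.81459489]
 [  0.           0.           1.        ]] [[ 5.370e-02  9.553e-01  2.908e-01  4.132e-01]
 [ 9.986e-01 -5.150e-02 -1.520e-02 -1.426e-01]
 [ 4.000e-04  2.912e-01 -9.567e-01  2.629e-01]
 [ 0.000e+00  0.000e+00  0.000e+00  1.000e+00]]
```

View pics/w1.png

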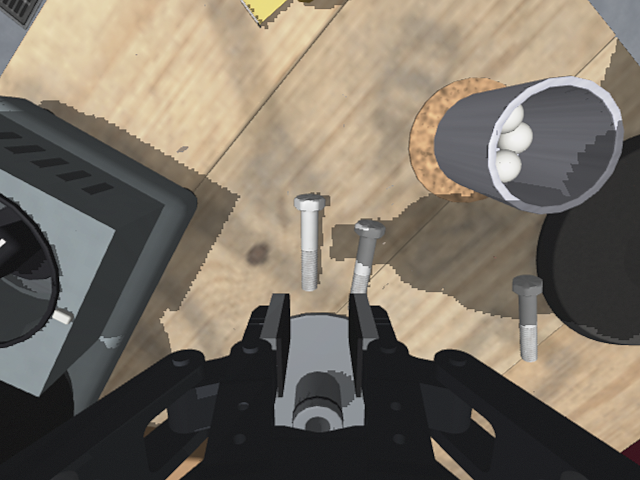

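View pics/t1.png

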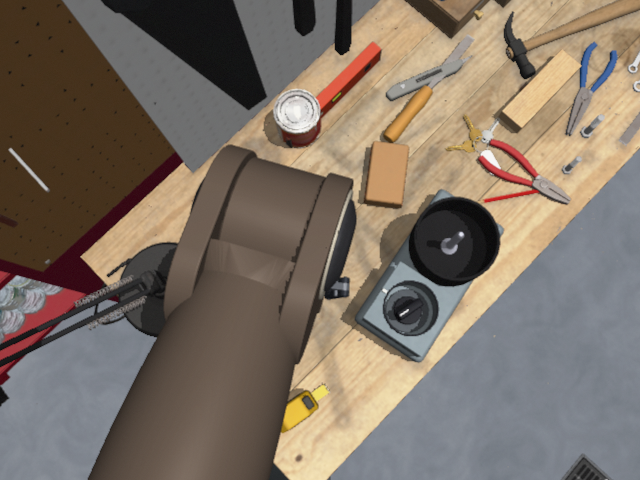

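Run:
```python
from h import *
c=capture("wrist")
for n,h,t in(("C",(310,199),(310,289)),("B",(371,226),(357,293)),("A",(527,283),(530,359))):
    H,T=ray(c,*h,.010),ray(c,*t,.008);d=T-H;print(n,H.round(4),T.round(4),np.linalg.norm(d),np.degrees(np.arctan2(d[1],d[0])),"mid",(H+T)[:2]/2)
plan([.490,-.150,.003],down(np.radians(86.7)))
```

```text
C [ 0.4602 -0.151   0.01  ] [ 0.5266 -0.1551  0.008 ] 0.066574825148924 -3.498644394085155 mid [ 0.49339268 -0.15303428]
B [ 0.4811 -0.1104  0.01  ] [ 0.5316 -0.121   0.008 ] 0.05165170983555879 -11.892882244076759 mid [ 0.50635101 -0.11569792]
A [0.5294 0.0009 0.01  ] [0.5943 0.011  0.008 ] 0.06577673057520915 8.882462215062306 mid [0.56185362 0.00594344]
rot [-0.     0.001  0.004] shift [-0.051 -0.081  1.959] mm 117.69868618889137
```

carry_out(
  increments=[0,0,0,-0.06,-0.1,0.6,24,0,0,0,-0.06,-0.1,1.2,24,0,0,0,-0.06,-0.1,1.8,24,0,0,0,-0.06,-0.1,1.94,24,0,0,0,-0.06,-0.1,1.94,24],
)

```text
time: 3.58
position: [0.4908, -0.1513, 0.0041]
eef_rot: [[-0.999, 0.054, 0.0], [0.054, 0.999, -0.0], [-0.0, -0.0, -1.0]]
force: [0.4, -0.3, -0.2]
width: 0.0239
```

carry_out(
  grip_force=50,
  increments=[0,0,0,0,0,0,5,0,0,0,0,0,0,5,0,0,0,0,0,0,5,0,0,0,0,0,0,5],
)

```text
time: 4.08
position: [0.4921, -0.1518, 0.005]
eef_rot: [[-0.999, 0.054, 0.003], [0.054, 0.999, -0.001], [-0.003, -0.001, -1.0]]
force: [-1.3, 0.2, 6.5]
width: 0.0097
```

carry_out(
  increments=[0,0,0,0,0,-0.8,5,0,0,0,0,0,-1.6,5,0,0,0,0,0,-2.4,5,0,0,0,0,0,-3.2,5,0,0,0,0,0,-3.6,5],
)

```text
time: 4.7
position: [0.4917, -0.1517, 0.2228]
eef_rot: [[-0.999, 0.054, 0.004], [0.054, 0.999, -0.001], [-0.004, -0.001, -1.0]]
force: [-0.3, -0.8, -1.5]
width: 0.0095
```

Run:
```python
from h import *
s=r.read_state();print(s["q"].round(3),s["position"].round(4),s["time"],s["width"])
c=capture("wrist");cv2.imwrite("pics/w2.png",c["img"])
plan([.568,-.338,.22],down(np.radians(86.7)))
```

```text
[-0.299  0.102 -0.085  1.379  0.    -0.245] [ 0.4917 -0.1517  0.2228] 4.7 0.009509958558230761
rot [-0.002  0.007  0.004] shift [-1.424 -3.03   0.098] mm 200.93089462821806
```

View pics/w2.png

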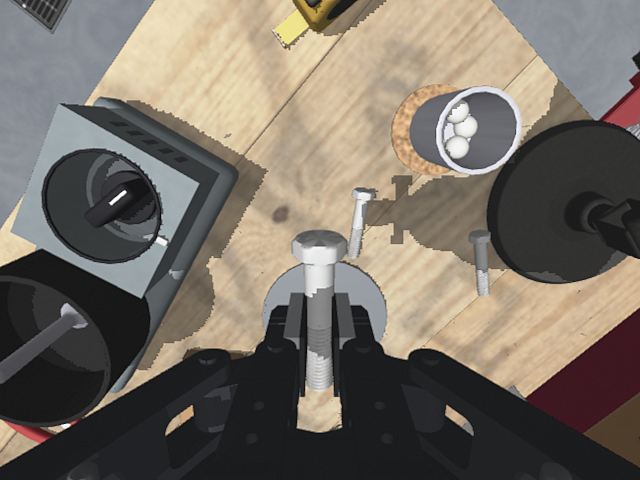

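carry_out(
  increments=[0,0,0,-0.4,-0.8,0,5,0,0,0,-0.75,-1.6,0,5,0,0,0,-1.1,-2.4,0,5,0,0,0,-1.4,-3.0,0.1,5,0,0,0,-1.42,-3.03,0.1,5],
)

```text
time: 5.38
position: [0.5662, -0.3396, 0.2105]
eef_rot: [[-0.998, 0.056, -0.003], [0.056, 0.998, 0.001], [0.003, 0.001, -1.0]]
force: [0.3, 0.3, -0.9]
width: 0.0098
```

carry_out(
  increments=[0,0,0,0,0,0,5],
)

```text
time: 5.5
position: [0.5658, -0.3371, 0.2125]
eef_rot: [[-0.999, 0.054, -0.001], [0.054, 0.999, 0.001], [0.001, 0.001, -1.0]]
force: [0.0, 0.7, 0.7]
width: 0.0093
```

Run:
```python
from h import *
s=r.read_state();print(s["q"].round(3),s["position"].round(4),s["time"],s["width"])
c=capture("wrist");cv2.imwrite("pics/w3.png",c["img"])
c=capture("top");cv2.imwrite("pics/t3.png",c["img"])
plan([.568,-.338,.095],down(np.radians(86.7)))
```

```text
[-0.537  0.389  0.26   1.444  0.    -0.483] [ 0.5658 -0.3371  0.2125] 5.5 0.009336261935831343
rot [0.    0.    0.005] shift [-0.035 -0.024  1.977] mm 118.67549908661488
```

View pics/w3.png

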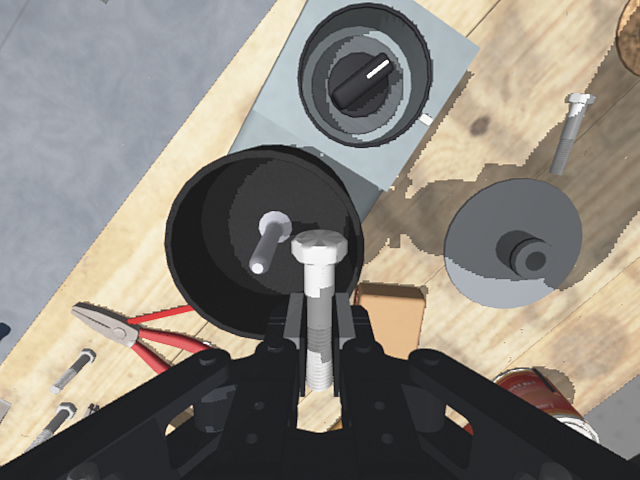

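View pics/t3.png

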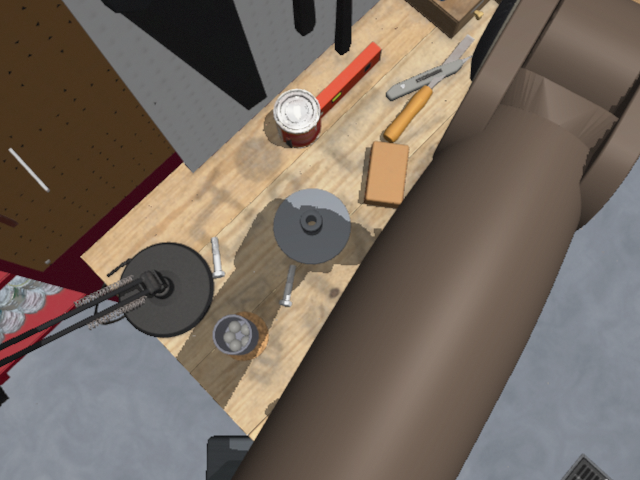

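Run:
```python
from h import *
c=capture("wrist");w=cloud(c)
print("spindle tip",ray(c,259,266,.153))
m=(abs(w[...,2]-.125)<.003);v,u=np.nonzero(m);k=(u>160)&(u<370)&(v>140)&(v<340);p=w[v[k],u[k]][:,:2];print(len(p),p.mean(0))
h=cv2.convexHull(p.astype(np.float32))[:,0];print(circ(h))
# timer pointer and grip
print("ptr tip",ray(c,388,60,.1-.006),"axis",ray(c,361,81,.094),"other",ray(c,335,103,.094))
```

```text
spindle tip [ 0.5667754  -0.37215092  0.153     ]
4260 [ 0.55345132 -0.37988876]
(array([ 0.56678966, -0.37375793]), np.float64(0.0636889993490725))
ptr tip [ 0.45526791 -0.28865654  0.094     ] axis [ 0.46659693 -0.30584485  0.094     ] other [ 0.47891035 -0.32293022  0.094     ]
```

carry_out(
  increments=[0,0,0,-0.03,-0.03,0.6,5,0,0,0,-0.03,-0.03,1.2,5,0,0,0,-0.03,-0.03,1.7,5,0,0,0,-0.03,-0.03,1.98,5,0,0,0,-0.03,-0.03,1.98,5],
)

```text
time: 6.28
position: [0.5688, -0.3393, 0.1057]
eef_rot: [[-0.999, 0.053, 0.009], [0.053, 0.999, -0.007], [-0.009, -0.007, -1.0]]
force: [-16.3, 12.6, 46.8]
width: 0.0084
```

carry_out(
  increments=[0,0,0,0,0,0,18,0,0,0,0,0,0,18,0,0,0,0,0,0,18],
)

```text
time: 6.65
position: [0.5691, -0.3364, 0.1062]
eef_rot: [[-0.999, 0.052, 0.009], [0.052, 0.999, -0.003], [-0.01, -0.003, -1.0]]
force: [-17.5, 24.8, 50.5]
width: 0.0176
```

carry_out(
  increments=[0,0,0,0,0,-0.8,18,0,0,0,0,0,-1.6,18,0,0,0,0,0,-2.1,24,0,0,0,0,0,-2.1,24],
)

```text
time: 7.15
position: [0.5691, -0.3392, 0.2248]
eef_rot: [[-0.999, 0.053, 0.006], [0.053, 0.999, -0.003], [-0.006, -0.003, -1.0]]
force: [1.1, -0.3, -0.5]
width: 0.0237
```

Run:
```python
from h import *
s=r.read_state();print(s["q"].round(3),s["position"].round(4),s["time"],s["width"])
c=capture("wrist");cv2.imwrite("pics/w4.png",c["img"])
```

```text
[-0.538  0.391  0.289  1.463  0.    -0.485] [ 0.5691 -0.3392  0.2248] 7.15 0.02369828527933212
```

View pics/w4.png

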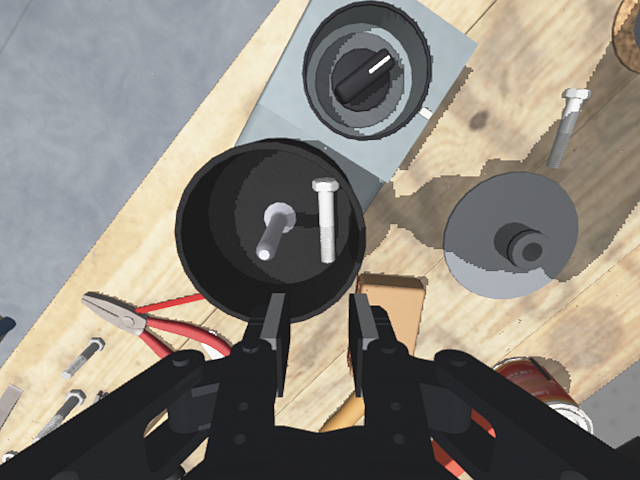

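Run:
```python
from h import *
c=capture("wrist")
for n,h,t in(("B",(575,95),(556,166)),):
    H,T=ray(c,*h,.010),ray(c,*t,.008);d=T-H;print(n,H.round(4),T.round(4),np.linalg.norm(d),np.degrees(np.arctan2(d[1],d[0])),"mid",(H+T)[:2]/2)
plan([.51,-.1155,.10],down(np.radians(90-10.8)))
```

```text
B [ 0.4819 -0.1133  0.01  ] [ 0.5427 -0.1206  0.008 ] 0.06126658960942002 -6.904614242084716 mid [ 0.51231987 -0.11693563]
rot [-0.     0.001  0.135] shift [1.163 3.666 2.01 ] mm 260.4098391340388
```

carry_out(
  increments=[0,0,0.05,0.25,0.9,0,24,0,0,0.1,0.5,1.8,0.2,24,0,0,0.135,0.8,2.7,0.8,24,0,0,0.135,1.1,3.5,1.5,24,0,0,0.135,1.163,3.65,2.0,24],
)

```text
time: 7.88
position: [0.5074, -0.1141, 0.0978]
eef_rot: [[-0.983, 0.185, -0.003], [0.185, 0.983, 0.001], [0.003, 0.0, -1.0]]
force: [0.3, 0.2, -0.9]
width: 0.0239
```

carry_out(
  increments=[0,0,0,0,0,0,24,0,0,0,0,0,0,24],
)

```text
time: 8.12
position: [0.5105, -0.1175, 0.1012]
eef_rot: [[-0.982, 0.188, 0.0], [0.188, 0.982, -0.0], [-0.001, -0.0, -1.0]]
force: [0.7, 0.1, 0.7]
width: 0.0236
```

Run:
```python
from h import *
s=r.read_state();print(s["q"].round(3),s["position"].round(4),s["time"],s["width"])
c=capture("wrist");cv2.imwrite("pics/w5.png",c["img"])
plan([.511,-.1155,.004],down(np.radians(90-10)))
```

```text
[-0.226  0.155 -0.293  1.122 -0.    -0.037] [ 0.5105 -0.1175  0.1012] 8.125 0.02363449277642905
rot [-0.     0.002 -0.015] shift [0.012 0.039 1.629] mm 97.77764398582148
```

View pics/w5.png

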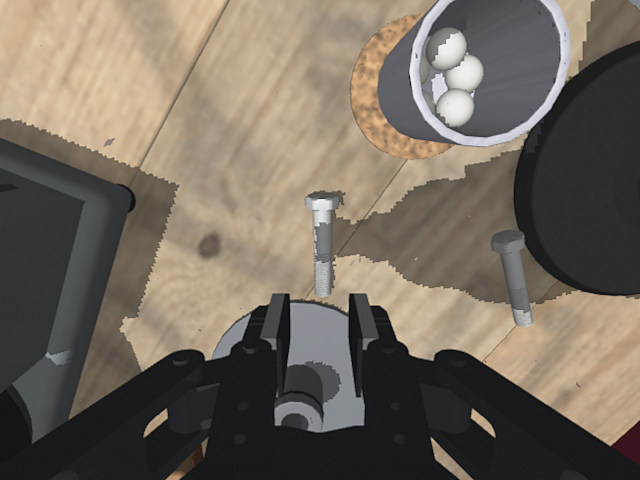

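carry_out(
  increments=[0,0,0,0.01,0.03,0.6,24,0,0,0,0.01,0.03,1.2,24,0,0,0,0.01,0.03,1.62,24,0,0,0,0.01,0.03,1.62,24],
)

```text
time: 8.68
position: [0.5095, -0.1159, 0.0027]
eef_rot: [[-0.982, 0.189, -0.002], [0.189, 0.982, 0.0], [0.002, -0.0, -1.0]]
force: [-0.9, -0.7, -0.4]
width: 0.0241
```

carry_out(
  increments=[0,0,0,0,0,0,5,0,0,0,0,0,0,5,0,0,0,0,0,0,5,0,0,0,0,0,0,5],
)

```text
time: 9.18
position: [0.511, -0.1156, 0.0046]
eef_rot: [[-0.982, 0.188, 0.003], [0.188, 0.982, -0.001], [-0.003, -0.0, -1.0]]
force: [0.2, -1.1, 7.1]
width: 0.0096
```

carry_out(
  increments=[0,0,0,0,0,-0.8,5,0,0,0,0,0,-1.6,5,0,0,0,0,0,-2.4,5,0,0,0,0,0,-3.2,5,0,0,0,0,0,-3.6,5],
)

```text
time: 9.8
position: [0.5102, -0.1151, 0.2221]
eef_rot: [[-0.982, 0.188, 0.003], [0.188, 0.982, -0.0], [-0.003, 0.0, -1.0]]
force: [0.5, -0.0, -0.7]
width: 0.0096
```

Run:
```python
from h import *
s=r.read_state();print(s["q"].round(3),s["position"].round(4),s["time"],s["width"])
c=capture("wrist");cv2.imwrite("pics/w6.png",c["img"])
B=np.array([.5665,-.372])
a=np.radians(80);B2=B-.03*np.array([np.cos(a),np.sin(a)]);print(B2)
plan([*B2,.22],down(a))
```

```text
[-0.222  0.12  -0.067  1.382  0.    -0.033] [ 0.5102 -0.1151  0.2221] 9.8 0.009618995563736386
[ 0.56129055 -0.40154423]
rot [-0.     0.006 -0.014] shift [-1.718 -4.53   0.083] mm 290.73942095133145
```

View pics/w6.png

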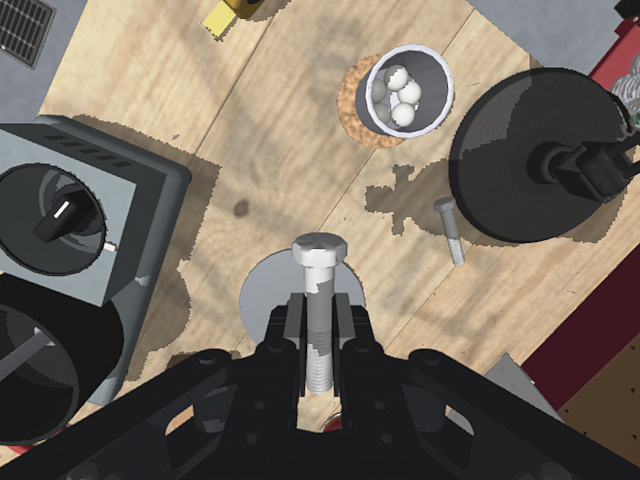

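carry_out(
  increments=[0,0,0,-0.35,-0.9,0,5,0,0,0,-0.7,-1.8,0,5,0,0,0,-1.05,-2.75,0,5,0,0,0,-1.4,-3.65,0,5,0,0,-0.014,-1.72,-4.55,0,5],
)

```text
time: 10.48
position: [0.5598, -0.4041, 0.2179]
eef_rot: [[-0.985, 0.173, -0.001], [0.173, 0.985, 0.001], [0.001, 0.001, -1.0]]
force: [0.7, -0.3, -0.3]
width: 0.0098
```

carry_out(
  increments=[0,0,0,0,0,0,5,0,0,0,0,0,0,5],
)

```text
time: 10.72
position: [0.5595, -0.4023, 0.2178]
eef_rot: [[-0.985, 0.174, -0.002], [0.174, 0.985, 0.002], [0.002, 0.001, -1.0]]
force: [0.5, 0.2, 0.3]
width: 0.0095
```

Run:
```python
from h import *
s=r.read_state();print(s["q"].round(3),s["position"].round(4),s["time"],s["width"])
c=capture("wrist");cv2.imwrite("pics/w7.png",c["img"])
B=np.array([.5665,-.372])
a=np.radians(80);B2=B-.033*np.array([np.cos(a),np.sin(a)]);print(B2)
plan([*B2,.119],down(a))
```

```text
[-0.624  0.456  0.37   1.488  0.    -0.448] [ 0.5595 -0.4023  0.2178] 10.725 0.009477167764199018
[ 0.56076961 -0.40449866]
rot [ 0.001 -0.001  0.   ] shift [-0.028 -0.044  1.66 ] mm 99.67417616233911
```

View pics/w7.png

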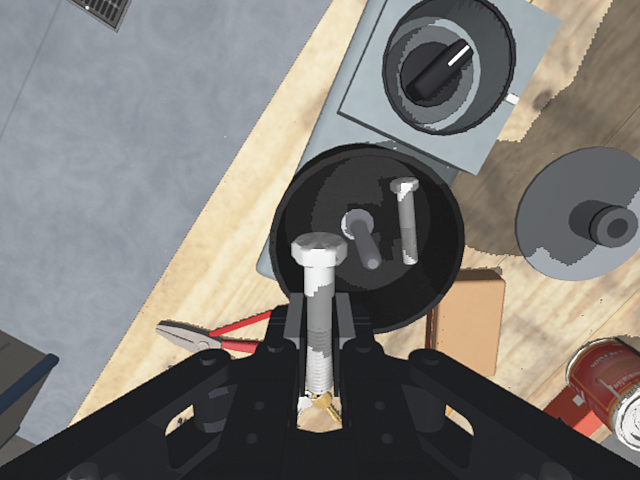

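carry_out(
  increments=[0,0,0,-0.03,-0.04,0.6,5,0,0,0,-0.03,-0.04,1.2,5,0,0,0,-0.03,-0.04,1.66,5,0,0,0,-0.03,-0.04,1.66,5],
)

```text
time: 11.28
position: [0.5601, -0.4028, 0.1179]
eef_rot: [[-0.985, 0.172, -0.003], [0.172, 0.985, 0.003], [0.004, 0.002, -1.0]]
force: [-0.2, -0.0, -0.6]
width: 0.0098
```

carry_out(
  increments=[0,0,0,0,0,0,18,0,0,0,0,0,0,18,0,0,0,0,0,0,18],
)

```text
time: 11.65
position: [0.5618, -0.4056, 0.1212]
eef_rot: [[-0.985, 0.174, 0.002], [0.174, 0.985, -0.001], [-0.002, -0.001, -1.0]]
force: [-1.3, 0.1, 0.0]
width: 0.018
```

carry_out(
  increments=[0,0,0,0,0,-0.8,18,0,0,0,0,0,-1.6,18,0,0,0,0,0,-1.8,20,0,0,0,0,0,-1.8,20],
)

```text
time: 12.15
position: [0.5617, -0.4057, 0.2287]
eef_rot: [[-0.985, 0.174, 0.002], [0.174, 0.985, -0.001], [-0.002, -0.001, -1.0]]
force: [-0.2, -1.1, -0.1]
width: 0.02
```

Run:
```python
from h import *
s=r.read_state();print(s["q"].round(3),s["position"].round(4),s["time"],s["width"])
c=capture("wrist");cv2.imwrite("pics/w8.png",c["img"])
c=capture("top");cv2.imwrite("pics/t8.png",c["img"])
plan([.581,.0095,.2],down(np.radians(99)))
```

```text
[-0.626  0.462  0.403  1.51   0.    -0.451] [ 0.5617 -0.4057  0.2287] 12.15 0.019959531084839232
rot [ 0.001 -0.002 -0.332] shift [0.872 6.863 0.442] mm 415.9314371564379
```

View pics/w8.png

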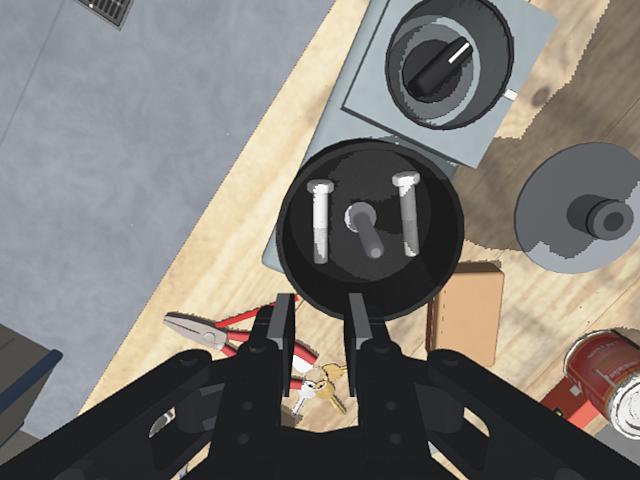

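View pics/t8.png

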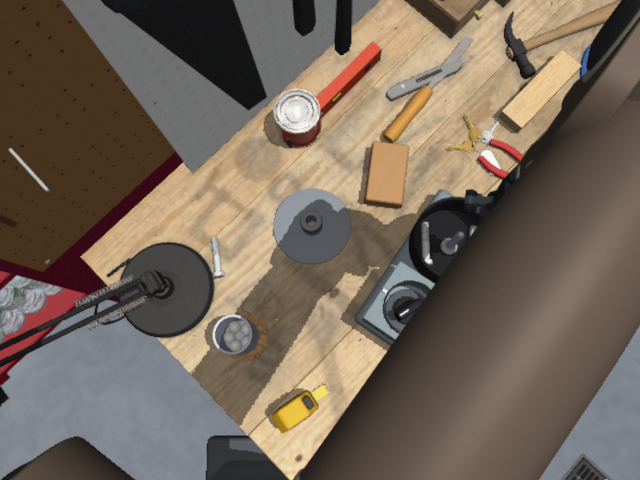

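carry_out(
  increments=[0,0,-0.06,0.1,0.9,0,22,0,0,-0.12,0.2,1.8,0,22,0,0,-0.2,0.35,2.7,0,22,0,0,-0.26,0.5,3.6,0,22,0,0,-0.3,0.6,4.5,0,22],
)

```text
time: 12.88
position: [0.5716, -0.1313, 0.2257]
eef_rot: [[-0.992, -0.126, -0.003], [-0.126, 0.992, 0.001], [0.003, 0.001, -1.0]]
force: [0.3, -0.4, -0.3]
width: 0.0223
```

Run:
```python
from h import *
plan([.581,.0095,.15],down(np.radians(99)))
```

```text
rot [ 0.001 -0.003 -0.031] shift [-0.454  2.307  1.263] mm 160.14624569520717
```

carry_out(
  increments=[0,0,-0.03,-0.2,0.8,0.3,22,0,0,-0.03,-0.35,1.6,0.8,22,0,0,-0.03,-0.45,2.3,1.26,22,0,0,-0.03,-0.45,2.3,1.26,22],
)

```text
time: 13.38
position: [0.5796, 0.0097, 0.1477]
eef_rot: [[-0.987, -0.159, -0.008], [-0.159, 0.987, 0.0], [0.007, 0.001, -1.0]]
force: [-0.1, -0.7, 1.0]
width: 0.0222
```

Run:
```python
from h import *
s=r.read_state();print(s["q"].round(3),s["position"].round(4),s["time"],s["width"])
c=capture("wrist");cv2.imwrite("pics/w9.png",c["img"])
```

```text
[ 0.017  0.247 -0.076  1.256  0.    -0.143] [0.5796 0.0097 0.1477] 13.375 0.022229586051595033
```

View pics/w9.png

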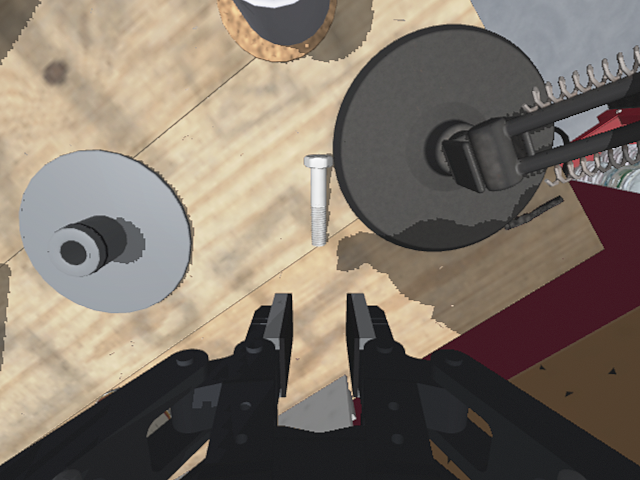

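Run:
```python
from h import *
c=capture("wrist")
H,T=ray(c,318,157,.010),ray(c,319,245,.008);d=T-H;print(H,T,np.degrees(np.arctan2(d[1],d[0])))
e=np.array([ray(c,u,v,.018)[:2] for u,v in((334,160),(337,130),(343,195),(360,222),(390,244),(430,250),(360,75),(400,40))]);print(circ(e))
cc,rr=circ(e)
u=d[:2]/np.linalg.norm(d[:2]);n=np.array([-u[1],u[0]])
for b in(8,10,12,15,20,25):
    g=T[:2]-u*b/1000
    pts=[g+u*sx*.011+n*t for sx in(-1,1) for t in(.011,.027)]
    print(b,g.round(4),[round(float(np.linalg.norm(p-cc)-rr),4) for p in pts])
```

```text
[ 0.52867946 -0.00221756  0.01      ] [0.59512253 0.00909838 0.008     ] 9.665326842290034
(array([0.50903928, 0.08221982]), np.float64(0.07564968494544562))
8 [0.5872 0.0078] [0.017, 0.0044, 0.0312, 0.0206]
10 [0.5853 0.0074] [0.0158, 0.0031, 0.0298, 0.019]
12 [0.5833 0.0071] [0.0147, 0.0018, 0.0284, 0.0175]
15 [0.5803 0.0066] [0.0131, -0.0001, 0.0264, 0.0152]
20 [0.5754 0.0057] [0.0106, -0.003, 0.0231, 0.0115]
25 [0.5705 0.0049] [0.0083, -0.0058, 0.0199, 0.0079]
```

Run:
```python
from h import *
plan([.586,.0037,.004],down(np.radians(99.6)))
```

```text
rot [ 0.    -0.003 -0.011] shift [-0.074 -0.071  2.445] mm 146.82600416904887
```

carry_out(
  increments=[0,0,-0.01,-0.07,-0.07,0.7,24,0,0,-0.01,-0.07,-0.07,1.4,24,0,0,-0.01,-0.07,-0.07,2.0,24,0,0,-0.01,-0.07,-0.07,2.4,24,0,0,-0.01,-0.07,-0.07,2.43,24],
)

```text
time: 14.1
position: [0.5865, 0.0022, 0.0053]
eef_rot: [[-0.987, -0.163, -0.002], [-0.163, 0.987, -0.0], [0.002, 0.0, -1.0]]
force: [-0.9, 0.3, -0.3]
width: 0.0239
```

carry_out(
  increments=[0,0,0,0,0,0,5,0,0,0,0,0,0,5,0,0,0,0,0,0,5,0,0,0,0,0,0,5],
)

```text
time: 14.6
position: [0.5874, 0.0036, 0.0067]
eef_rot: [[-0.986, -0.164, 0.001], [-0.164, 0.986, -0.0], [-0.001, -0.0, -1.0]]
force: [0.1, -0.6, -0.8]
width: 0.009
```

carry_out(
  increments=[0,0,0,0.05,-0.3,0,5,0,0,0,0.1,-0.6,0,5,0,0,0,0.1,-0.7,0,5,0,0,0,0.1,-0.7,0,5],
)

```text
time: 15.1
position: [0.5883, -0.0401, 0.0065]
eef_rot: [[-0.987, -0.163, 0.0], [-0.163, 0.987, -0.001], [-0.0, -0.001, -1.0]]
force: [-0.0, -1.1, 1.7]
width: 0.0087
```

carry_out(
  increments=[0,0,0,0,0,0,22,0,0,0,0,0,0,24,0,0,0,0,0,-0.3,24,0,0,0,0,0,-0.9,24,0,0,0,0,0,-1.6,24],
)

```text
time: 15.72
position: [0.5878, -0.0385, 0.104]
eef_rot: [[-0.986, -0.165, -0.0], [-0.165, 0.986, 0.0], [0.0, 0.0, -1.0]]
force: [-0.4, -0.0, 0.6]
width: 0.0238
```

Run:
```python
from h import *
s=r.read_state();print(s["q"].round(3),s["position"].round(4),s["time"],s["width"])
c=capture("wrist");cv2.imwrite("pics/w10.png",c["img"])
```

```text
[-0.065  0.274 -0.137  1.16   0.    -0.231] [ 0.5878 -0.0385  0.104 ] 15.725 0.023833706700293524
```

View pics/w10.png

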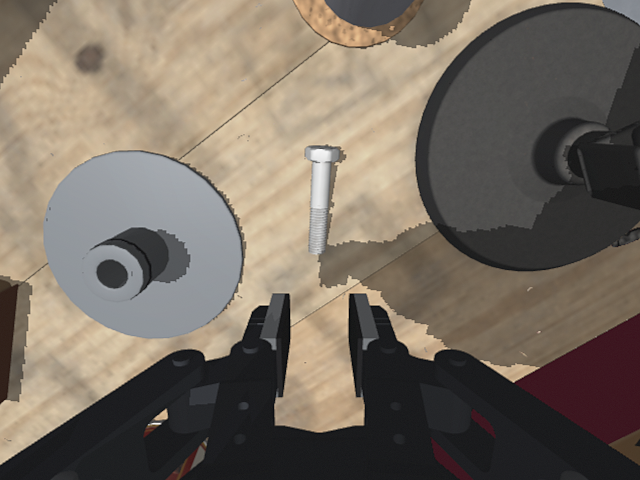

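Run:
```python
from h import *
c=capture("wrist")
H,T=ray(c,321,150,.010),ray(c,316,254,.008);d=T-H;a=np.arctan2(d[1],d[0]);print(H,T,np.degrees(a))
m=H+.5*(T-H);print(m)
plan([m[0]-.001,m[1],.004],down(a+np.pi/2))
```

```text
[ 0.53283657 -0.0488199   0.01      ] [ 0.60149613 -0.04066208  0.008     ] 6.77586429274435
[ 0.56716635 -0.04474099  0.009     ]
rot [-0.002  0.009  0.047] shift [ 0.443 -0.026  1.744] mm 107.95932844639856
```

carry_out(
  increments=[0,0,0.047,0.44,0,0.6,24,0,0,0.047,0.44,0,1.2,24,0,0,0.047,0.44,-0.01,1.65,24,0,0,0.047,0.44,-0.01,1.65,24],
)

```text
time: 16.32
position: [0.5613, -0.0435, 0.0024]
eef_rot: [[-0.993, -0.118, -0.002], [-0.118, 0.993, 0.0], [0.002, 0.0, -1.0]]
force: [-0.6, 0.4, -0.2]
width: 0.024
```

carry_out(
  increments=[0,0,0,0,0,0,5,0,0,0,0,0,0,5,0,0,0,0,0,0,5,0,0,0,0,0,0,5],
)

```text
time: 16.82
position: [0.5627, -0.0437, 0.004]
eef_rot: [[-0.993, -0.118, 0.001], [-0.118, 0.993, 0.0], [-0.001, -0.0, -1.0]]
force: [0.5, 1.2, 2.2]
width: 0.0094
```

carry_out(
  increments=[0,0,0,0,0,-0.8,5,0,0,0,0,0,-1.6,5,0,0,0,0,0,-2.4,5,0,0,0,0,0,-3.2,5,0,0,0,0,0,-3.6,5],
)

```text
time: 17.45
position: [0.5628, -0.0438, 0.2224]
eef_rot: [[-0.993, -0.118, 0.004], [-0.118, 0.993, -0.0], [-0.003, -0.001, -1.0]]
force: [0.3, 0.1, -1.7]
width: 0.0093
```

Run:
```python
from h import *
s=r.read_state();print(s["q"].round(3),s["position"].round(4),s["time"],s["width"])
c=capture("wrist");cv2.imwrite("pics/w11.png",c["img"])
B=np.array([.5665,-.372]);a=np.radians(90);B2=B+.03*np.array([np.cos(a),np.sin(a)]);print(B2)
plan([*B2,.22],down(a))
```

```text
[-0.078  0.198  0.027  1.396 -0.    -0.196] [ 0.5628 -0.0438  0.2224] 17.45 0.009255997759224229
[ 0.5665 -0.342 ]
rot [-0.001  0.006  0.118] shift [ 0.536 -4.94   0.081] mm 298.16440178362814
```

View pics/w11.png

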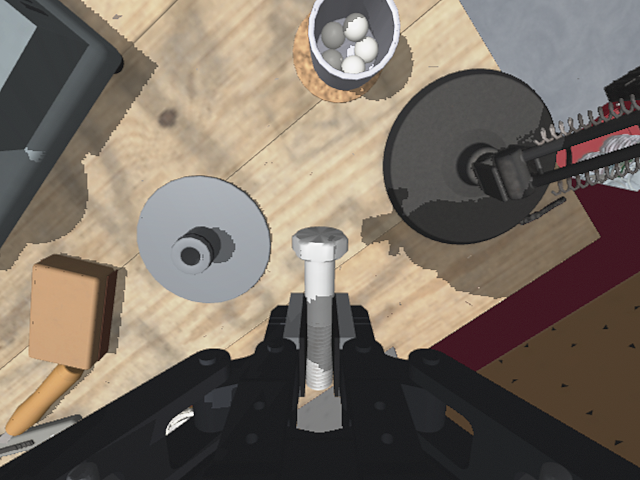

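carry_out(
  increments=[0,0,0.03,0.1,-1.0,0,5,0,0,0.06,0.2,-2.0,0,5,0,0,0.09,0.3,-3.0,0,5,0,0,0.118,0.42,-4.0,0,5,0,0,0.118,0.53,-4.94,0,5],
)

```text
time: 18.12
position: [0.565, -0.3438, 0.2181]
eef_rot: [[-1.0, 0.0, -0.001], [0.0, 1.0, 0.001], [0.001, 0.001, -1.0]]
force: [1.3, 0.4, -0.8]
width: 0.0095
```

carry_out(
  increments=[0,0,0,0,0,0,5,0,0,0,0,0,0,5],
)

```text
time: 18.38
position: [0.5651, -0.3416, 0.2182]
eef_rot: [[-1.0, 0.0, -0.001], [0.0, 1.0, 0.001], [0.001, 0.001, -1.0]]
force: [0.5, 0.7, -0.4]
width: 0.0098
```

Run:
```python
from h import *
s=r.read_state();print(s["q"].round(3),s["position"].round(4),s["time"],s["width"])
c=capture("wrist");cv2.imwrite("pics/w12.png",c["img"])
plan([.5665,-.342,.123],down(np.pi/2))
```

```text
[-0.544  0.394  0.279  1.458  0.    -0.543] [ 0.5651 -0.3416  0.2182] 18.375 0.009767311457350146
rot [ 0.001 -0.001  0.001] shift [-0.021 -0.018  1.594] mm 95.66062689574088
```

View pics/w12.png

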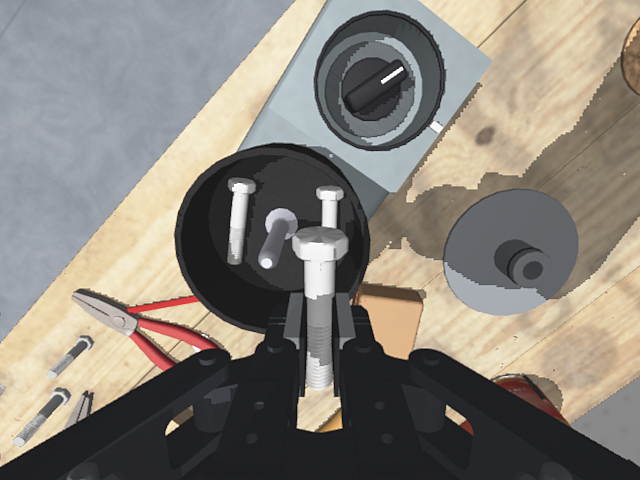

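carry_out(
  increments=[0,0,0,-0.02,-0.02,0.6,5,0,0,0,-0.02,-0.02,1.2,5,0,0,0,-0.02,-0.02,1.6,5,0,0,0,-0.02,-0.02,1.6,5],
)

```text
time: 18.92
position: [0.5658, -0.3407, 0.1214]
eef_rot: [[-1.0, -0.002, -0.003], [-0.002, 1.0, 0.002], [0.003, 0.002, -1.0]]
force: [-0.3, 0.6, -0.9]
width: 0.0095
```

carry_out(
  increments=[0,0,0,0,0,0,18,0,0,0,0,0,0,18,0,0,0,0,0,0,18],
)

```text
time: 19.3
position: [0.5673, -0.3432, 0.1246]
eef_rot: [[-1.0, -0.0, 0.002], [-0.0, 1.0, -0.001], [-0.002, -0.001, -1.0]]
force: [0.5, -0.7, -0.6]
width: 0.0183
```

carry_out(
  increments=[0,0,0,0,0,-0.8,18,0,0,0,0,0,-1.6,18,0,0,0,0,0,-1.8,20,0,0,0,0,0,-1.8,20],
)

```text
time: 19.8
position: [0.5672, -0.3434, 0.2322]
eef_rot: [[-1.0, -0.0, 0.002], [-0.0, 1.0, -0.001], [-0.002, -0.001, -1.0]]
force: [0.2, -0.4, -0.1]
width: 0.0195
```

Run:
```python
from h import *
s=r.read_state();print(s["q"].round(3),s["position"].round(4),s["time"],s["width"])
c=capture("wrist");cv2.imwrite("pics/w13.png",c["img"])
c=capture("top");cv2.imwrite("pics/t13.png",c["img"])
```

```text
[-0.544  0.398  0.316  1.487  0.    -0.544] [ 0.5672 -0.3434  0.2322] 19.8 0.019530817272769972
```

View pics/w13.png

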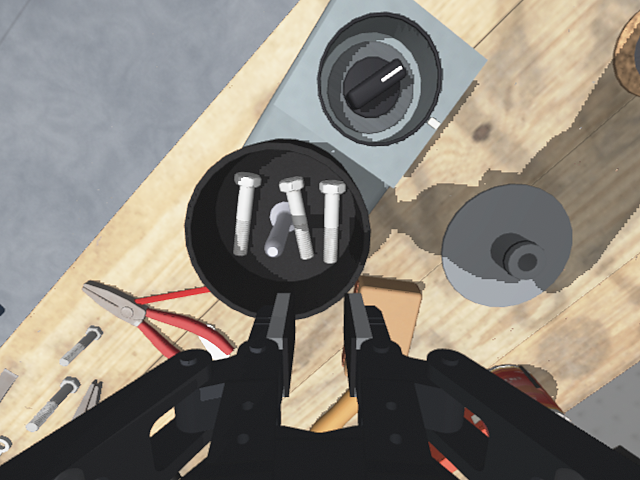

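View pics/t13.png

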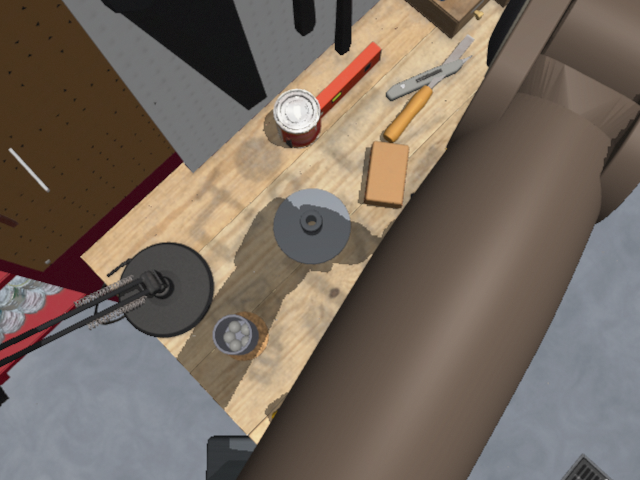

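```bash
cat > fk.py <<'E'
import numpy as np
from scipy.optimize import least_squares
D=np.array([[.126394,-.040597,.13576,.50672,.23052],[-.372,-.467,.2593,-.0507,.2314],[.119,-.293,.487,-.145,.1197],[.391,.289,.5691,-.3392,.2248],[.462,.403,.5617,-.4057,.2287],[.155,-.293,.5105,-.1175,.1012],[.247,-.076,.5796,.0097,.1477],[.274,-.137,.5878,-.0385,.104],[.102,-.085,.4917,-.1517,.2228],[.198,.027,.5628,-.0438,.2224]])
rr=np.hypot(D[:,2],D[:,3]);z=D[:,4]
def f(x):
    L1,L2,c,r0,z0=x
    return np.r_[r0+L1*np.sin(D[:,0])+L2*np.cos(D[:,1]-D[:,0]+c)-rr, z0+L1*np.cos(D[:,0])+L2*np.sin(D[:,1]-D[:,0]+c)-z]
if __name__=="__main__":
    s=least_squares(f,[.4,.4,0,0,0]);print(s.x,np.abs(s.fun).max())
E
python3 fk.py
```

```text
[ 5.32027715e-01  4.59216801e-01  1.62349957e-01 -2.55294975e-04
 -2.95043283e-01] 0.0034459520598261184
```

Run:
```python
from h import *
a=np.arctan2(-.2,.45)
plan([.45,-.2,.28],down(a+np.pi/2))
```

```text
rot [ 0.001 -0.002  0.418] shift [ 1.94   2.382 -0.832] mm 190.95315576472572
```

carry_out(
  increments=[0,0,0.1,0.4,0.5,-0.8,40,0,0,0.2,0.8,1.0,-0.8,60,0,0,0.3,1.2,1.5,-0.8,80,0,0,0.4,1.6,2.0,-0.8,85,0,0,0.418,1.94,2.38,-0.8,85],
)

```text
time: 20.52
position: [0.4487, -0.1989, 0.2775]
eef_rot: [[-0.914, 0.407, -0.003], [0.407, 0.914, 0.001], [0.003, 0.0, -1.0]]
force: [0.6, -0.3, 0.5]
width: 0.0847
```

carry_out(
  increments=[0,-0.15,0,0,0,0,85,0,-0.3,0,0,0,0,85,0,-0.4,0,0,0,0,85,0,-0.4,0,0,0,0,85],
)

```text
time: 21.02
position: [0.448, -0.1992, 0.2773]
eef_rot: [[-0.843, 0.406, 0.354], [0.374, 0.914, -0.157], [-0.388, 0.0, -0.922]]
force: [-0.9, -0.2, -0.4]
width: 0.085
```

Run:
```python
from h import *
import fk
from scipy.optimize import least_squares
x=least_squares(fk.f,[.4,.4,0,0,0]).x
s=r.read_state();q=s["q"];p=s["position"];print(q.round(4),p.round(4),s["eef_rot"].round(3))
L1,L2,c,r0,z0=x
rw=r0+L1*np.sin(q[1])+L2*np.cos(q[2]-q[1]+c);zw=z0+L1*np.cos(q[1])+L2*np.sin(q[2]-q[1]+c)
R_=np.hypot(p[0],p[1]);print("pitch sum",q[1]-q[2]+q[3], np.arcsin(-s["eef_rot"][2,2]))
th=np.arcsin(-s["eef_rot"][2,2]);print("Lt from r",(R_-rw)/np.cos(th)," from z", (p[2]-zw)/(1-np.sin(th)))
```

```text
[-4.1860e-01 -2.6470e-01 -3.7400e-01  1.0635e+00  3.0000e-04 -7.0000e-04] [ 0.448  -0.1992  0.2773] [[-0.843  0.406  0.354]
 [ 0.374  0.914 -0.157]
 [-0.388  0.    -0.922]]
pitch sum 1.172859162719516 1.172859020687106
Lt from r 0.44163230524975877  from z 0.44184028848708734
```

```bash
cat >> fk.py <<'E'
X=[.5320,.4592,.1623,0,-.295+.4418]
LT=.4418
def ik(rt,zt,p):
    """TCP r,z ; p = tool angle below horizontal -> q2,q3,q4 or None"""
    L1,L2,c,r0,z0=X
    a=rt-LT*np.cos(p)-r0;b=zt+LT*np.sin(p)-z0
    d=np.hypot(a,b)
    if d>L1+L2 or d<abs(L1-L2):return None
    A=np.arctan2(b,a);k=np.arccos((L1**2+d*d-L2**2)/(2*L1*d))
    up=A+k;q2=np.pi/2-up
    e=np.arctan2(b-L1*np.sin(up),a-L1*np.cos(up));q3=e-c+q2;q3=(q3+np.pi)%(2*np.pi)-np.pi
    return np.array([q2,q3,p-q2+q3])
def ok(q):
    return q is not None and -.95<q[0]<1.95 and -1.27<q[1]<1.35 and -1.78<q[2]<2.02
E
python3 - <<'E'
from fk import *
print(ik(.525,.2305,np.pi/2))
for pd in(20,30,40,45,50,55,60,65,70,75,80,90):
    p=np.radians(pd);o=[]
    for back in(0,.05,.1):
        g=.019-back-.003
        q=ik(.4295+g*np.cos(p),.058-g*np.sin(p),p);o.append((ok(q),None if q is None else q.round(2)))
    print(pd,o)
print("pour")
for pd in(0,10,20,30,40):
    p=np.radians(pd);q=ik(.68+.019*np.cos(p),.215-.019*np.sin(p),p);print(pd,ok(q),q)
E
```

```text
[ 0.12401377 -0.04354391  1.40323865]
20 [(False, None), (np.False_, array([-0.5 , -1.69, -0.84])), (np.False_, array([-1.39, -1.56,  0.18]))]
30 [(np.False_, array([-0.45, -1.49, -0.53])), (np.False_, array([-0.82, -1.47, -0.12])), (np.False_, array([-1.13, -1.41,  0.25]))]
40 [(np.False_, array([-0.52, -1.33, -0.11])), (np.False_, array([-0.74, -1.3 ,  0.14])), (np.True_, array([-0.93, -1.24,  0.39]))]
45 [(np.True_, array([-0.5 , -1.25,  0.03])), (np.True_, array([-0.68, -1.21,  0.25])), (np.True_, array([-0.84, -1.16,  0.46]))]
50 [(np.True_, array([-0.46, -1.17,  0.16])), (np.True_, array([-0.62, -1.13,  0.36])), (np.True_, array([-0.75, -1.08,  0.54]))]
55 [(np.True_, array([-0.41, -1.09,  0.28])), (np.True_, array([-0.55, -1.05,  0.46])), (np.True_, array([-0.66, -0.99,  0.62]))]
60 [(np.True_, array([-0.36, -1.02,  0.39])), (np.True_, array([-0.47, -0.97,  0.55])), (np.True_, array([-0.57, -0.91,  0.7 ]))]
65 [(np.True_, array([-0.3 , -0.94,  0.5 ])), (np.True_, array([-0.4 , -0.89,  0.64])), (np.True_, array([-0.48, -0.82,  0.79]))]
70 [(np.True_, array([-0.24, -0.87,  0.6 ])), (np.True_, array([-0.32, -0.81,  0.74])), (np.True_, array([-0.39, -0.74,  0.87]))]
75 [(np.True_, array([-0.18, -0.79,  0.69])), (np.True_, array([-0.25, -0.73,  0.82])), (np.True_, array([-0.3 , -0.66,  0.95]))]
80 [(np.True_, array([-0.11, -0.72,  0.79])), (np.True_, array([-0.17, -0.65,  0.91])), (np.True_, array([-0.21, -0.57,  1.03]))]
90 [(np.True_, array([ 0.03, -0.57,  0.97])), (np.True_, array([-0.01, -0.5 ,  1.09])), (np.True_, array([-0.04, -0.41,  1.2 ]))]
pour
0 True [ 0.27013364 -1.20931439 -1.47944803]
10 True [ 0.03975959 -1.13704382 -1.00227049]
20 True [-0.09346815 -1.01732858 -0.57479457]
30 True [-0.13772017 -0.86889216 -0.20757321]
40 True [-0.11811359 -0.70298892  0.11325636]
```

carry_out(
  increments=[-0.15,0,0,0,0,0,85,-0.3,0,0,0,0,0,85,-0.45,0,0,0,0,0,85,-0.45,0,0,0,0,0,85],
)

```text
time: 21.52
position: [0.4499, -0.2026, 0.2767]
eef_rot: [[-0.842, 0.217, 0.493], [0.379, 0.889, 0.257], [-0.383, 0.403, -0.831]]
force: [-0.2, 0.1, -1.3]
width: 0.0849
```

Run:
```python
from h import *
from fk import *
s=r.read_state();q=s["q"];p=s["position"];Q=s["eef_rot"];print(q.round(4),p.round(4));print(Q.round(3))
L1,L2,c,r0,z0=X
rw=r0+L1*np.sin(q[1])+L2*np.cos(q[2]-q[1]+c);zw=z0+L1*np.cos(q[1])+L2*np.sin(q[2]-q[1]+c)
W=np.array([rw*np.cos(q[0]),rw*np.sin(q[0]),zw])
p4=q[1]-q[2]+q[3];u=np.array([np.cos(p4)*np.cos(q[0]),np.cos(p4)*np.sin(q[0]),-np.sin(p4)])
# p = W + d*u + l*Qz
A=np.c_[u,Q[:,2]];sol=np.linalg.lstsq(A,p-W,rcond=None);print(sol[0],sol[0].sum(),sol[1])
t=np.array([-np.sin(q[0]),np.cos(q[0]),0]);print("dir pred +",np.cos(q[4])*u+np.sin(q[4])*t, Q[:,2])
c=capture("top");w=cloud(c);print("tape",np.nanmax(w[380:430,270:330,2]),w[408,298],w[388,322])
```

```text
[-0.7412 -0.1495 -0.3291  1.1657  0.5496 -0.3459] [ 0.4499 -0.2026  0.2767]
[[-0.842  0.217  0.493]
 [ 0.379  0.889  0.257]
 [-0.383  0.403 -0.831]]
[0.14626429 0.2955    ] 0.44176428747631125 [7.24456965e-08]
dir pred + [ 0.49332061  0.25663557 -0.83112752] [ 0.49332061  0.25663557 -0.83112752]
tape 0.0691338318335104 [ 0.31857959 -0.13449423  0.06548859] [ 0.34498121 -0.1692745   0.00627804]
```

```bash
cat >> fk.py <<'E'
D4,LL=.1463,.2955
lo=np.array([-2.72,-.95,-1.27,-1.78,-1.46]);hi=np.array([2.72,1.95,1.35,2.02,1.47])
def ik5(P,alpha,p):
    """TCP P, tool dir azimuth alpha, pitch p below horizontal. list of 5-joint solutions"""
    d=np.array([np.cos(p)*np.cos(alpha),np.cos(p)*np.sin(alpha),-np.sin(p)]);C=np.asarray(P)-LL*d
    # q5 centre C must lie in arm plane (azimuth q1): C = plane point
    q1=np.arctan2(C[1],C[0]);out=[]
    for q1 in(q1,):
        t=np.array([-np.sin(q1),np.cos(q1),0]);rr=np.array([np.cos(q1),np.sin(q1),0])
        s5=d@t;q5=np.arcsin(s5);h=d@rr;v=-d[2];p4=np.arctan2(v,h)
        a=ikw(np.hypot(C[0],C[1])-D4*np.cos(p4),C[2]+D4*np.sin(p4),p4)
        if a is not None: out.append(np.r_[q1,a,q5])
    return out[0] if out else None
def ikw(a,b,p):
    return ik(a+LT*np.cos(p),b-LT*np.sin(p),p)
def feas(q): 
    return q is not None and np.all(q>lo+.02) and np.all(q<hi-.02)
E
python3 - <<'E'
from fk import *
print(ik5([.4499,-.2026,.2767],np.arctan2(.257,.493),np.arcsin(.831)))
g=np.array([.428,-.037,.055])
for al in range(-110,100,10):
    a=np.radians(al);o=[]
    for pd in range(0,60,5):
        p=np.radians(pd);d=np.array([np.cos(p)*np.cos(a),np.cos(p)*np.sin(a),-np.sin(p)])
        qs=[ik5(g+d*(.017-b),a,p) for b in(0,.05,.1)]
        if all(feas(q) for q in qs):o.append((pd,qs[0].round(2).tolist()));
        if len(o)==1:break
    print(al,o)
E
```

```text
[-0.74157562 -0.14962623 -0.32930029  1.16628319  0.55013045]
-110 [(15, [0.39, 0.81, -0.17, 1.79, -0.79])]
-100 [(10, [0.46, 0.82, -0.25, 1.77, -0.92])]
-90 [(0, [0.51, 0.93, -0.32, 1.88, -1.06])]
-80 [(0, [0.56, 0.9, -0.44, 1.81, -1.19])]
-70 [(0, [0.59, 0.87, -0.55, 1.72, -1.33])]
-60 [(10, [0.6, 0.38, -0.86, 0.76, -1.38])]
-50 [(10, [0.6, 0.18, -1.24, -0.35, -1.37])]
-40 [(30, [0.45, -0.2, -1.24, -0.09, -0.91])]
-30 [(40, [0.28, -0.37, -1.23, 0.01, -0.58])]
-20 [(45, [0.12, -0.44, -1.22, 0.06, -0.33])]
-10 [(50, [-0.02, -0.45, -1.17, 0.15, -0.1])]
0 [(50, [-0.15, -0.45, -1.17, 0.15, 0.09])]
10 [(45, [-0.3, -0.44, -1.22, 0.06, 0.33])]
20 [(40, [-0.45, -0.37, -1.23, 0.01, 0.58])]
30 [(30, [-0.62, -0.2, -1.25, -0.09, 0.91])]
40 [(10, [-0.77, 0.18, -1.25, -0.37, 1.37])]
50 [(5, [-0.79, 0.54, -0.78, 1.03, 1.45])]
60 [(0, [-0.77, 0.87, -0.55, 1.72, 1.33])]
70 [(0, [-0.73, 0.9, -0.44, 1.81, 1.19])]
80 [(0, [-0.69, 0.93, -0.33, 1.88, 1.06])]
90 [(10, [-0.63, 0.82, -0.26, 1.77, 0.92])]
```

```bash
cat >> fk.py <<'E'
def frame(q):
    q1,q2,q3,q4,q5,q6=q;p4=q2-q3+q4
    r_=np.array([np.cos(q1),np.sin(q1),0]);t=np.array([-np.sin(q1),np.cos(q1),0])
    u=np.cos(p4)*r_-np.array([0,0,np.sin(p4)])
    z=np.cos(q5)*u+np.sin(q5)*t;y0=-np.sin(q5)*u+np.cos(q5)*t;x0=np.cross(y0,z)
    y=np.cos(q6)*y0-np.sin(q6)*x0;x=np.cross(y,z)
    L1,L2,c,r0,z0=X
    W=(r0+L1*np.sin(q2)+L2*np.cos(q3-q2+c))*r_+np.array([0,0,z0+L1*np.cos(q2)+L2*np.sin(q3-q2+c)])
    E=L1*np.sin(q2)*r_+np.array([0,0,z0+L1*np.cos(q2)])
    C=W+D4*u
    return C+LL*z,np.c_[x,y,z],(E,W,C)
def ik6(P,Q):
    d=Q[:,2];a=ik5(P,np.arctan2(d[1],d[0]),np.arcsin(-d[2]))
    if a is None:return None
    _,F,_=frame(np.r_[a,0]);M=F.T@Q;q6=np.arctan2(M[1,0],M[0,0])
    return np.r_[a,q6]
def Qap(alpha,p,roll=0,flip=False):
    """tool dir azimuth alpha, pitch p down, jaw horizontal then rolled about tool z by roll"""
    d=np.array([np.cos(p)*np.cos(alpha),np.cos(p)*np.sin(alpha),-np.sin(p)])
    y=np.array([-np.sin(alpha),np.cos(alpha),0])*(-1 if flip else 1);x=np.cross(y,d)
    F=np.c_[x,y,d];c,s=np.cos(roll),np.sin(roll)
    return F@np.array([[c,-s,0],[s,c,0],[0,0,1]])
E
python3 - <<'E'
from fk import *
from h import r
s=r.read_state();P,Q,_=frame(s["q"]);print(P-s["position"],np.abs(Q-s["eef_rot"]).max())
g=np.array([.428,-.037,.055])
for al in(60,70,75,80,85):
  for pd in(15,20,25,30):
    a,p=np.radians([al,pd])
    o=[]
    for b in(0,.1):
        Qm=Qap(a,p);q=ik6(g+Qm[:,2]*(.017-b),Qm);o.append((feas(q[:5]) if q is not None else None,q.round(2).tolist() if q is not None else None))
    print(al,pd,o, [x.round(3).tolist() for x in frame(q)[2]] if q is not None else '')
B=np.array([.5665,-.372]);ty=np.array([.559,.829])
print("POUR")
for side in(1,-1):
  for al in(-34,-20,0,-50):
   for pd in(10,25):
    a,p=np.radians([al,pd])
    for roll in(0,120*side,-120*side):
      Qm=Qap(a,p,np.radians(roll));G=np.r_[B+side*.06*ty,.215];q=ik6(G+Qm[:,2]*.017,Qm);
      print(side,al,pd,roll,feas(q[:5]) if q is not None else None,q.round(2) if q is not None else None)
E
```

```text
[ 2.03427853e-04 -1.85347382e-04  2.55459370e-05] 2.220446049250313e-16
60 15 [(np.True_, [-0.74, 0.46, -0.68, 1.11, 1.23, -2.28]), (np.True_, [-0.96, 0.55, -0.54, 1.49, 1.06, -2.64])] [[0.16, -0.23, 0.599], [0.316, -0.455, 0.231], [0.245, -0.354, 0.153]]
60 20 [(np.True_, [-0.73, 0.36, -0.72, 0.99, 1.17, -2.11]), (np.True_, [-0.94, 0.45, -0.56, 1.4, 1.03, -2.49])] [[0.136, -0.187, 0.626], [0.314, -0.433, 0.282], [0.25, -0.345, 0.184]]
60 25 [(np.True_, [-0.7, 0.28, -0.74, 0.91, 1.1, -1.98]), (np.True_, [-0.92, 0.35, -0.58, 1.33, 0.99, -2.35])] [[0.111, -0.145, 0.646], [0.313, -0.408, 0.328], [0.256, -0.334, 0.215]]
60 30 [(np.True_, [-0.67, 0.21, -0.75, 0.86, 1.03, -1.87]), (np.True_, [-0.88, 0.26, -0.59, 1.27, 0.95, -2.21])] [[0.087, -0.106, 0.661], [0.312, -0.38, 0.369], [0.264, -0.321, 0.244]]
70 15 [(np.True_, [-0.71, 0.59, -0.53, 1.38, 1.13, -2.54]), (np.True_, [-0.9, 0.65, -0.39, 1.63, 0.97, -2.74])] [[0.2, -0.251, 0.571], [0.384, -0.482, 0.22], [0.303, -0.381, 0.153]]
70 20 [(np.True_, [-0.7, 0.5, -0.56, 1.27, 1.08, -2.38]), (np.True_, [-0.88, 0.55, -0.41, 1.56, 0.94, -2.61])
[... 4630 characters left out ...]
5 -0.09 -0.9  -0.32  0.45  1.87]
-1 0 10 0 True [-1.02  0.14 -0.93 -0.75  1.   -0.28]
-1 0 10 -120 True [-1.02  0.14 -0.93 -0.75  1.   -2.37]
-1 0 10 120 True [-1.02  0.14 -0.93 -0.75  1.    1.82]
-1 0 25 0 True [-0.98  0.02 -0.72 -0.04  0.86 -0.57]
-1 0 25 -120 True [-0.98  0.02 -0.72 -0.04  0.86 -2.66]
-1 0 25 120 True [-0.98  0.02 -0.72 -0.04  0.86  1.53]
-1 -50 10 0 True [-0.54  0.05 -1.12 -0.98 -0.33  0.06]
-1 -50 10 -120 True [-0.54  0.05 -1.12 -0.98 -0.33 -2.03]
-1 -50 10 120 True [-0.54  0.05 -1.12 -0.98 -0.33  2.16]
-1 -50 25 0 True [-0.55 -0.12 -0.93 -0.36 -0.29  0.14]
-1 -50 25 -120 True [-0.55 -0.12 -0.93 -0.36 -0.29 -1.96]
-1 -50 25 120 True [-0.55 -0.12 -0.93 -0.36 -0.29  2.23]
```

```bash
cat > pl.py <<'E'
from h import *
from fk import *
def path(P1,Q1,n=None,start=None):
    """straight/slerp path from start (default measured) to P1,Q1; prints 5-row calls"""
    if start is None:
        s=r.read_state();P0,Q0=s["position"],s["eef_rot"]
    else:P0,Q0=start
    rv=R.from_matrix(Q0.T@Q1).as_rotvec();dp=Q0.T@(np.asarray(P1)-P0)/.06
    m=max(np.linalg.norm(rv)/.17,np.linalg.norm(dp)*60/52)
    n=n or int(np.ceil(m));bad=[]
    print("TOTAL rot",rv.round(3),"shift",dp.round(3),"rows",n)
    prev=None;mx=0
    for k in range(0,n+1):
        f=k/n;q=ik6(P0+Q0@dp*.06*f,Q0@R.from_rotvec(rv*f).as_matrix())
        if q is None or not feas(q[:5]) or abs(q[5])>3.1:bad.append((k,None if q is None else q.round(2)))
        if prev is not None and q is not None: mx=np.maximum(mx,abs((q-prev))/.125)
        prev=q
    print("bad",bad,"end q",None if prev is None else prev.round(2),"max rate",np.round(mx,2))
    for c0 in range(0,n,5):
        f0=c0/n;Qs=Q0@R.from_rotvec(rv*f0).as_matrix()
        rows=[]
        for k in range(c0+1,min(c0+5,n)+1):
            f=k/n;rows.append(np.r_[rv*(f-f0),Qs.T@(Q0@dp*(f-f0))])
        print([x.round(2).tolist() for x in rows])
E
python3 - <<'E'
from pl import *
g=np.array([.428,-.037,.055]);Qg=Qap(np.radians(70),np.radians(28));d=Qg[:,2]
pre=g+d*(.022-.12);print(pre,ik6(pre,Qg).round(2))
path([pre[0]-.01,pre[1]-.03,.20],Qg)
E
```

```text
[ 0.39840539 -0.11831054  0.10100821] [-0.87  0.42 -0.41  1.49  0.88 -2.45]
TOTAL rot [-0.741 -0.226 -1.272] shift [1.703 0.054 0.792] rows 9
bad [] end q [-0.92  0.36 -0.26  1.74  0.84 -2.51] max rate [0.41 0.62 0.28 0.75 0.76 2.13]
[[-0.08, -0.03, -0.14, 0.19, 0.01, 0.09], [-0.16, -0.05, -0.28, 0.38, 0.01, 0.18], [-0.25, -0.08, -0.42, 0.57, 0.02, 0.26], [-0.33, -0.1, -0.57, 0.76, 0.02, 0.35], [-0.41, -0.13, -0.71, 0.95, 0.03, 0.44]]
[[-0.08, -0.03, -0.14, 0.16, 0.1, 0.09], [-0.16, -0.05, -0.28, 0.32, 0.2, 0.18], [-0.25, -0.08, -0.42, 0.48, 0.3, 0.26], [-0.33, -0.1, -0.57, 0.65, 0.4, 0.35]]
```

carry_out(
  increments=[-0.08,-0.03,-0.14,0.19,0.01,0.09,85,-0.16,-0.05,-0.28,0.38,0.01,0.18,85,-0.25,-0.08,-0.42,0.57,0.02,0.26,85,-0.33,-0.1,-0.57,0.76,0.02,0.35,85,-0.41,-0.13,-0.71,0.95,0.03,0.44,85],
)

```text
time: 22.2
position: [0.4159, -0.1698, 0.2358]
eef_rot: [[-0.634, -0.574, 0.518], [-0.2, 0.769, 0.607], [-0.747, 0.281, -0.602]]
force: [0.6, -0.0, -0.5]
width: 0.0849
```

carry_out(
  increments=[-0.08,-0.03,-0.14,0.16,0.1,0.09,85,-0.16,-0.05,-0.28,0.32,0.2,0.18,85,-0.25,-0.08,-0.42,0.48,0.3,0.26,85,-0.33,-0.1,-0.57,0.65,0.4,0.35,85,-0.33,-0.1,-0.57,0.65,0.4,0.35,85],
)

```text
time: 22.82
position: [0.3888, -0.1462, 0.1997]
eef_rot: [[-0.15, -0.942, 0.299], [-0.447, 0.334, 0.83], [-0.882, -0.009, -0.471]]
force: [0.2, 0.4, -0.2]
width: 0.0849
```

Run:
```python
from pl import *
s=r.read_state();print(s["q"].round(3),s["position"].round(4),s["eef_rot"].round(3),s["time"])
c=capture("wrist");cv2.imwrite("pics/w14.png",c["img"])
c=capture("scene");cv2.imwrite("pics/s14.png",c["img"])
c=capture("top");cv2.imwrite("pics/t14.png",c["img"])
```

```text
[-0.916  0.357 -0.266  1.74   0.837 -2.518] [ 0.3888 -0.1462  0.1997] [[-0.15  -0.942  0.299]
 [-0.447  0.334  0.83 ]
 [-0.882 -0.009 -0.471]] 22.825
```

View pics/w14.png

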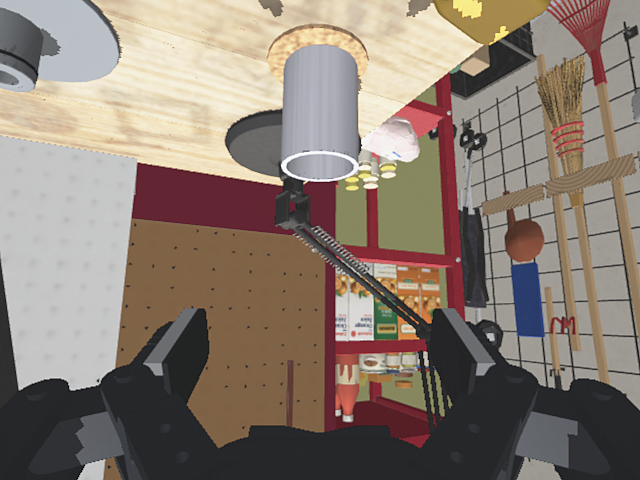

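View pics/s14.png

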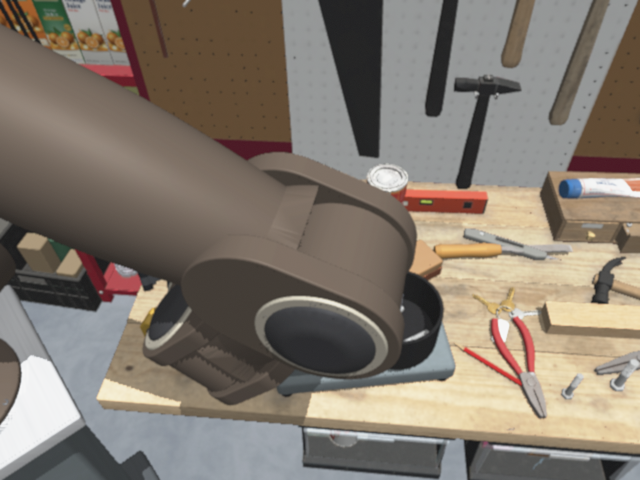

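View pics/t14.png

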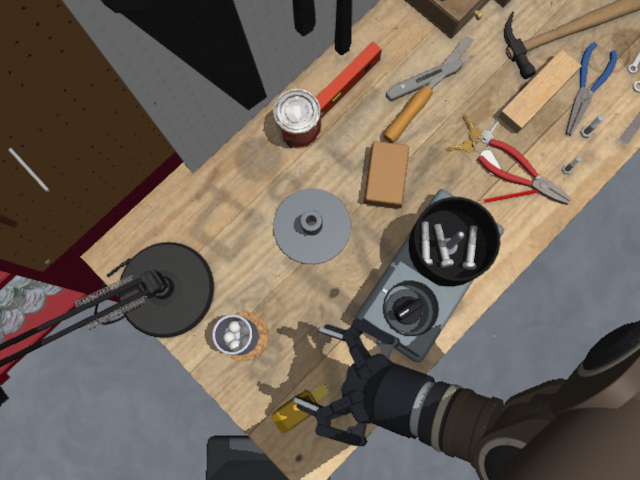

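Run:
```python
from pl import *
c=capture("top");w=cloud(c)
s=w[300:370,200:280];m=(s[...,2]>.080)&(s[...,2]<.095);p=s[m];h=cv2.convexHull(p[:,:2].astype(np.float32))[:,0];print("cup",circ(h))
g=np.array([.428,-.037,.055]);Qg=Qap(np.radians(70),np.radians(28));d=Qg[:,2]
pre=g+d*(.022-.12);path(pre,Qg)
path(g+d*.022,Qg,start=(pre,Qg))
```

```text
cup (array([ 0.4278623 , -0.03659051]), np.float64(0.02957071731752235))
TOTAL rot [-0.002 -0.004  0.015] shift [1.24  0.027 1.234] rows 3
bad [] end q [-0.87  0.42 -0.41  1.49  0.88 -2.45] max rate [0.14 0.22 0.43 0.69 0.1  0.19]
[[-0.0, -0.0, 0.0, 0.41, 0.01, 0.41], [-0.0, -0.0, 0.01, 0.83, 0.02, 0.82], [-0.0, -0.0, 0.01, 1.24, 0.03, 1.23]]
TOTAL rot [0. 0. 0.] shift [0. 0. 2.] rows 3
bad [] end q [-0.65  0.37 -0.61  1.11  1.   -2.16] max rate [0.6  0.15 0.53 1.13 0.35 0.92]
[[0.0, 0.0, 0.0, -0.0, 0.0, 0.67], [0.0, 0.0, 0.0, -0.0, 0.0, 1.33], [0.0, 0.0, 0.0, 0.0, 0.0, 2.0]]
```

carry_out(
  increments=[0,0,0.01,0.4,0.01,0.4,85,0,0,0.015,0.83,0.02,0.82,85,0,0,0.015,1.24,0.03,1.23,85,0,0,0.015,1.24,0.03,1.23,85],
)

```text
time: 23.52
position: [0.3974, -0.1175, 0.1004]
eef_rot: [[-0.163, -0.939, 0.302], [-0.442, 0.343, 0.829], [-0.882, 0.001, -0.471]]
force: [-0.3, 0.5, -0.1]
width: 0.0852
```

Run:
```python
from pl import *
s=r.read_state();print(s["q"].round(3),s["position"].round(4),s["force"])
g=np.array([.428,-.037,.055]);Qg=Qap(np.radians(70),np.radians(28));d=Qg[:,2]
path(g+d*.022,Qg)
c=capture("top");crop(c,200,280,420,450,3.5,"t15.png")
```

```text
[-0.866  0.415 -0.42   1.482  0.874 -2.448] [ 0.3974 -0.1175  0.1004] [-0.27257559  0.48442055 -0.07211699]
TOTAL rot [-0.    -0.002 -0.002] shift [-0.009 -0.021  1.989] rows 3
bad [] end q [-0.65  0.37 -0.61  1.11  1.   -2.16] max rate [0.6  0.15 0.52 1.12 0.35 0.91]
[[-0.0, -0.0, -0.0, -0.0, -0.01, 0.66], [-0.0, -0.0, -0.0, -0.01, -0.01, 1.33], [-0.0, -0.0, -0.0, -0.01, -0.02, 1.99]]
```

View pics/t15.png

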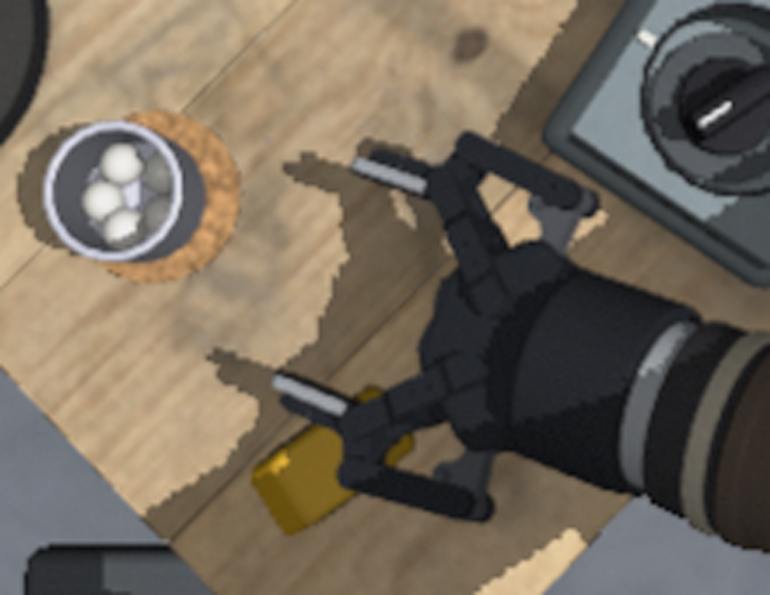

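carry_out(
  increments=[0,0,0,0,-0.01,0.5,85,0,0,0,0,-0.01,1.0,85,0,0,0,-0.01,-0.02,1.5,85,0,0,0,-0.01,-0.02,1.95,85,0,0,0,-0.01,-0.02,1.99,85],
)

```text
time: 24.2
position: [0.4357, -0.0193, 0.0462]
eef_rot: [[-0.159, -0.94, 0.303], [-0.444, 0.342, 0.828], [-0.882, -0.002, -0.472]]
force: [-0.0, -1.0, -0.8]
width: 0.0849
```

Run:
```python
from pl import *
s=r.read_state();print(s["q"].round(3),s["position"].round(4),s["force"],s["time"])
c=capture("top");crop(c,180,260,400,430,3.5,"t16.png")
```

```text
[-0.652  0.356 -0.611  1.11   1.001 -2.156] [ 0.4357 -0.0193  0.0462] [-0.03929695 -1.03614304 -0.75357982] 24.2
```

View pics/t16.png

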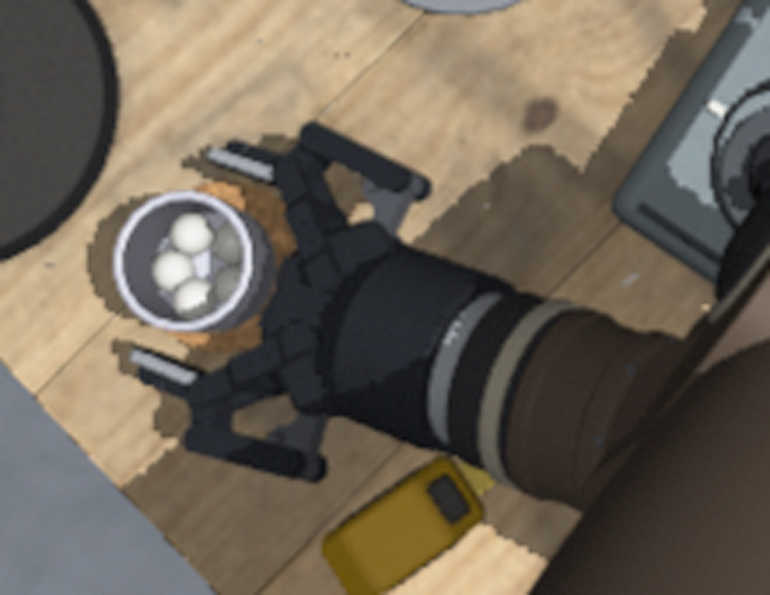

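carry_out(
  grip_force=45,
  increments=[0,0,0,0,0,0,50,0,0,0,0,0,0,50,0,0,0,0,0,0,50,0,0,0,0,0,0,50,0,0,0,0,0,0,50],
)

```text
time: 24.88
position: [0.4362, -0.0206, 0.0459]
eef_rot: [[-0.16, -0.939, 0.305], [-0.442, 0.345, 0.828], [-0.883, -0.002, -0.47]]
force: [-1.4, -2.2, 6.9]
width: 0.058
```

Run:
```python
from pl import *
s=r.read_state();print(s["q"].round(3),s["position"].round(4),s["force"],s["time"],s["width"])
c=capture("top");crop(c,180,260,400,430,3.5,"t17.png")
# lift up to z +.17 keep orientation
Q=s["eef_rot"];path(s["position"]+np.array([0,0,.20]),Q)
# then yaw to alpha -34 p 15 at place
```

```text
[-0.654  0.359 -0.61   1.11   1.003 -2.157] [ 0.4362 -0.0206  0.0459] [-1.3904675  -2.16045503  6.87197475] 24.875 0.05797020214110374
TOTAL rot [0. 0. 0.] shift [-2.942 -0.007 -1.567] rows 4
bad [] end q [-0.65  0.15 -0.37  1.56  1.   -2.16] max rate [0.   0.56 0.58 0.9  0.   0.  ]
[[0.0, 0.0, 0.0, -0.74, -0.0, -0.39], [0.0, 0.0, 0.0, -1.47, -0.0, -0.78], [0.0, 0.0, 0.0, -2.21, -0.01, -1.18], [0.0, 0.0, 0.0, -2.94, -0.01, -1.57]]
```

View pics/t17.png

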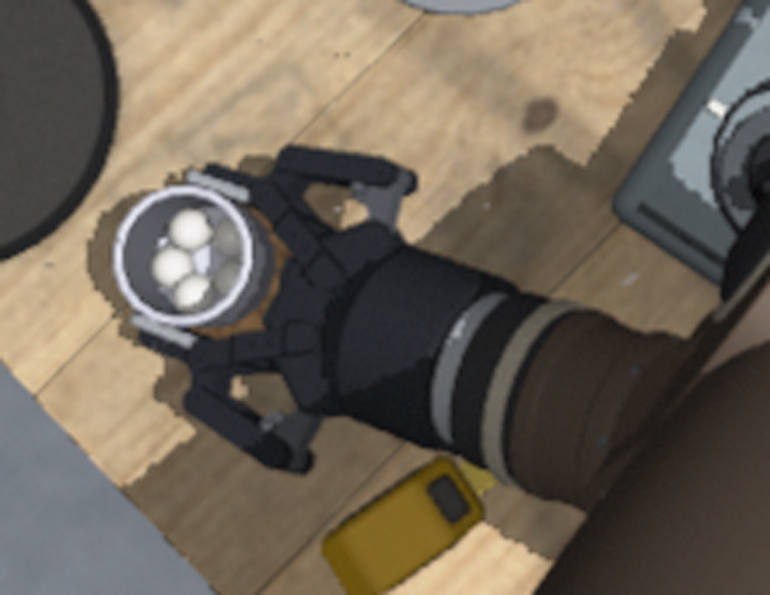

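carry_out(
  increments=[0,0,0,-0.3,0,-0.16,50,0,0,0,-0.9,0,-0.48,50,0,0,0,-1.6,0,-0.85,50,0,0,0,-2.3,0,-1.23,50,0,0,0,-2.94,0,-1.57,50],
)

```text
time: 25.55
position: [0.435, -0.0202, 0.2463]
eef_rot: [[-0.162, -0.939, 0.303], [-0.443, 0.344, 0.828], [-0.882, -0.001, -0.472]]
force: [0.6, -0.2, -2.8]
width: 0.058
```

```bash
cat > pour.py <<'E'
from pl import *
Qg0=np.array([[-0.16,-0.939,0.305],[-0.442,0.345,0.828],[-0.883,-0.002,-0.47]]);Qg0=R.from_matrix(Qg0).as_matrix()
TG=np.array([.4362,-.0206,.0459])
aT=Qg0.T@np.array([0,0,1.])
cupb=Qg0.T@(np.array([.428,-.037,.004])-TG)   # cup bottom in tool frame
B=np.array([.5665,-.372])
def cupinfo(P,Q):
    b=P+Q@cupb;a=Q@aT;m=b+.085*a
    w=-np.array([0,0,1.])+a*a[2];w/=np.linalg.norm(w)
    return b,a,m,m+.026*w
def grip(P,Q):
    L=[(0,s*.045,-k) for s in(-1,1) for k in(0,.03,.06)]+[(0,s*.075,-k) for s in(-1,1) for k in(.06,.09)]+[(.09,0,-.143),(0,.05,-.1),(0,-.05,-.1),(.045,0,-.1),(-.045,0,-.1)]
    return np.array([P+Q@np.array(l) for l in L])
E
python3 - <<'E'
from pour import *
s=r.read_state();print(s["position"].round(4),s["width"],s["q"].round(2),cupinfo(s["position"],s["eef_rot"])[1])
for al in(-34,-20,-50):
 for pd in(10,):
  for roll in(-95,95,-110,110,-125,125):
    Q=Qap(*np.radians([al,pd]),np.radians(roll))
    P=np.array([.56,-.37,.25]);b,a,m,lip=cupinfo(P,Q);h=a[:2]/np.linalg.norm(a[:2])
    P[:2]+=B-.025*h-lip[:2];P[2]+=.165-lip[2]
    b,a,m,lip=cupinfo(P,Q);q=ik6(P,Q);G=grip(P,Q)
    print(al,pd,roll,"tilt",np.degrees(np.arccos(a[2])).round(),"h",h.round(2),"P",P.round(3),"bot",b.round(3),"minz",G[:,2].min().round(3),G[G[:,2].argmin()].round(3),feas(q[:5]) if q is not None else None,q.round(2) if q is not None else None)
E
```

```text
[ 0.435  -0.0202  0.2463] 0.05799710262194584 [-0.65  0.14 -0.38  1.56  1.   -2.16] [0.00216958 0.00152297 0.99999649]
-34 10 -95 tilt 90.0 h [0.1 1. ] P [ 0.578 -0.442  0.189] bot [ 0.556 -0.482  0.19 ] minz 0.126 [ 0.515 -0.407  0.126] True [-0.69  0.15 -1.1  -1.08  0.1  -1.68]
-34 10 95 tilt 90.0 h [-0.89 -0.46] P [ 0.635 -0.356  0.185] bot [ 0.664 -0.321  0.191] minz 0.122 [ 0.579 -0.31   0.122] True [-0.46  0.16 -1.1  -1.09 -0.14  1.68]
-34 10 -110 tilt 102.0 h [0.04 1.  ] P [ 0.582 -0.435  0.196] bot [ 0.563 -0.474  0.209] minz 0.137 [ 0.509 -0.416  0.137] True [-0.67  0.13 -1.1  -1.05  0.08 -1.93]
-34 10 110 tilt 103.0 h [-0.91 -0.41] P [ 0.631 -0.361  0.192] bot [ 0.66  -0.33   0.209] minz 0.133 [ 0.586 -0.3    0.133] True [-0.47  0.14 -1.1  -1.06 -0.12  1.94]
-34 10 -125 tilt 115.0 h [-0.06  1.  ] P [ 0.587 -0.427  0.201] bot [ 0.572 -0.463  0.224] minz 0.15 [ 0.505 -0.424  0.15 ] True [-0.65  0.12 -1.09 -1.04  0.06 -2.19]
-34 10 125 tilt 115.0 h [-0.95 -0.32] P [ 0.626 -0.368  0.197] bot [ 0.653 -0.343  0.224] minz 0.147 [ 0.592 -0.293  0.147] True [-0.49  0.13 -1.09 -1.05 
[... 1306 characters left out ...]
0.33  0.21 -1.02 -1.02 -0.54  1.76]
-50 10 -110 tilt 102.0 h [0.31 0.95] P [ 0.564 -0.437  0.196] bot [ 0.535 -0.469  0.209] minz 0.137 [ 0.499 -0.399  0.137] True [-0.52  0.12 -1.1  -1.04 -0.35 -1.86]
-50 10 110 tilt 103.0 h [-0.99 -0.14] P [ 0.631 -0.38   0.192] bot [ 0.668 -0.358  0.209] minz 0.133 [ 0.605 -0.308  0.133] True [-0.34  0.18 -1.02 -1.   -0.52  2.02]
-50 10 -125 tilt 115.0 h [0.22 0.98] P [ 0.571 -0.431  0.201] bot [ 0.546 -0.461  0.224] minz 0.15 [ 0.493 -0.405  0.15 ] True [-0.5   0.11 -1.09 -1.02 -0.37 -2.11]
-50 10 125 tilt 115.0 h [-1.   -0.05] P [ 0.625 -0.385  0.197] bot [ 0.658 -0.368  0.224] minz 0.147 [ 0.613 -0.303  0.147] True [-0.35  0.16 -1.03 -0.99 -0.51  2.28]
```

Run:
```python
from pour import *
Q=Qap(*np.radians([-34,28]))
path(np.array([.56,-.43,.27]),Q)
print(cupinfo(np.array([.56,-.43,.27]),Q))
```

```text
TOTAL rot [ 1.60e+00 -1.00e-03  8.54e-01] shift [ 2.343 -4.304 -5.209] rows 11
bad [] end q [-0.69 -0.19 -0.78 -0.1   0.09 -0.05] max rate [0.6  0.65 0.64 1.97 1.5  2.21]
[[0.15, -0.0, 0.08, 0.21, -0.39, -0.47], [0.29, -0.0, 0.16, 0.43, -0.78, -0.95], [0.44, -0.0, 0.23, 0.64, -1.17, -1.42], [0.58, -0.0, 0.31, 0.85, -1.57, -1.89], [0.73, -0.0, 0.39, 1.06, -1.96, -2.37]]
[[0.15, -0.0, 0.08, -0.0, -0.65, -0.07], [0.29, -0.0, 0.16, -0.0, -1.29, -0.15], [0.44, -0.0, 0.23, -0.0, -1.94, -0.22], [0.58, -0.0, 0.31, -0.0, -2.58, -0.29], [0.73, -0.0, 0.39, -0.0, -3.23, -0.37]]
[[0.15, -0.0, 0.08, -0.23, -0.49, 0.36]]
(array([ 0.54610922, -0.41805473,  0.22809336]), array([-0.00171887, -0.00145152,  0.99999747]), array([ 0.54596311, -0.41817811,  0.31309314]), array([ 0.52609858, -0.434953  ,  0.31303465]))
```

carry_out(
  increments=[0.14,0,0.07,0.21,-0.39,-0.47,50,0.28,0,0.15,0.42,-0.78,-0.95,50,0.43,0,0.23,0.64,-1.17,-1.42,50,0.57,0,0.3,0.85,-1.57,-1.89,50,0.72,0,0.384,1.06,-1.96,-2.37,50],
)

```text
time: 26.18
position: [0.4914, -0.2063, 0.2549]
eef_rot: [[-0.434, -0.394, 0.81], [-0.186, 0.919, 0.348], [-0.881, 0.0, -0.472]]
force: [0.1, 0.7, -3.4]
width: 0.058
```

Run:
```python
from pour import *
s=r.read_state();print(s["position"].round(4),s["q"].round(2),cupinfo(s["position"],s["eef_rot"])[1].round(3))
Q=Qap(*np.radians([-34,28]))
path(np.array([.56,-.43,.27]),Q)
```

```text
[ 0.4914 -0.2063  0.2549] [-0.89 -0.2  -0.68  0.62  1.01 -1.03] [ 0.003 -0.001  1.   ]
TOTAL rot [ 0.881 -0.003  0.47 ] shift [-0.024 -3.877 -0.489] rows 6
bad [] end q [-0.69 -0.19 -0.78 -0.1   0.09 -0.05] max rate [0.4  0.41 0.56 1.78 1.52 1.98]
[[0.15, -0.0, 0.08, -0.0, -0.65, -0.08], [0.29, -0.0, 0.16, -0.01, -1.29, -0.16], [0.44, -0.0, 0.24, -0.01, -1.94, -0.24], [0.59, -0.0, 0.31, -0.02, -2.58, -0.33], [0.73, -0.0, 0.39, -0.02, -3.23, -0.41]]
[[0.15, -0.0, 0.08, -0.24, -0.49, 0.36]]
```

carry_out(
  increments=[0.15,0,0.08,0,-0.65,-0.08,50,0.29,0,0.16,-0.01,-1.29,-0.16,50,0.44,0,0.24,-0.01,-1.94,-0.24,50,0.59,0,0.31,-0.02,-2.58,-0.33,50,0.73,0,0.39,-0.02,-3.23,-0.41,50],
)

```text
time: 26.8
position: [0.5491, -0.3912, 0.2668]
eef_rot: [[-0.431, 0.409, 0.804], [0.193, 0.913, -0.361], [-0.881, -0.0, -0.472]]
force: [0.2, -0.1, -2.0]
width: 0.0581
```

carry_out(
  increments=[0.15,0,0.08,-0.24,-0.49,0.36,50,0.15,0,0.08,-0.24,-0.49,0.36,50],
)

```text
time: 27.05
position: [0.5629, -0.4273, 0.2696]
eef_rot: [[-0.395, 0.551, 0.735], [0.26, 0.834, -0.486], [-0.881, -0.001, -0.472]]
force: [0.6, 0.9, -2.1]
width: 0.0581
```

```bash
cat >> pour.py <<'E'
def pourpose(al,pd,roll,off=.025,zl=.19):
    Q=Qap(*np.radians([al,pd]),np.radians(roll));P=np.array([.56,-.37,.25]);b,a,m,lip=cupinfo(P,Q);h=a[:2]/np.linalg.norm(a[:2])
    P[:2]+=B-off*h-lip[:2];P[2]+=zl-lip[2];return P,Q
def rows(wps):
    s=r.read_state();P0,Q0=s["position"],s["eef_rot"]
    for P,Q in wps:
        q=ik6(P,Q);print(np.r_[R.from_matrix(Q0.T@Q).as_rotvec(),Q0.T@(P-P0)/.06].round(2).tolist(),P.round(3),q.round(2),"minz",grip(P,Q)[:,2].min().round(3), "tilt",np.degrees(np.arccos((Q@aT)[2])).round())
E
python3 - <<'E'
from pour import *
s=r.read_state();print(s["position"].round(4),s["q"].round(2),cupinfo(s["position"],s["eef_rot"])[1].round(3),s["width"])
P,Q=pourpose(-34,12,-55);P[2]+=.02
path(P,Q)
rows([pourpose(-34,p,rl) for p,rl in((12,-55),(12,-65),(12,-75),(11,-85),(10,-95),(10,-105),(10,-115),(10,-125))])
c=capture("wrist");cv2.imwrite("pics/w18.png",c["img"])
c=capture("scene");cv2.imwrite("pics/s18.png",c["img"])
E
```

```text
[ 0.5629 -0.4273  0.2696] [-0.69 -0.19 -0.78 -0.1   0.09 -0.05] [ 0.002 -0.002  1.   ] 0.05808276334858145
TOTAL rot [ 0.144 -0.256 -0.949] shift [ 0.726 -0.232  0.806] rows 6
bad [] end q [-0.71  0.07 -1.06 -0.91  0.12 -0.99] max rate [0.13 0.55 0.44 1.17 0.28 1.27]
[[0.02, -0.04, -0.16, 0.12, -0.04, 0.13], [0.05, -0.09, -0.32, 0.24, -0.08, 0.27], [0.07, -0.13, -0.47, 0.36, -0.12, 0.4], [0.1, -0.17, -0.63, 0.48, -0.15, 0.54], [0.12, -0.21, -0.79, 0.6, -0.19, 0.67]]
[[0.02, -0.04, -0.16, 0.13, 0.08, 0.1]]
[0.14, -0.26, -0.95, 1.02, -0.23, 0.96] [ 0.574 -0.451  0.188] [-0.71  0.12 -1.08 -0.98  0.12 -0.99] minz 0.141 tilt 54.0
[0.17, -0.25, -1.12, 0.93, -0.22, 0.9] [ 0.573 -0.45   0.195] [-0.71  0.1  -1.07 -0.96  0.12 -1.16] minz 0.141 tilt 62.0
[0.19, -0.24, -1.3, 0.84, -0.19, 0.84] [ 0.574 -0.448  0.201] [-0.71  0.08 -1.07 -0.94  0.11 -1.33] minz 0.143 tilt 71.0
[0.23, -0.24, -1.47, 0.74, -0.13, 0.79] [ 0.576 -0.445  0.208] [-0.7   0.08 -1.07 -0.96  0.11 -1.5 ] minz 0.146 tilt 80.0
[0.27, -0.23, -1.64, 0.65, -0.06, 0.74] [ 0.578 -0.442  0.214] [-0.69  0.08 -1.08 -0.99  0.1  -1.68] minz 0.151 tilt 90.0
[0.3, -0.21, -1.81, 0.59, 0.02, 0.7] [ 0.581 -0.437  0.219] [-0.68  0.07 -1.07 -0.97  0.09 -1.85] minz 0.158 tilt 98.0
[0.32, -0.19, -1.98, 0.53, 0.12, 0.66] [ 0.584 -0.432  0.223] [-0.67  0.06 -1.07 -0.96  0.07 -2.02] minz 0.166 tilt 106.0
[0.35, -0.17, -2.16, 0.49, 0.22, 0.64] [ 0.587 -0.427  0.226] [-0.65  0.05 -1.07 -0.95  0.06 -2.19] minz 0.175 tilt 115.0
```

View pics/w18.png

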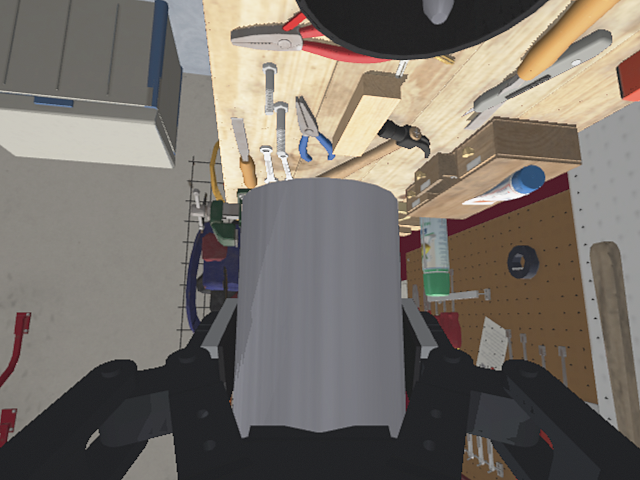

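View pics/s18.png

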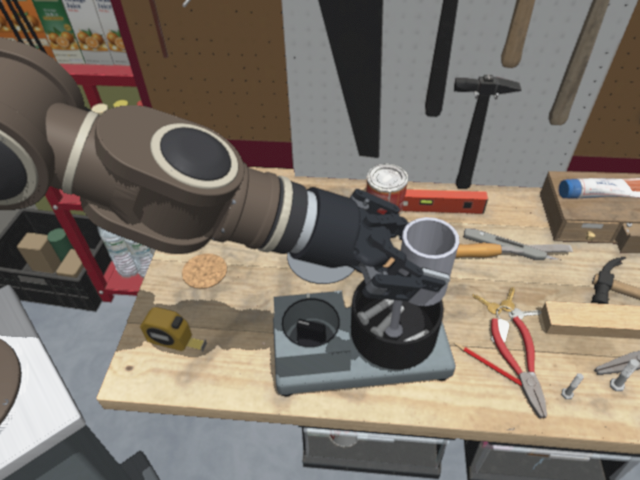

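carry_out(
  increments=[0.02,-0.04,-0.16,0.12,-0.04,0.13,50,0.05,-0.09,-0.32,0.24,-0.08,0.27,50,0.07,-0.13,-0.47,0.36,-0.12,0.4,50,0.1,-0.17,-0.63,0.48,-0.15,0.54,50,0.12,-0.21,-0.79,0.6,-0.19,0.67,50],
)

```text
time: 27.78
position: [0.5703, -0.4468, 0.219]
eef_rot: [[-0.56, 0.246, 0.791], [-0.493, 0.669, -0.557], [-0.666, -0.701, -0.253]]
force: [0.6, -0.1, -2.8]
width: 0.0583
```

Run:
```python
from pour import *
s=r.read_state();print(s["position"].round(4),s["q"].round(2),[x.round(3) for x in cupinfo(s["position"],s["eef_rot"])],s["width"])
rows([pourpose(-34,p,rl) for p,rl in((12,-55),(12,-62),(12,-69),(11,-76),(10,-83),)])
c=capture("scene");cv2.imwrite("pics/s19.png",c["img"])
```

```text
[ 0.5703 -0.4468  0.219 ] [-0.7  -0.01 -1.03 -0.76  0.08 -0.83] [array([ 0.548, -0.47 ,  0.186]), array([0.122, 0.695, 0.709]), array([ 0.559, -0.411,  0.247]), array([ 0.562, -0.393,  0.228])] 0.05828802072332458
[0.02, -0.04, -0.15, 0.35, 0.32, 0.21] [ 0.574 -0.451  0.188] [-0.71  0.12 -1.08 -0.98  0.12 -0.99] minz 0.141 tilt 54.0
[0.03, -0.04, -0.28, 0.29, 0.27, 0.18] [ 0.573 -0.451  0.193] [-0.71  0.11 -1.07 -0.97  0.12 -1.11] minz 0.141 tilt 60.0
[0.03, -0.04, -0.4, 0.23, 0.23, 0.16] [ 0.573 -0.45   0.198] [-0.71  0.09 -1.07 -0.95  0.12 -1.23] minz 0.142 tilt 66.0
[0.05, -0.05, -0.52, 0.15, 0.19, 0.14] [ 0.575 -0.448  0.203] [-0.71  0.1  -1.07 -0.98  0.11 -1.35] minz 0.143 tilt 72.0
[0.07, -0.05, -0.64, 0.07, 0.16, 0.11] [ 0.576 -0.446  0.208] [-0.7   0.1  -1.08 -1.01  0.11 -1.47] minz 0.145 tilt 79.0
```

View pics/s19.png

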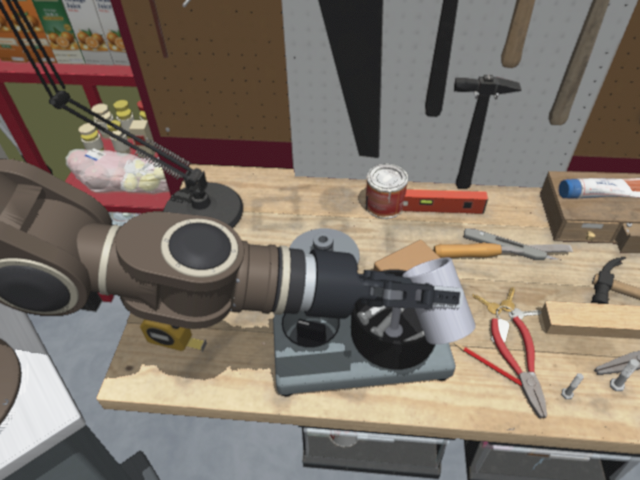

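carry_out(
  increments=[0.02,-0.03,-0.08,0.25,0.22,0.15,50,0.02,-0.04,-0.16,0.34,0.31,0.2,50,0.03,-0.04,-0.28,0.29,0.27,0.18,50,0.03,-0.04,-0.4,0.23,0.23,0.16,50,0.05,-0.05,-0.52,0.15,0.19,0.14,50],
)

```text
time: 28.45
position: [0.5753, -0.4489, 0.2045]
eef_rot: [[-0.581, -0.014, 0.814], [-0.777, 0.305, -0.55], [-0.241, -0.952, -0.188]]
force: [-0.5, 0.6, -1.7]
width: 0.058
```

Run:
```python
from pour import *
s=r.read_state();print(s["position"].round(4),[x.round(3) for x in cupinfo(s["position"],s["eef_rot"])],s["width"])
rows([pourpose(-34,p,rl) for p,rl in((10,-82),(10,-88),(10,-94),(10,-100),(10,-106),(10,-113),(10,-120),(10,-127))])
c=capture("top");crop(c,400,180,530,300,5,"t20.png")
```

```text
[ 0.5753 -0.4489  0.2045] [array([ 0.552, -0.486,  0.191]), array([0.131, 0.944, 0.303]), array([ 0.563, -0.405,  0.217]), array([ 0.564, -0.398,  0.192])] 0.058024171471180094
[0.01, -0.0, -0.11, -0.05, -0.03, -0.03] [ 0.576 -0.446  0.207] [-0.7   0.1  -1.08 -1.01  0.11 -1.45] minz 0.144 tilt 78.0
[0.01, -0.0, -0.21, -0.1, -0.07, -0.04] [ 0.577 -0.444  0.21 ] [-0.7   0.09 -1.08 -1.    0.1  -1.55] minz 0.147 tilt 83.0
[0.01, -0.0, -0.32, -0.15, -0.11, -0.06] [ 0.578 -0.442  0.214] [-0.69  0.09 -1.08 -0.99  0.1  -1.66] minz 0.15 tilt 89.0
[0.01, -0.0, -0.42, -0.21, -0.15, -0.07] [ 0.579 -0.44   0.217] [-0.69  0.08 -1.08 -0.98  0.09 -1.76] minz 0.154 tilt 94.0
[0.01, -0.0, -0.53, -0.27, -0.17, -0.08] [ 0.581 -0.437  0.219] [-0.68  0.07 -1.07 -0.97  0.08 -1.86] minz 0.159 tilt 99.0
[0.01, 0.0, -0.65, -0.34, -0.2, -0.09] [ 0.583 -0.434  0.222] [-0.67  0.06 -1.07 -0.96  0.08 -1.99] minz 0.164 tilt 105.0
[0.01, 0.0, -0.77, -0.42, -0.22, -0.1] [ 0.585 -0.43   0.224] [-0.66  0.05 -1.07 -0.95  0.07 -2.11] minz 0.171 tilt 111.0
[0.01, 0.0, -0.89, -0.5, -0.23, -0.11] [ 0.587 -0.426  0.226] [-0.65  0.05 -1.07 -0.94  0.06 -2.23] minz 0.177 tilt 116.0
```

View pics/t20.png

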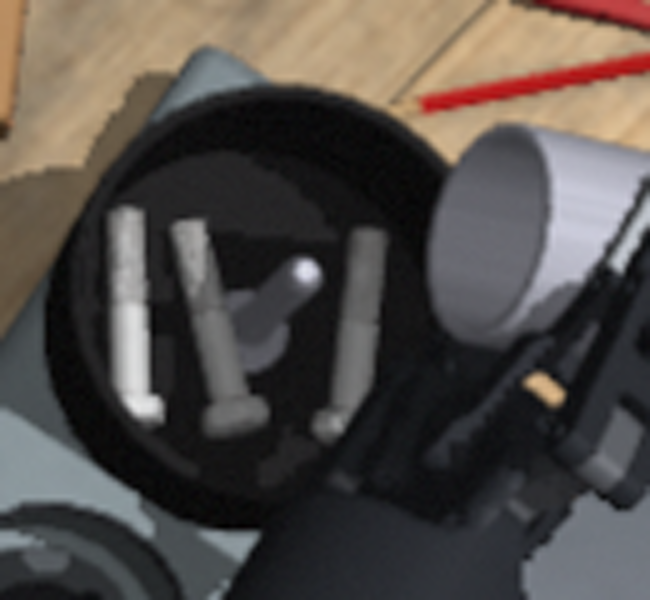

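Run:
```python
from pour import *
c=capture("top")
print(ray(c,400+432/5,180+250/5,.217), ray(c,400+470/5,180+350/5,.193),proj(c,[.563,-.405,.217]))
```

```text
[ 0.55746483 -0.39080474  0.217     ] [ 0.53486122 -0.40581988  0.193     ] [496.91366784 225.8832549 ]
```

carry_out(
  increments=[0.01,0,-0.06,-0.03,-0.02,-0.02,50,0.01,0,-0.11,-0.05,-0.03,-0.03,50,0.01,0,-0.16,-0.08,-0.05,-0.04,50,0.01,0,-0.21,-0.1,-0.07,-0.04,50,0.01,0,-0.26,-0.13,-0.09,-0.05,50],
)

```text
time: 29.18
position: [0.5775, -0.4426, 0.2111]
eef_rot: [[-0.56, -0.153, 0.814], [-0.829, 0.094, -0.552], [0.008, -0.984, -0.18]]
force: [0.1, -1.1, -1.2]
width: 0.058
```

Run:
```python
from pour import *
s=r.read_state();print(s["position"].round(4),[x.round(3) for x in cupinfo(s["position"],s["eef_rot"])],s["width"])
rows([pourpose(-34,p,rl) for p,rl in((10,-90),(10,-94),(10,-98),(10,-102),(10,-106),(10,-113),(10,-120),(10,-127))])
c=capture("top");crop(c,400,180,530,300,5,"t21.png")
```

```text
[ 0.5775 -0.4426  0.2111] [array([ 0.555, -0.482,  0.209]), array([0.112, 0.991, 0.079]), array([ 0.564, -0.398,  0.215]), array([ 0.564, -0.396,  0.19 ])] 0.0579546413819712
[0.01, -0.0, 0.01, 0.02, -0.01, 0.0] [ 0.577 -0.444  0.212] [-0.7   0.09 -1.08 -0.99  0.1  -1.59] minz 0.148 tilt 85.0
[0.01, -0.0, -0.06, -0.01, -0.04, -0.01] [ 0.578 -0.442  0.214] [-0.69  0.09 -1.08 -0.99  0.1  -1.66] minz 0.15 tilt 89.0
[0.01, -0.0, -0.13, -0.04, -0.07, -0.02] [ 0.579 -0.441  0.216] [-0.69  0.08 -1.08 -0.98  0.09 -1.73] minz 0.153 tilt 92.0
[0.01, -0.0, -0.2, -0.07, -0.1, -0.02] [ 0.58  -0.439  0.217] [-0.68  0.07 -1.07 -0.97  0.09 -1.8 ] minz 0.156 tilt 96.0
[0.01, -0.0, -0.27, -0.11, -0.13, -0.03] [ 0.581 -0.437  0.219] [-0.68  0.07 -1.07 -0.97  0.08 -1.86] minz 0.159 tilt 99.0
[0.01, -0.0, -0.39, -0.17, -0.18, -0.04] [ 0.583 -0.434  0.222] [-0.67  0.06 -1.07 -0.96  0.08 -1.99] minz 0.164 tilt 105.0
[0.01, -0.0, -0.52, -0.25, -0.21, -0.05] [ 0.585 -0.43   0.224] [-0.66  0.05 -1.07 -0.95  0.07 -2.11] minz 0.171 tilt 111.0
[0.01, -0.0, -0.64, -0.32, -0.24, -0.06] [ 0.587 -0.426  0.226] [-0.65  0.05 -1.07 -0.94  0.06 -2.23] minz 0.177 tilt 116.0
```

View pics/t21.png

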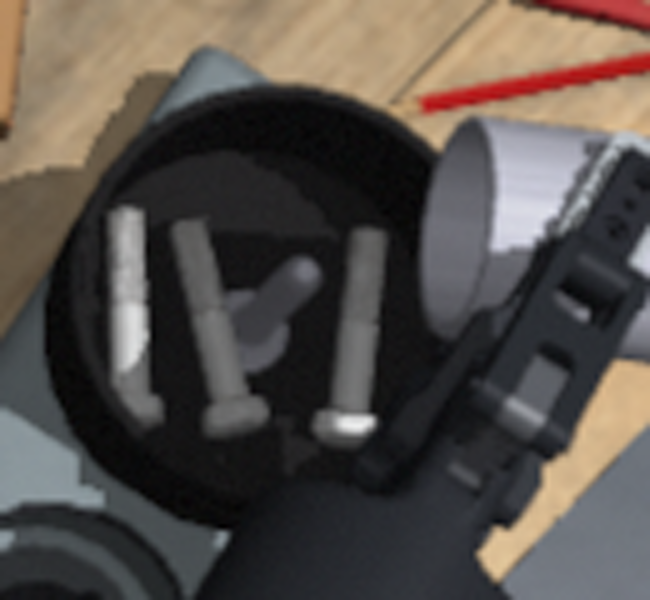

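carry_out(
  increments=[0.01,0,-0.06,-0.01,-0.03,-0.01,50,0.01,0,-0.1,-0.03,-0.05,-0.02,50,0.01,0,-0.13,-0.04,-0.07,-0.02,50,0.01,0,-0.16,-0.05,-0.08,-0.02,50,0.01,0,-0.16,-0.05,-0.08,-0.02,50],
)

```text
time: 29.85
position: [0.5794, -0.4398, 0.2166]
eef_rot: [[-0.528, -0.232, 0.817], [-0.832, -0.047, -0.552], [0.167, -0.972, -0.168]]
force: [-1.0, 0.1, -2.2]
width: 0.058
```

Run:
```python
from pour import *
s=r.read_state();print(s["position"].round(4),[x.round(3) for x in cupinfo(s["position"],s["eef_rot"])],s["width"])
rows([pourpose(-34,p,rl) for p,rl in((10,-98),(10,-102),(10,-106),(10,-113),(10,-120),(10,-127))])
c=capture("top");crop(c,400,180,530,300,5,"t22.png")
```

```text
[ 0.5794 -0.4398  0.2166] [array([ 0.558, -0.48 ,  0.221]), array([ 0.083,  0.994, -0.066]), array([ 0.565, -0.395,  0.216]), array([ 0.565, -0.397,  0.19 ])] 0.05795751495391223
[-0.01, -0.0, 0.03, 0.01, 0.02, 0.0] [ 0.579 -0.441  0.216] [-0.69  0.08 -1.08 -0.98  0.09 -1.73] minz 0.153 tilt 92.0
[-0.01, -0.0, -0.04, -0.01, -0.02, -0.01] [ 0.58  -0.439  0.217] [-0.68  0.07 -1.07 -0.97  0.09 -1.8 ] minz 0.156 tilt 96.0
[-0.01, -0.0, -0.11, -0.04, -0.05, -0.01] [ 0.581 -0.437  0.219] [-0.68  0.07 -1.07 -0.97  0.08 -1.86] minz 0.159 tilt 99.0
[-0.01, -0.0, -0.23, -0.1, -0.11, -0.02] [ 0.583 -0.434  0.222] [-0.67  0.06 -1.07 -0.96  0.08 -1.99] minz 0.164 tilt 105.0
[-0.01, -0.0, -0.35, -0.17, -0.15, -0.03] [ 0.585 -0.43   0.224] [-0.66  0.05 -1.07 -0.95  0.07 -2.11] minz 0.171 tilt 111.0
[-0.01, -0.0, -0.48, -0.24, -0.2, -0.04] [ 0.587 -0.426  0.226] [-0.65  0.05 -1.07 -0.94  0.06 -2.23] minz 0.177 tilt 116.0
```

View pics/t22.png

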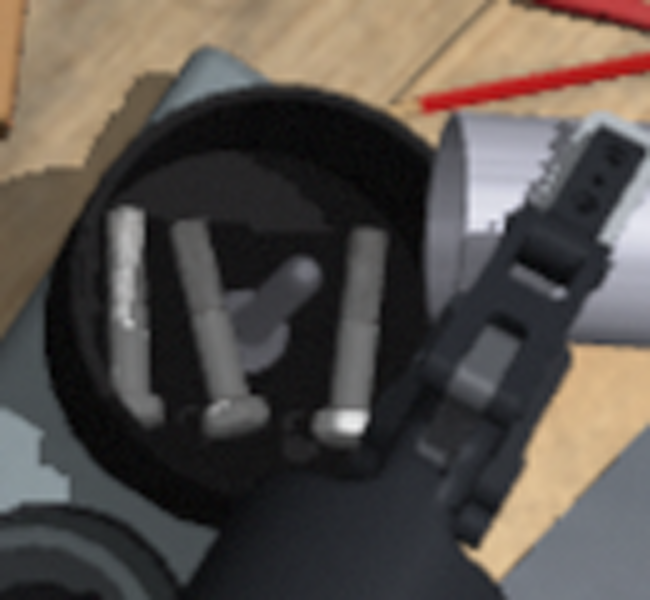

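carry_out(
  increments=[0,0,-0.03,-0.01,-0.01,0,50,0,0,-0.06,-0.02,-0.03,-0.01,50,0,0,-0.06,-0.02,-0.03,-0.01,50,0,0,-0.06,-0.02,-0.03,-0.01,50],
)

```text
time: 30.4
position: [0.58, -0.4383, 0.2183]
eef_rot: [[-0.513, -0.263, 0.817], [-0.828, -0.098, -0.552], [0.225, -0.96, -0.168]]
force: [-0.0, -0.6, -1.1]
width: 0.0585
```

Run:
```python
from pour import *
s=r.read_state();print(s["position"].round(4),[x.round(3) for x in cupinfo(s["position"],s["eef_rot"])],s["width"])
rows([pourpose(-34,p,rl) for p,rl in((10,-106),(10,-113),(10,-120),(10,-127))])
c=capture("top");crop(c,400,180,530,300,5,"t23.png")
```

```text
[ 0.58   -0.4383  0.2183] [array([ 0.559, -0.478,  0.226]), array([ 0.07 ,  0.991, -0.118]), array([ 0.565, -0.394,  0.216]), array([ 0.565, -0.397,  0.19 ])] 0.0585380670556303
[-0.01, -0.0, -0.05, -0.02, -0.02, -0.0] [ 0.581 -0.437  0.219] [-0.68  0.07 -1.07 -0.97  0.08 -1.86] minz 0.159 tilt 99.0
[-0.01, -0.0, -0.17, -0.08, -0.08, -0.01] [ 0.583 -0.434  0.222] [-0.67  0.06 -1.07 -0.96  0.08 -1.99] minz 0.164 tilt 105.0
[-0.01, -0.0, -0.29, -0.14, -0.13, -0.02] [ 0.585 -0.43   0.224] [-0.66  0.05 -1.07 -0.95  0.07 -2.11] minz 0.171 tilt 111.0
[-0.01, -0.0, -0.42, -0.2, -0.18, -0.03] [ 0.587 -0.426  0.226] [-0.65  0.05 -1.07 -0.94  0.06 -2.23] minz 0.177 tilt 116.0
```

View pics/t23.png

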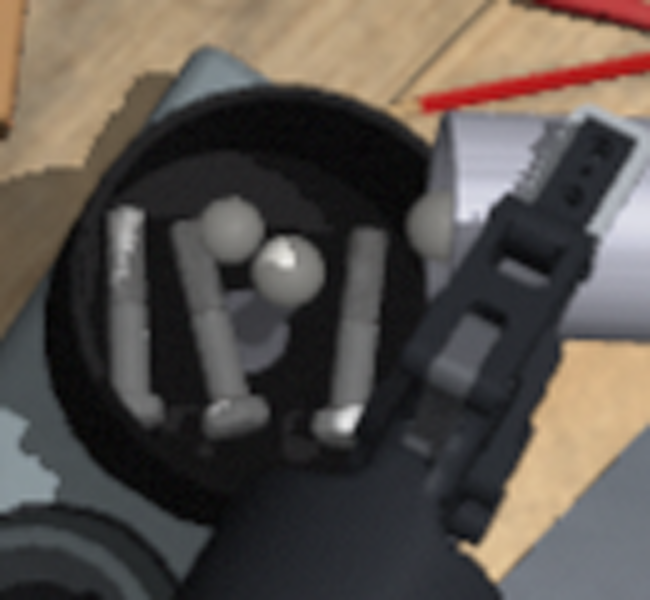

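carry_out(
  increments=[0,0,-0.02,-0.01,-0.01,0,50,0,0,-0.02,-0.01,-0.01,0,50,0,0,-0.02,-0.01,-0.01,0,50,0,0,-0.02,-0.01,-0.01,0,50,0,0,-0.05,-0.02,-0.02,0,50],
)

```text
time: 31.08
position: [0.5809, -0.4372, 0.219]
eef_rot: [[-0.499, -0.29, 0.817], [-0.822, -0.14, -0.552], [0.275, -0.947, -0.168]]
force: [-0.6, -0.1, -2.1]
width: 0.0583
```

Run:
```python
from pour import *
s=r.read_state();print(s["position"].round(4),[x.round(3) for x in cupinfo(s["position"],s["eef_rot"])],s["width"])
rows([pourpose(-34,p,rl) for p,rl in((10,-113),(10,-120),(10,-127))])
c=capture("top");crop(c,400,180,530,300,5,"t24.png")
```

```text
[ 0.5809 -0.4372  0.219 ] [array([ 0.56 , -0.477,  0.229]), array([ 0.057,  0.985, -0.161]), array([ 0.565, -0.393,  0.215]), array([ 0.565, -0.397,  0.19 ])] 0.05833334609432531
[-0.01, -0.0, -0.12, -0.05, -0.06, -0.01] [ 0.583 -0.434  0.222] [-0.67  0.06 -1.07 -0.96  0.08 -1.99] minz 0.164 tilt 105.0
[-0.0, -0.0, -0.24, -0.11, -0.12, -0.03] [ 0.585 -0.43   0.224] [-0.66  0.05 -1.07 -0.95  0.07 -2.11] minz 0.171 tilt 111.0
[-0.0, -0.0, -0.36, -0.18, -0.17, -0.03] [ 0.587 -0.426  0.226] [-0.65  0.05 -1.07 -0.94  0.06 -2.23] minz 0.177 tilt 116.0
```

View pics/t24.png

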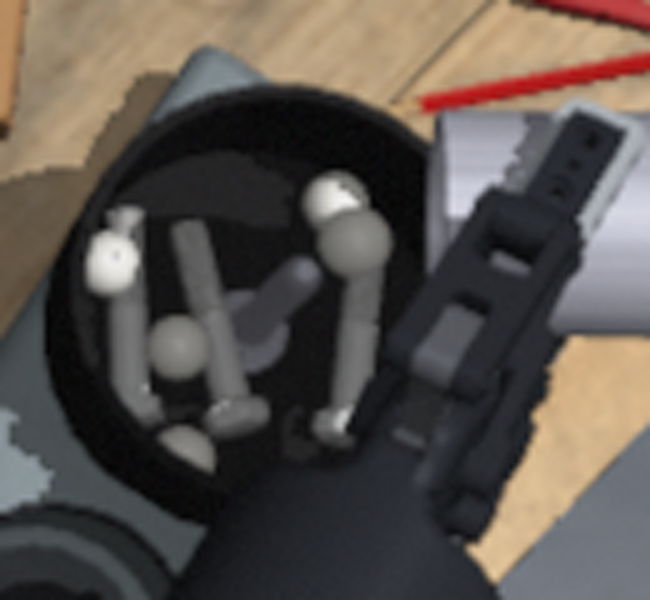

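Run:
```python
from pour import *
path(np.array([.563,-.43,.275]),Qap(*np.radians([-34,28])))
```

```text
TOTAL rot [-0.297  0.222  1.836] shift [ 0.308 -0.81  -0.467] rows 12
bad [] end q [-0.69 -0.19 -0.77 -0.09  0.08 -0.04] max rate [0.13 0.28 0.25 0.68 0.3  1.24]
[[-0.02, 0.02, 0.15, 0.03, -0.07, -0.04], [-0.05, 0.04, 0.31, 0.05, -0.14, -0.08], [-0.07, 0.06, 0.46, 0.08, -0.2, -0.12], [-0.1, 0.07, 0.61, 0.1, -0.27, -0.16], [-0.12, 0.09, 0.76, 0.13, -0.34, -0.19]]
[[-0.02, 0.02, 0.15, -0.02, -0.06, -0.05], [-0.05, 0.04, 0.31, -0.05, -0.13, -0.09], [-0.07, 0.06, 0.46, -0.07, -0.19, -0.14], [-0.1, 0.07, 0.61, -0.09, -0.25, -0.19], [-0.12, 0.09, 0.76, -0.11, -0.32, -0.24]]
[[-0.02, 0.02, 0.15, -0.05, -0.03, -0.06], [-0.05, 0.04, 0.31, -0.11, -0.05, -0.11]]
```

carry_out(
  increments=[-0.02,0.02,0.15,0.03,-0.07,-0.04,50,-0.05,0.04,0.31,0.05,-0.14,-0.08,50,-0.07,0.06,0.46,0.08,-0.2,-0.12,50,-0.1,0.07,0.61,0.1,-0.27,-0.16,50,-0.12,0.09,0.76,0.13,-0.34,-0.19,50],
)

```text
time: 31.75
position: [0.5735, -0.4343, 0.2428]
eef_rot: [[-0.659, 0.079, 0.748], [-0.617, 0.513, -0.597], [-0.431, -0.855, -0.29]]
force: [0.6, -0.6, -1.6]
width: 0.0584
```

carry_out(
  increments=[-0.02,0.02,0.15,-0.02,-0.06,-0.05,50,-0.05,0.04,0.31,-0.05,-0.13,-0.09,50,-0.07,0.06,0.46,-0.07,-0.19,-0.14,50,-0.1,0.07,0.61,-0.09,-0.25,-0.19,50,-0.12,0.09,0.76,-0.11,-0.32,-0.24,50],
)

```text
time: 32.38
position: [0.5655, -0.4315, 0.266]
eef_rot: [[-0.515, 0.455, 0.726], [-0.021, 0.84, -0.542], [-0.857, -0.294, -0.424]]
force: [0.5, -0.5, -1.9]
width: 0.0583
```

carry_out(
  increments=[-0.02,0.02,0.15,-0.05,-0.03,-0.06,50,-0.05,0.04,0.31,-0.11,-0.05,-0.11,50,-0.05,0.04,0.31,-0.11,-0.05,-0.11,50],
)

```text
time: 32.75
position: [0.5631, -0.4311, 0.2768]
eef_rot: [[-0.388, 0.558, 0.734], [0.254, 0.83, -0.497], [-0.886, -0.006, -0.464]]
force: [-1.1, -0.1, -0.9]
width: 0.0579
```

Run:
```python
from pour import *
s=r.read_state();print(s["position"].round(4),s["q"].round(2),[x.round(3) for x in cupinfo(s["position"],s["eef_rot"])],s["width"],s["time"])
path(np.array([.435,-.0202,.25]),Qg0)
c=capture("top");cv2.imwrite("pics/t25.png",c["img"])
c=capture("scene");cv2.imwrite("pics/s25.png",c["img"])
```

```text
[ 0.5631 -0.4311  0.2768] [-0.69 -0.2  -0.78 -0.1   0.08 -0.05] [array([ 0.549, -0.42 ,  0.235]), array([-0.004,  0.007,  1.   ]), array([ 0.549, -0.419,  0.32 ]), array([ 0.536, -0.396,  0.32 ])] 0.057913491029706866 32.75
TOTAL rot [-1.603 -0.002 -0.843] shift [ 2.965  4.494 -4.761] rows 11
bad [] end q [-0.66  0.14 -0.37  1.57  1.   -2.16] max rate [0.6  0.65 0.64 1.98 1.51 2.23]
[[-0.15, -0.0, -0.08, 0.27, 0.41, -0.43], [-0.29, -0.0, -0.15, 0.54, 0.82, -0.87], [-0.44, -0.0, -0.23, 0.81, 1.23, -1.3], [-0.58, -0.0, -0.31, 1.08, 1.63, -1.73], [-0.73, -0.0, -0.38, 1.35, 2.04, -2.16]]
[[-0.15, -0.0, -0.08, 0.05, 0.65, -0.02], [-0.29, -0.0, -0.15, 0.11, 1.3, -0.05], [-0.44, -0.0, -0.23, 0.16, 1.95, -0.07], [-0.58, -0.0, -0.31, 0.22, 2.6, -0.1], [-0.73, -0.0, -0.38, 0.27, 3.25, -0.12]]
[[-0.15, -0.0, -0.08, -0.17, 0.48, 0.41]]
```

View pics/t25.png

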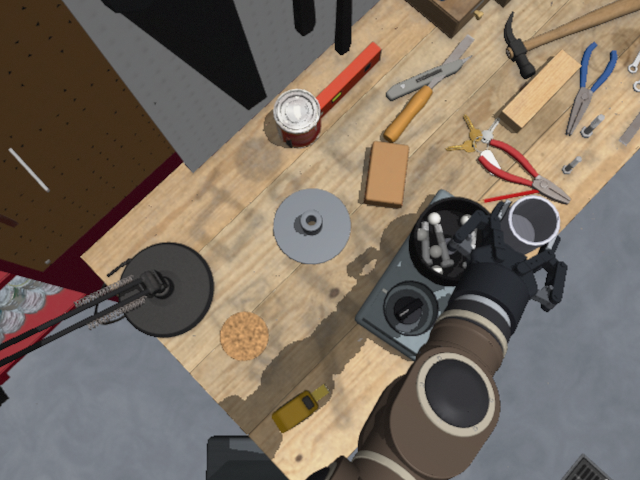

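View pics/s25.png

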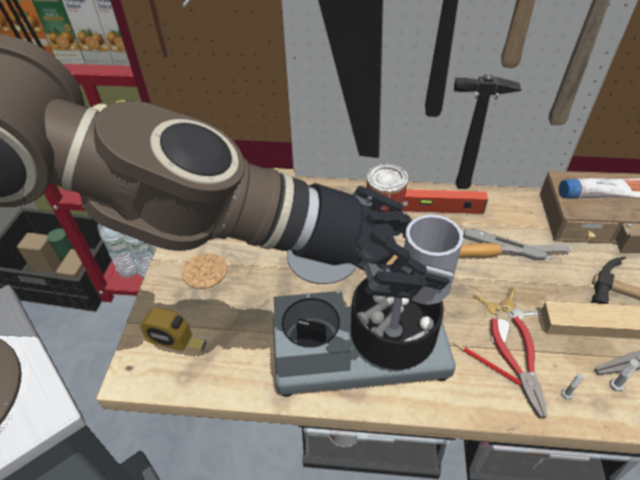

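Run:
```python
from pour import *
c=capture("top")
b,g,rr=[c["img"][...,i].astype(int) for i in range(3)]
crop(c,210,300,280,370,8,"coast.png")
for e in((220,335),(270,336),(244,310),(246,360)): print(ray(c,*e,.004).round(4))
```

```text
[ 0.4291 -0.0024  0.004 ]
[ 0.4274 -0.0843  0.004 ]
[ 0.4698 -0.0407  0.004 ]
[ 0.389 -0.046  0.004]
```

View pics/coast.png

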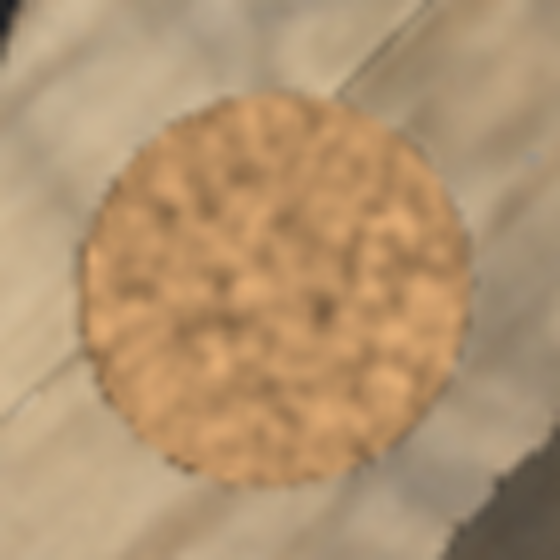

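carry_out(
  increments=[-0.14,0,-0.07,0.27,0.41,-0.43,50,-0.28,0,-0.15,0.54,0.82,-0.87,50,-0.43,0,-0.22,0.81,1.23,-1.3,50,-0.57,0,-0.3,1.08,1.63,-1.73,50,-0.71,0,-0.37,1.35,2.04,-2.16,50],
)

```text
time: 33.52
position: [0.5039, -0.2425, 0.2627]
eef_rot: [[-0.456, -0.212, 0.865], [-0.1, 0.977, 0.186], [-0.884, -0.002, -0.467]]
force: [0.6, -0.1, -2.2]
width: 0.0581
```

Run:
```python
from pour import *
s=r.read_state();print(s["position"].round(4),s["q"].round(2),[x.round(3) for x in cupinfo(s["position"],s["eef_rot"])],s["width"],s["time"])
path(np.array([.435,-.0202,.25]),Qg0)
```

```text
[ 0.5039 -0.2425  0.2627] [-0.88 -0.28 -0.77  0.36  0.9  -0.73] [array([ 0.486, -0.244,  0.221]), array([-0.004, -0.001,  1.   ]), array([ 0.486, -0.244,  0.306]), array([ 0.46 , -0.251,  0.306])] 0.05809336190354961 33.525
TOTAL rot [-0.888  0.001 -0.471] shift [ 0.338  3.864 -0.204] rows 6
bad [] end q [-0.66  0.14 -0.37  1.57  1.   -2.16] max rate [0.6  0.67 0.66 2.   0.81 2.28]
[[-0.15, 0.0, -0.08, 0.06, 0.64, -0.03], [-0.3, 0.0, -0.16, 0.11, 1.29, -0.07], [-0.44, 0.0, -0.24, 0.17, 1.93, -0.1], [-0.59, 0.0, -0.31, 0.23, 2.58, -0.14], [-0.74, 0.0, -0.39, 0.28, 3.22, -0.17]]
[[-0.15, 0.0, -0.08, -0.18, 0.47, 0.41]]
```

carry_out(
  increments=[-0.14,0,-0.08,0.06,0.64,-0.03,50,-0.28,0,-0.15,0.11,1.29,-0.07,50,-0.42,0,-0.23,0.17,1.93,-0.1,50,-0.57,0,-0.3,0.23,2.58,-0.14,50,-0.72,0,-0.38,0.28,3.22,-0.17,50],
)

```text
time: 34.15
position: [0.4479, -0.0577, 0.2527]
eef_rot: [[-0.24, -0.857, 0.457], [-0.402, 0.516, 0.757], [-0.884, -0.002, -0.468]]
force: [-0.2, -0.7, -1.7]
width: 0.058
```

carry_out(
  increments=[-0.15,0,-0.08,-0.15,0.35,0.35,50,-0.17,0,-0.09,-0.18,0.47,0.41,50,-0.17,0,-0.09,-0.18,0.47,0.41,50],
)

```text
time: 34.52
position: [0.4383, -0.0206, 0.2507]
eef_rot: [[-0.162, -0.937, 0.308], [-0.438, 0.348, 0.829], [-0.884, -0.001, -0.467]]
force: [1.1, 0.2, -1.7]
width: 0.0581
```

Run:
```python
from pour import *
s=r.read_state();print(s["position"].round(4),s["q"].round(2),[x.round(3) for x in cupinfo(s["position"],s["eef_rot"])],s["width"],s["time"])
path(TG+[0,-.006,.025],Qg0)
c=capture("top");w=cloud(c);cv2.imwrite("pics/t26.png",c["img"])
c=capture("scene");cv2.imwrite("pics/s26.png",c["img"])
```

```text
[ 0.4383 -0.0206  0.2507] [-0.65  0.14 -0.37  1.57  1.01 -2.15] [array([ 0.43 , -0.037,  0.209]), array([ 0.   , -0.003,  1.   ]), array([ 0.43 , -0.037,  0.294]), array([ 0.433, -0.063,  0.294])] 0.05813709962054529 34.525
TOTAL rot [-0.003  0.003 -0.003] shift [ 2.698e+00 -1.000e-03  1.307e+00] rows 4
bad [] end q [-0.67  0.34 -0.57  1.18  1.   -2.17] max rate [0.02 0.49 0.51 0.77 0.02 0.05]
[[-0.0, 0.0, -0.0, 0.67, -0.0, 0.33], [-0.0, 0.0, -0.0, 1.35, -0.0, 0.65], [-0.0, 0.0, -0.0, 2.02, -0.0, 0.98], [-0.0, 0.0, -0.0, 2.7, -0.0, 1.31]]
```

View pics/t26.png

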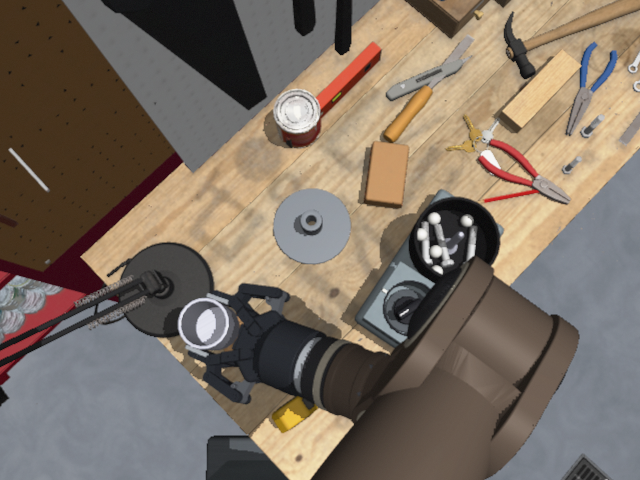

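carry_out(
  increments=[0,0,0,0.67,0,0.33,50,0,0,0,1.35,0,0.65,50,0,0,0,2.0,0,0.98,50,0,0,0,2.7,0,1.31,50,0,0,0,2.7,0,1.31,50],
)

```text
time: 35.25
position: [0.4348, -0.0262, 0.0702]
eef_rot: [[-0.166, -0.937, 0.308], [-0.435, 0.35, 0.829], [-0.885, 0.003, -0.466]]
force: [0.1, 0.3, -0.1]
width: 0.0579
```

Run:
```python
from pour import *
s=r.read_state();print(s["position"].round(4),[x.round(4) for x in cupinfo(s["position"],s["eef_rot"])[:2]],s["width"],s["force"])
path(TG+[0,-.006,.0015],Qg0)
c=capture("top");crop(c,400,190,510,300,5,"b26.png");crop(c,180,260,400,430,3.5,"t27.png")
c=capture("scene");crop(c,140,200,300,320,5,"s27.png")
```

```text
[ 0.4348 -0.0262  0.0702] [array([ 0.4263, -0.0423,  0.0283]), array([ 0.0036, -0.0062,  1.    ])] 0.057853876185515324 [ 0.0869367   0.32934443 -0.09676536]
TOTAL rot [-0.003  0.005 -0.008] shift [ 0.336 -0.026  0.179] rows 1
bad [] end q [-0.67  0.37 -0.59  1.13  1.   -2.17] max rate [0.03 0.26 0.11 0.41 0.03 0.02]
[[-0.0, 0.0, -0.01, 0.34, -0.03, 0.18]]
```

View pics/t27.png

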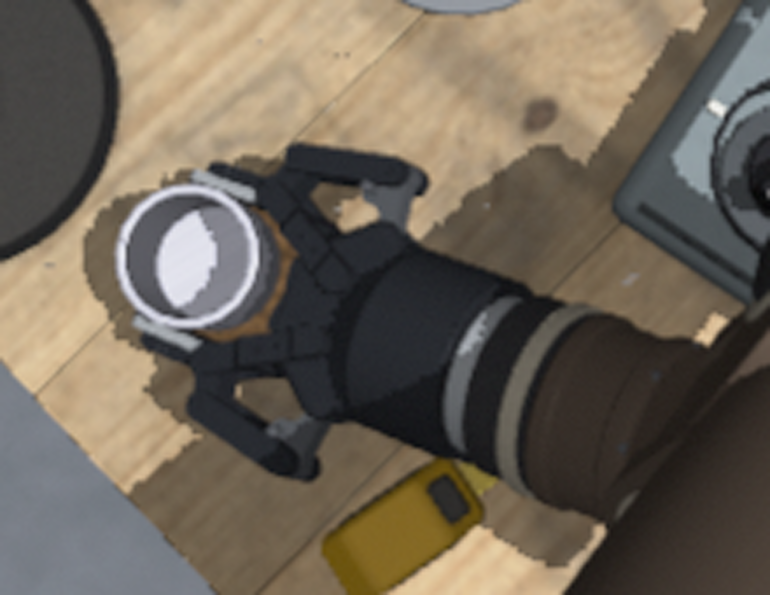

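View pics/b26.png

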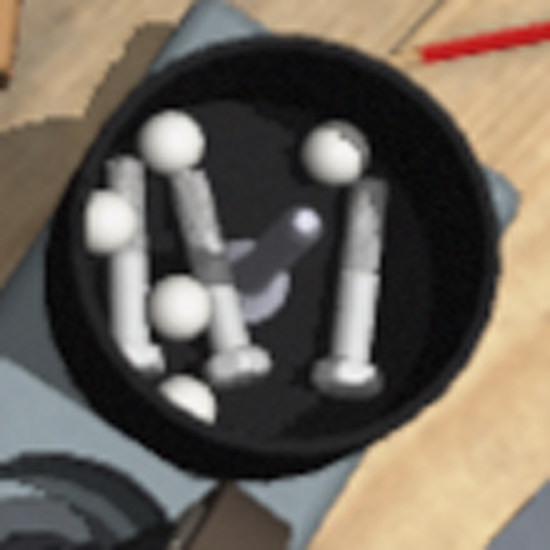

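carry_out(
  increments=[0,0,-0.01,0.17,-0.01,0.09,50,0,0,-0.01,0.29,-0.02,0.15,50,0,0,-0.01,0.34,-0.02,0.18,50,0,0,-0.01,0.34,-0.02,0.18,50],
)

```text
time: 35.85
position: [0.4372, -0.0267, 0.0483]
eef_rot: [[-0.153, -0.939, 0.308], [-0.441, 0.344, 0.829], [-0.884, -0.008, -0.467]]
force: [-0.2, -0.1, -1.3]
width: 0.0584
```

Run:
```python
from pour import *
s=r.read_state();print(s["position"].round(4),[x.round(4) for x in cupinfo(s["position"],s["eef_rot"])[:2]],s["width"],s["force"])
```

```text
[ 0.4372 -0.0267  0.0483] [array([ 0.4293, -0.043 ,  0.0063]), array([-0.0072, -0.0016,  1.    ])] 0.05836108031165425 [-0.16315298 -0.09399432 -1.3262357 ]
```

carry_out(
  increments=[0,0,0,0.03,0,0.015,50,0,0,0,0.035,0,0.02,50,0,0,0,0.035,0,0.02,50],
)

```text
time: 36.22
position: [0.4374, -0.0267, 0.0461]
eef_rot: [[-0.153, -0.939, 0.308], [-0.441, 0.344, 0.829], [-0.884, -0.009, -0.466]]
force: [-0.2, -0.6, -0.7]
width: 0.0581
```

carry_out(
  increments=[0,0,0,0,0,0,66,0,0,0,0,0,0,74,0,0,0,0,0,0,85,0,0,0,0,0,0,85,0,0,0,0,0,0,85],
)

```text
time: 36.85
position: [0.4373, -0.0267, 0.0459]
eef_rot: [[-0.153, -0.939, 0.308], [-0.441, 0.344, 0.829], [-0.884, -0.009, -0.467]]
force: [-0.0, -0.4, 0.4]
width: 0.0851
```

Run:
```python
from pour import *
s=r.read_state();print(s["position"].round(4),s["width"],s["force"])
c=capture("top");crop(c,180,260,400,430,3.5,"t28.png");w=cloud(c)
s=w[290:370,190:280];m=(s[...,2]>.080)&(s[...,2]<.095);p=s[m];h=cv2.convexHull(p[:,:2].astype(np.float32))[:,0];print("cup",circ(h),p[:,2].mean(),p[:,2].std())
```

```text
[ 0.4373 -0.0267  0.0459] 0.08507821746458995 [-0.03847726 -0.36746916  0.400937  ]
cup (array([ 0.43519312, -0.06876968]), np.float64(0.054960251389652943)) 0.08825916472622251 0.0035415477642840756
```

View pics/t28.png

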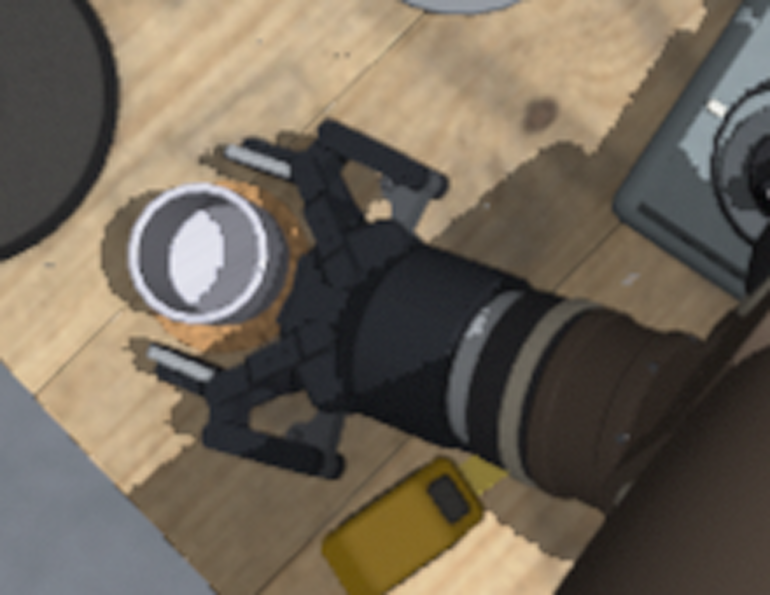

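carry_out(
  increments=[0,0,0,0,0,-0.5,85,0,0,0,0,0,-1.0,85,0,0,0,0,0,-1.5,85,0,0,0,0,0,-2.0,85,0,0,0,-0.5,0,-2.3,85],
)

```text
time: 37.52
position: [0.399, -0.1291, 0.1365]
eef_rot: [[-0.156, -0.938, 0.309], [-0.439, 0.346, 0.829], [-0.885, -0.006, -0.466]]
force: [0.3, -0.7, -0.1]
width: 0.085
```

Run:
```python
from pour import *
s=r.read_state();print(s["position"].round(4),s["q"].round(2),s["force"])
c=capture("top");w=cloud(c);cv2.imwrite("pics/t29.png",c["img"])
def reg(u0,v0,u1,v1,a,b):
    s=w[v0:v1,u0:u1];m=(s[...,2]>a)&(s[...,2]<b);return s[m]
p=reg(265,180,360,270,.042,.055);h=cv2.convexHull(p[:,:2].astype(np.float32))[:,0];print("hub",circ(h),p[:,2].mean())
p=reg(200,290,275,370,.080,.095);h=cv2.convexHull(p[:,:2].astype(np.float32))[:,0];print("cup",circ(h),p[:,2].mean())
for a in(-60,-30,0,30,60,90):
    y=np.array([np.cos(np.radians(a)),np.sin(np.radians(a)),0]);z=np.array([0,0,-1.])
    for sg in(1,-1):
        Q=np.c_[np.cross(sg*y,z),sg*y,z];q=ik6(np.array([.612,-.152,.2]),Q);print(a,sg,q.round(2),np.linalg.norm(R.from_matrix(s["eef_rot"].T@Q).as_rotvec()).round(2))
```

```text
[ 0.399  -0.1291  0.1365] [-0.88  0.39 -0.36  1.57  0.87 -2.47] [ 0.34104606 -0.69802864 -0.07749874]
hub (array([ 0.61222036, -0.15204858]), np.float64(0.017366327785023353)) 0.04569403858165188
cup (array([ 0.43109321, -0.04265422]), np.float64(0.02959565127069394)) 0.08809173243649109
-60 1 [-0.24  0.33  0.15  1.39  0.    2.37] 2.55
-60 -1 [-0.24  0.33  0.15  1.39  0.   -0.77] 1.27
-30 1 [-0.24  0.33  0.15  1.39  0.    1.85] 2.99
-30 -1 [-0.24  0.33  0.15  1.39  0.   -1.29] 1.1
0 1 [-0.24  0.33  0.15  1.39  0.    1.33] 2.84
0 -1 [-0.24  0.33  0.15  1.39  0.   -1.81] 1.14
30 1 [-0.24  0.33  0.15  1.39  0.    0.8 ] 2.4
30 -1 [-0.24  0.33  0.15  1.39  0.   -2.34] 1.37
60 1 [-0.24  0.33  0.15  1.39  0.    0.28] 1.98
60 -1 [-0.24  0.33  0.15  1.39  0.   -2.86] 1.71
90 1 [-0.24  0.33  0.15  1.39  0.   -0.24] 1.59
90 -1 [-0.24  0.33  0.15  1.39  0.    2.9 ] 2.12
```

View pics/t29.png

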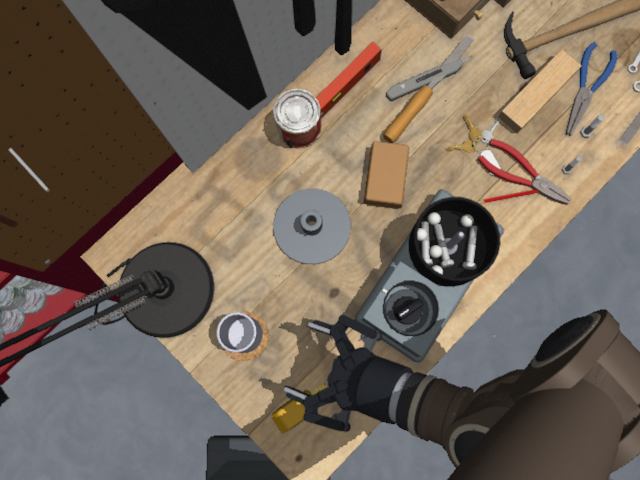

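Run:
```python
from pour import *
path(np.array([.612,-.152,.18]),down(np.radians(-30)))
```

```text
TOTAL rot [0.083 1.084 0.158] shift [-0.951 -3.451  0.485] rows 7
bad [(7, array([nan, nan, nan, nan, nan, nan]))] end q [nan nan nan nan nan nan] max rate [nan nan nan nan nan nan]
[[0.01, 0.15, 0.02, -0.14, -0.49, 0.07], [0.02, 0.31, 0.05, -0.27, -0.99, 0.14], [0.04, 0.46, 0.07, -0.41, -1.48, 0.21], [0.05, 0.62, 0.09, -0.54, -1.97, 0.28], [0.06, 0.77, 0.11, -0.68, -2.47, 0.35]]
[[0.01, 0.15, 0.02, -0.21, -0.47, -0.04], [0.02, 0.31, 0.05, -0.41, -0.94, -0.08]]fk.py:53: RuntimeWarning: invalid value encountered in arcsin
  d=Q[:,2];a=ik5(P,np.arctan2(d[1],d[0]),np.arcsin(-d[2]))
```

carry_out(
  increments=[0.01,0.15,0.02,-0.4,-0.4,0,80,0.02,0.31,0.05,-0.6,-0.9,0.05,70,0.04,0.46,0.07,-0.65,-1.4,0.15,60,0.05,0.62,0.09,-0.7,-1.95,0.25,60,0.06,0.77,0.11,-0.8,-2.47,0.35,60],
)

```text
time: 38.2
position: [0.5534, -0.1404, 0.172]
eef_rot: [[-0.437, -0.89, 0.128], [-0.847, 0.455, 0.276], [-0.304, 0.012, -0.952]]
force: [-0.7, -1.1, -0.8]
width: 0.0601
```

```bash
sed -i 's/np.arcsin(-d\[2\])/np.arcsin(np.clip(-d[2],-1,1))/' fk.py
python3 - <<'E'
from pour import *
path(np.array([.612,-.152,.18]),down(np.radians(-30)))
E
```

```text
TOTAL rot [0.02  0.309 0.049] shift [-0.303 -0.955 -0.055] rows 2
bad [] end q [-0.24  0.33  0.11  1.35 -0.   -1.29] max rate [0.68 0.6  0.94 0.49 1.25 0.88]
[[0.01, 0.15, 0.02, -0.15, -0.48, -0.03], [0.02, 0.31, 0.05, -0.3, -0.96, -0.05]]
```

carry_out(
  increments=[0.01,0.15,0.02,-0.15,-0.48,-0.03,60,0.02,0.31,0.05,-0.3,-0.96,-0.05,60,0.02,0.31,0.05,-0.3,-0.96,-0.05,60,0.02,0.31,0.05,-0.3,-0.96,-0.05,60],
)

```text
time: 38.7
position: [0.6106, -0.1516, 0.1776]
eef_rot: [[-0.499, -0.867, -0.003], [-0.867, 0.499, 0.006], [-0.004, 0.005, -1.0]]
force: [-0.3, -0.6, -0.6]
width: 0.0595
```

Run:
```python
from pour import *
s=r.read_state();print(s["position"].round(4),s["q"].round(2),s["eef_rot"].round(3))
c=capture("wrist");cv2.imwrite("pics/w30.png",c["img"]);w=cloud(c)
m=abs(w[...,2]-.046)<.004;v,u=np.nonzero(m);print(len(u),u.min() if len(u) else 0)
p=w[m];k=np.linalg.norm(p[:,:2]-[.612,-.152],axis=1)<.03;p=p[k];h=cv2.convexHull(p[:,:2].astype(np.float32))[:,0];print("hub",circ(h),p[:,2].mean(),len(p))
path(np.array([.6122,-.1525,.06]),down(np.radians(-30)))
```

```text
[ 0.6106 -0.1516  0.1776] [-0.25  0.33  0.1   1.35  0.01 -1.29] [[-0.499 -0.867 -0.003]
 [-0.867  0.499  0.006]
 [-0.004  0.005 -1.   ]]
6934 0
hub (array([ 0.61340233, -0.15501261]), np.float64(0.017591360006794163)) 0.046210344922127666 1357
TOTAL rot [ 0.005  0.004 -0.   ] shift [-0.005 -0.042  1.964] rows 3
bad [] end q [-0.24  0.37 -0.1   1.1  -0.   -1.29] max rate [0.01 0.16 0.6  0.67 0.01 0.01]
[[0.0, 0.0, -0.0, -0.0, -0.01, 0.65], [0.0, 0.0, -0.0, -0.0, -0.03, 1.31], [0.01, 0.0, -0.0, -0.0, -0.04, 1.96]]
```

View pics/w30.png

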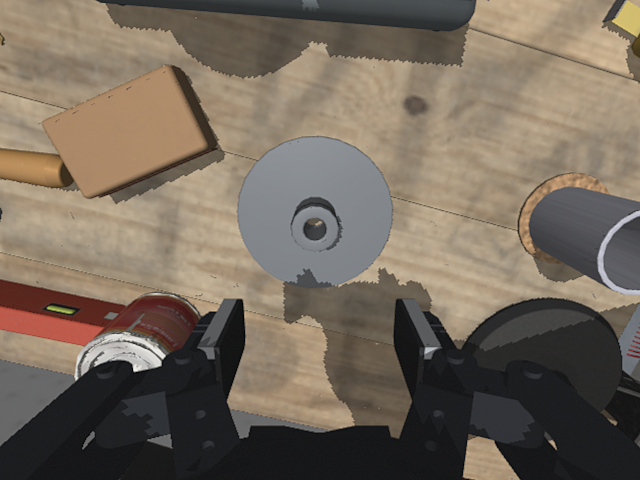

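carry_out(
  increments=[0.002,0.002,0,0,-0.05,0.65,60,0.005,0.004,0,0,-0.05,1.3,60,0.005,0.004,0,0,-0.05,1.95,60,0.005,0.004,0,0,-0.05,1.95,60],
)

```text
time: 39.25
position: [0.6098, -0.1534, 0.0584]
eef_rot: [[-0.501, -0.865, -0.006], [-0.865, 0.501, 0.001], [0.002, 0.005, -1.0]]
force: [-0.6, 0.6, 0.1]
width: 0.06
```

Run:
```python
from pour import *
s=r.read_state();print(s["position"].round(4),s["q"].round(2),s["eef_rot"].round(3))
path(np.array([.6128,-.1535,.0145]),down(np.radians(-30)))
c=capture("wrist");cv2.imwrite("pics/w31.png",c["img"])
```

```text
[ 0.6098 -0.1534  0.0584] [-0.25  0.37 -0.1   1.1  -0.   -1.29] [[-0.501 -0.865 -0.006]
 [-0.865  0.501  0.001]
 [ 0.002  0.005 -1.   ]]
TOTAL rot [ 0.005 -0.002 -0.002] shift [-0.025 -0.047  0.732] rows 1
bad [] end q [-0.25  0.4  -0.16  1.01 -0.   -1.29] max rate [0.01 0.24 0.47 0.75 0.   0.01]
[[0.01, -0.0, -0.0, -0.03, -0.05, 0.73]]
```

View pics/w31.png

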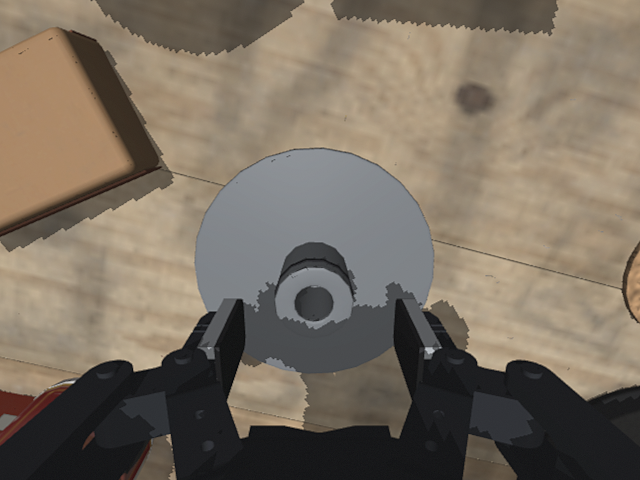

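carry_out(
  increments=[0.005,0,0,-0.03,-0.04,0.4,60,0.005,0,0,-0.03,-0.04,0.72,55,0.005,0,0,-0.03,-0.04,0.73,50,0.005,0,0,-0.03,-0.04,0.73,45],
)

```text
time: 39.8
position: [0.6175, -0.1533, 0.0197]
eef_rot: [[-0.5, -0.866, 0.008], [-0.866, 0.5, -0.004], [-0.0, -0.009, -1.0]]
force: [-0.1, -0.9, 0.3]
width: 0.0456
```

carry_out(
  grip_force=60,
  increments=[0,0,0,0,0,0,28,0,0,0,0,0,0,28,0,0,0,0,0,0,28,0,0,0,0,0,0,28],
)

```text
time: 40.3
position: [0.6175, -0.153, 0.02]
eef_rot: [[-0.5, -0.866, 0.008], [-0.866, 0.5, -0.005], [-0.0, -0.009, -1.0]]
force: [-0.9, -0.2, 6.0]
width: 0.0345
```

carry_out(
  increments=[0,0,0,0,0,-0.5,28,0,0,0,0,0,-1.3,28,0,0,0,0,0,-2.1,28,0,0,0,0,0,-2.9,28,0,0,0,0,0,-3.5,28],
)

```text
time: 40.92
position: [0.6157, -0.152, 0.2309]
eef_rot: [[-0.5, -0.866, 0.008], [-0.866, 0.5, -0.004], [-0.0, -0.009, -1.0]]
force: [1.0, 0.8, -2.3]
width: 0.0341
```

carry_out(
  increments=[0,0,0,0,0,0,28,0,0,0,0,0,0,28],
)

```text
time: 41.18
position: [0.6151, -0.1519, 0.2266]
eef_rot: [[-0.5, -0.866, 0.004], [-0.866, 0.5, -0.004], [0.001, -0.005, -1.0]]
force: [-0.6, -0.0, -3.4]
width: 0.0342
```

Run:
```python
from pour import *
s=r.read_state();print(s["position"].round(4),s["q"].round(2),s["eef_rot"].round(4),s["width"])
c=capture("wrist");cv2.imwrite("pics/w32.png",c["img"]);np.savez("lidgrip.npz",img=c["img"],K=c["intrinsics"],E=c["extrinsics"],z=c["z_map"],P=s["position"],Q=s["eef_rot"])
c=capture("scene");cv2.imwrite("pics/s32.png",c["img"])
```

```text
[ 0.6151 -0.1519  0.2266] [-0.24  0.33  0.21  1.44 -0.   -1.29] [[-0.4997 -0.8662  0.0041]
 [-0.8662  0.4997 -0.0035]
 [ 0.001  -0.0053 -1.    ]] 0.03416515057095884
```

View pics/w32.png

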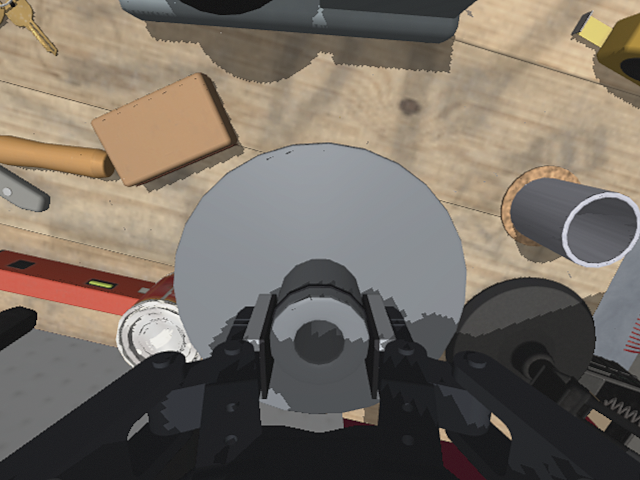

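View pics/s32.png

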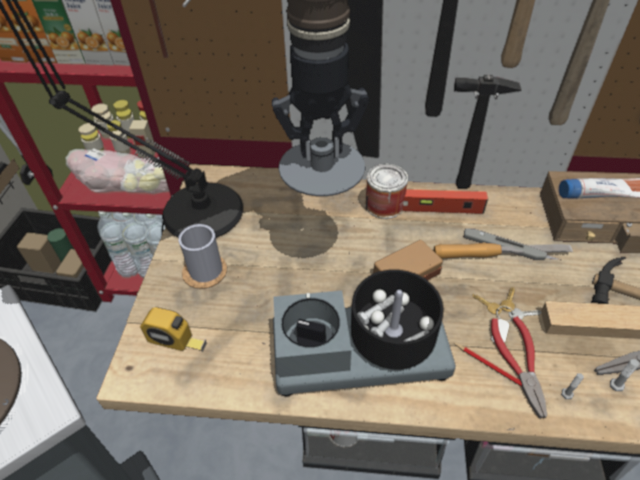

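```bash
cat > lid.py <<'E'
from pour import *
def lidpose(c=None,verbose=True):
    s=r.read_state();c=c or capture("wrist");w=cloud(c)
    P,Q=s["position"],s["eef_rot"];t=(w-P)@Q   # tool frame
    # lid disc pts: within 0.08 radial of tool axis and z range
    img=c["img"]
    rad=np.hypot(t[...,0],t[...,1]);m=(rad<.075)&(rad>.024)&(t[...,2]>-.02)&(t[...,2]<.03)&(t[...,0]>.01)
    p=t[m];
    A=np.c_[p[:,:2],np.ones(len(p))];co=None;k=np.ones(len(p),bool)
    for _ in range(5):
        co=np.linalg.lstsq(A[k],p[k,2],rcond=None)[0];e=p[:,2]-A@co;k=abs(e)<.002
    print("plane (tool) slopes",co.round(4),"n",k.sum())
    d=p[k];h=cv2.convexHull(d[:,:2].astype(np.float32))[:,0]
    # keep only hull pts on outer arc
    g=h[(h[:,0]>.02)];ctr,ra=circ(g)
    for _ in range(4):
        e=abs(np.linalg.norm(g-ctr,axis=1)-ra);g2=g[e<.002]
        if len(g2)>8:ctr,ra=circ(g2)
    print("disc ctr tool",ctr.round(4),"r",ra,len(g2))
    n=Q@np.array([co[0],co[1],-1.]);n/=np.linalg.norm(n);n=n*np.sign(n[2]);print("lid normal",n.round(4))
    W=P+Q@np.array([*ctr,co@np.array([*ctr,1])]);print("lid top centre world",W.round(4),"TCP",P.round(4))
    return W,n
if __name__=="__main__":lidpose()
E
python3 lid.py
```

```text
plane (tool) slopes [ 0.0014 -0.0056  0.0134] n 29495
disc ctr tool [ 0.0037 -0.0012] r 0.06537327156851487 43
lid normal [ 0.0021 -0.001   1.    ]
lid top centre world [ 0.6139 -0.1555  0.2121] TCP [ 0.6147 -0.1517  0.2256]
```

Run:
```python
from pour import *
Q=down(np.radians(-30))
path(np.array([.5677,-.3697,.205]),Q)
```

```text
TOTAL rot [-0.003 -0.002  0.   ] shift [ 3.537 -1.135  0.352] rows 5
bad [] end q [-0.58  0.42  0.29  1.44 -0.   -1.62] max rate [0.56 0.24 0.29 0.05 0.01 0.56]
[[-0.0, -0.0, 0.0, 0.71, -0.23, 0.07], [-0.0, -0.0, 0.0, 1.41, -0.45, 0.14], [-0.0, -0.0, 0.0, 2.12, -0.68, 0.21], [-0.0, -0.0, 0.0, 2.83, -0.91, 0.28], [-0.0, -0.0, 0.0, 3.54, -1.14, 0.35]]
```

carry_out(
  increments=[0,0,0,0.6,-0.2,0.07,28,0,0,0,1.4,-0.45,0.14,28,0,0,0,2.12,-0.68,0.21,28,0,0,0,2.83,-0.91,0.28,28,0,0,0,3.54,-1.14,0.35,28],
)

```text
time: 41.95
position: [0.5678, -0.3713, 0.2055]
eef_rot: [[-0.5, -0.866, 0.003], [-0.866, 0.5, -0.002], [0.001, -0.004, -1.0]]
force: [0.9, 0.3, -1.2]
width: 0.0343
```

carry_out(
  increments=[0,0,0,0,0,0,28,0,0,0,0,0,0,28,0,0,0,0,0,0,28],
)

```text
time: 42.32
position: [0.569, -0.369, 0.2069]
eef_rot: [[-0.499, -0.867, 0.005], [-0.867, 0.499, -0.003], [0.0, -0.006, -1.0]]
force: [0.3, 0.2, -2.0]
width: 0.0341
```

Run:
```python
from lid import *
c=capture("wrist");cv2.imwrite("pics/w33.png",c["img"])
W,n=lidpose(c)
path(np.array([.5677,-.3697,.205]),down(np.radians(-30)))
c=capture("top");cv2.imwrite("pics/t33.png",c["img"])
```

```text
plane (tool) slopes [ 0.0015 -0.0056  0.0136] n 29587
disc ctr tool [ 0.0037 -0.0011] r 0.0655134820859069 40
lid normal [-9.e-04 -6.e-04  1.e+00]
lid top centre world [ 0.5682 -0.3727  0.1935] TCP [ 0.5691 -0.3689  0.2071]
TOTAL rot [-0.006 -0.001  0.002] shift [0.022 0.014 0.036] rows 1
bad [] end q [-0.58  0.42  0.29  1.44 -0.   -1.62] max rate [0.02 0.03 0.01 0.03 0.   0.  ]
[[-0.01, -0.0, 0.0, 0.02, 0.01, 0.04]]
```

View pics/w33.png

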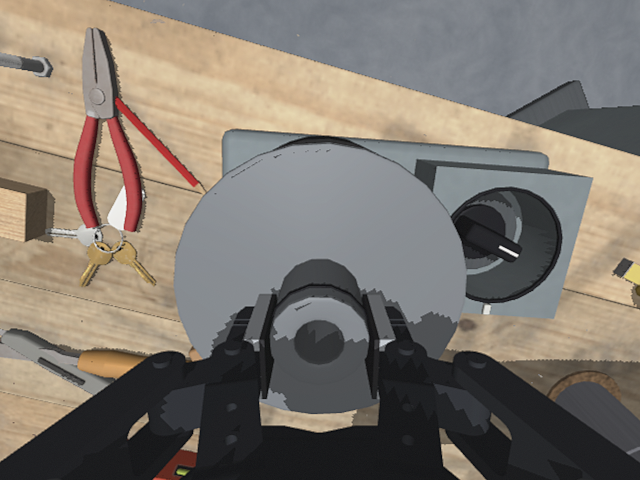

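View pics/t33.png

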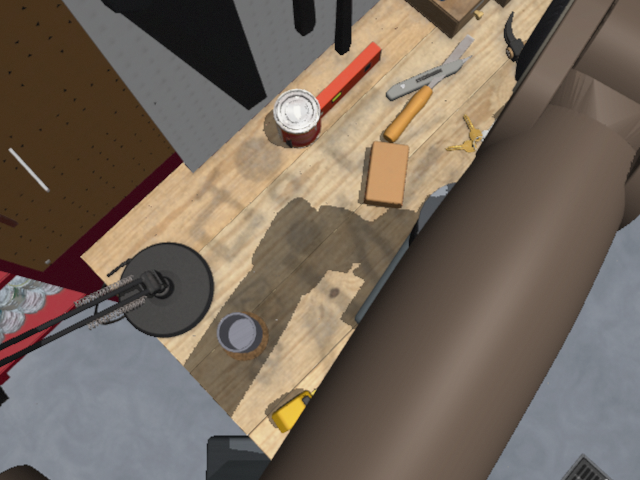

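carry_out(
  increments=[-0.005,0,0,0.02,0.01,0,28,-0.005,0,0,0.02,0.01,0.2,28,-0.005,0,0,0.02,0.01,0.45,28,-0.005,0,0,0.02,0.01,0.65,28],
)

```text
time: 42.92
position: [0.5673, -0.3707, 0.1662]
eef_rot: [[-0.5, -0.866, -0.001], [-0.866, 0.5, -0.0], [0.001, 0.001, -1.0]]
force: [-0.2, -0.1, -2.4]
width: 0.0341
```

Run:
```python
from lid import *
s=r.read_state();print(s["force"],s["ft_torque"])
W,n=lidpose()
c=capture("scene");crop(c,320,180,480,300,5,"s34.png")
```

```text
[-0.2002179  -0.14106415 -2.37510748] [-0.01775937  0.06672515  0.02929759]
plane (tool) slopes [ 0.0013 -0.0057  0.0134] n 29525
disc ctr tool [ 0.0035 -0.0011] r 0.06553725675275457 37
lid normal [ 0.0051 -0.0037  1.    ]
lid top centre world [ 0.5665 -0.3743  0.1527] TCP [ 0.5673 -0.3707  0.1662]
```

View pics/s34.png

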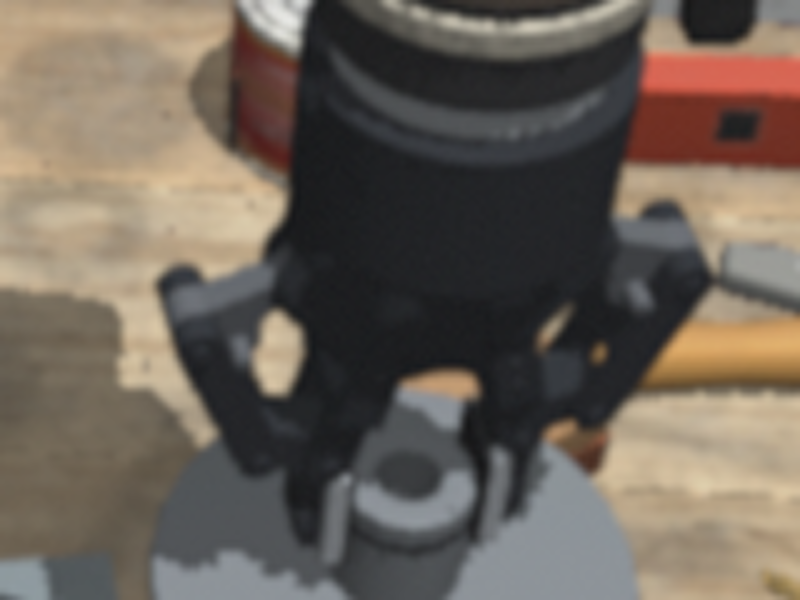

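carry_out(
  increments=[0,0,0,0,0,0.1,28,0,0,0,0,0,0.2,28,0,0,0,0,0,0.29,28,0,0,0,0,0,0.33,28,0,0,0,0,0,0.34,28],
)

```text
time: 43.65
position: [0.5677, -0.371, 0.1476]
eef_rot: [[-0.5, -0.866, 0.001], [-0.866, 0.5, -0.001], [0.001, -0.001, -1.0]]
force: [0.6, -0.1, -2.9]
width: 0.0342
```

Run:
```python
from lid import *
s=r.read_state();print(s["force"],s["ft_torque"])
W,n=lidpose()
```

```text
[ 0.58161114 -0.06928198 -2.93192869] [-0.00337893  0.02507751 -0.02647651]
plane (tool) slopes [ 0.001  -0.0054  0.0134] n 29487
disc ctr tool [ 0.0036 -0.0011] r 0.06545246277378146 36
lid normal [ 0.0036 -0.0024  1.    ]
lid top centre world [ 0.5669 -0.3748  0.1341] TCP [ 0.5677 -0.371   0.1476]
```

carry_out(
  increments=[0,0,0,0,0,0.03,28,0,0,0,0,0,0.05,28,0,0,0,0,0,0.06,28,0,0,0,0,0,0.06,28],
)

```text
time: 44.2
position: [0.5678, -0.3711, 0.145]
eef_rot: [[-0.5, -0.866, 0.001], [-0.866, 0.5, -0.002], [0.001, -0.002, -1.0]]
force: [-3.7, 1.1, 4.2]
width: 0.0342
```

Run:
```python
from lid import *
s=r.read_state();print(s["force"],s["ft_torque"])
W,n=lidpose()
```

```text
[-3.69696943  1.08211168  4.21212795] [ 0.2137197   0.32475774 -0.00050592]
plane (tool) slopes [ 0.0028 -0.0028  0.0134] n 29499
disc ctr tool [ 0.0036 -0.0012] r 0.06540416838971069 35
lid normal [-5.e-04 -2.e-03  1.e+00]
lid top centre world [ 0.567  -0.3749  0.1316] TCP [ 0.5678 -0.3711  0.145 ]
```

carry_out(
  increments=[0,0,0,0,0,0,45,0,0,0,0,0,0,55,0,0,0,0,0,0,60,0,0,0,0,0,0,60],
)

```text
time: 44.75
position: [0.5678, -0.3711, 0.1439]
eef_rot: [[-0.5, -0.866, 0.001], [-0.866, 0.5, -0.001], [0.001, -0.001, -1.0]]
force: [0.3, -0.0, 0.5]
width: 0.0598
```

carry_out(
  increments=[0,0,0,0,0,-0.5,60,0,0,0,0,0,-1.0,60,0,0,0,0,0,-1.5,60,0,0,0,0,0,-1.8,60,0,0,0,0,0,-1.8,60],
)

```text
time: 45.38
position: [0.5683, -0.3713, 0.2537]
eef_rot: [[-0.5, -0.866, 0.003], [-0.866, 0.5, -0.003], [0.001, -0.004, -1.0]]
force: [0.1, -0.0, 0.1]
width: 0.0601
```

Run:
```python
from pour import *
s=r.read_state();print(s["position"],s["width"])
c=capture("wrist");cv2.imwrite("pics/w35.png",c["img"]);w=cloud(c)
P=s["position"];p=w.reshape(-1,3);k=(np.linalg.norm(p[:,:2]-[.567,-.374],axis=1)<.064)&(abs(p[:,2]-.131)<.006);p=p[k]
A=np.c_[p[:,:2]-[.567,-.374],np.ones(len(p))];co=np.linalg.lstsq(A,p[:,2],rcond=None)[0];print("plane",co.round(4),len(p))
q=w[abs(w[...,2]-.171)<.003];q=q[np.linalg.norm(q[:,:2]-[.567,-.374],axis=1)<.03];h=cv2.convexHull(q[:,:2].astype(np.float32))[:,0];print("hub",circ(h),q[:,2].mean())
c=capture("scene");crop(c,260,220,460,370,4,"s35.png")
```

```text
[ 0.56832928 -0.37130951  0.25366874] 0.06007787284183659
plane [8.000e-04 1.000e-04 1.315e-01] 21091
hub (array([ 0.56720416, -0.37488303]), np.float64(0.017613268941950595)) 0.1712720417140206
```

View pics/w35.png

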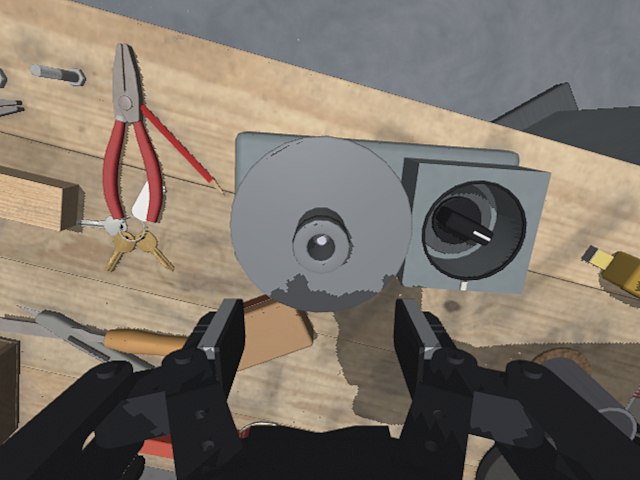

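View pics/s35.png

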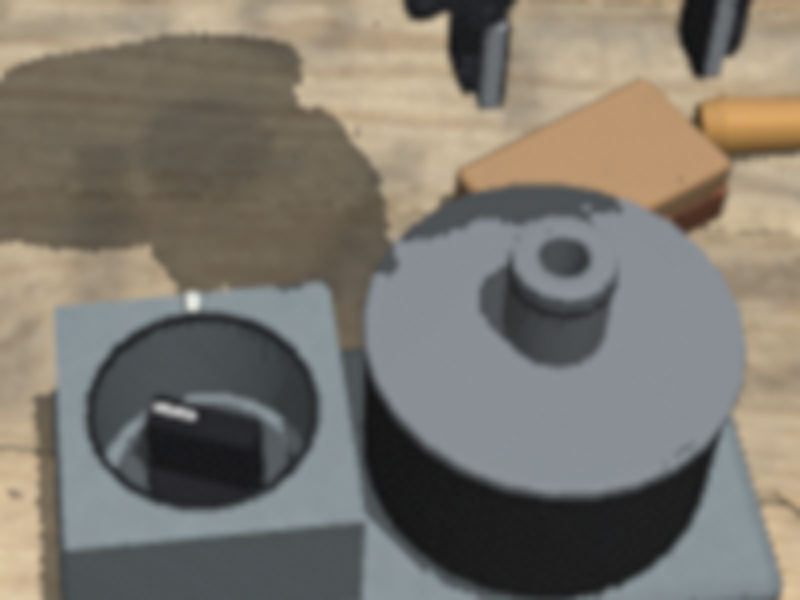

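carry_out(
  increments=[0,0,-0.15,0.3,0.2,-0.2,40,0,0,-0.3,0.6,0.4,-0.2,30,0,0,-0.45,0.9,0.6,-0.2,24,0,0,-0.6,1.2,0.8,-0.2,24,0,0,-0.75,1.3,0.9,-0.2,24],
)

```text
time: 46.1
position: [0.4805, -0.4118, 0.2626]
eef_rot: [[0.228, -0.974, -0.001], [-0.974, -0.228, 0.0], [-0.0, 0.001, -1.0]]
force: [-0.0, 0.1, 0.3]
width: 0.0239
```

Run:
```python
from pour import *
s=r.read_state();print(s["position"],s["width"],s["q"].round(2))
c=capture("wrist");cv2.imwrite("pics/w36.png",c["img"]);w=cloud(c)
t=(w-s["position"])@s["eef_rot"];t=t.reshape(-1,3)
for z0 in np.arange(0,-.12,-.01):
    m=(t[:,2]<z0+.002)&(t[:,2]>z0-.008)&(abs(t[:,1])<.12)&(abs(t[:,0])<.06)
    print(round(z0,3),m.sum(),(t[m,1].min().round(3),t[m,1].max().round(3),t[m,0].min().round(3),t[m,0].max().round(3)) if m.any() else '')
a=np.radians(34.6+180);y=np.array([np.cos(a),np.sin(a),0]);z=np.array([0,0,-1.]);path(np.array([.466,-.305,.18]),np.c_[np.cross(y,z),y,z])
```

```text
[ 0.48051197 -0.41179736  0.26257784] 0.023929707637155687 [-0.71  0.34  0.31  1.53 -0.   -2.51]
0.0 295 (np.float64(-0.024), np.float64(0.023), np.float64(-0.009), np.float64(0.013))
-0.01 1033 (np.float64(-0.026), np.float64(0.025), np.float64(-0.01), np.float64(0.013))
-0.02 1283 (np.float64(-0.026), np.float64(0.026), np.float64(-0.01), np.float64(0.014))
-0.03 1514 (np.float64(-0.026), np.float64(0.025), np.float64(-0.01), np.float64(0.014))
-0.04 2654 (np.float64(-0.043), np.float64(0.043), np.float64(-0.009), np.float64(0.016))
-0.05 9764 (np.float64(-0.048), np.float64(0.049), np.float64(-0.011), np.float64(0.016))
-0.06 8088 (np.float64(-0.053), np.float64(0.053), np.float64(-0.012), np.float64(0.019))
-0.07 13218 (np.float64(-0.058), np.float64(0.059), np.float64(-0.01), np.float64(0.02))
-0.08 17506 (np.float64(-0.062), np.float64(0.062), np.float64(0.001), np.float64(0.02))
-0.09 4178 (np.float64(-0.059), np.float64(0.059), np.float64(0.013), np.float64(0.023))
-0.1 0 
-0.11 0 
TOTAL rot [ 0.001  0.    -0.369] shift [-1.786 -0.189  1.38 ] rows 3
bad [] end q [-0.58  0.19 -0.08  1.3   0.   -2.75] max rate [0.37 0.47 1.11 0.65 0.   0.67]
[[0.0, 0.0, -0.12, -0.6, -0.06, 0.46], [0.0, 0.0, -0.25, -1.19, -0.13, 0.92], [0.0, 0.0, -0.37, -1.79, -0.19, 1.38]]
```

View pics/w36.png

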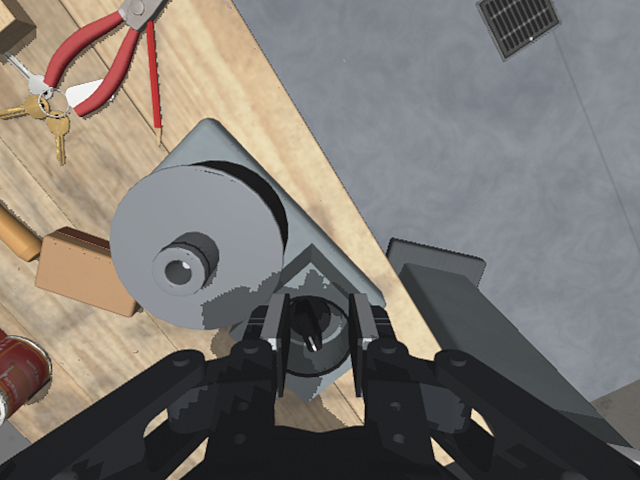

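carry_out(
  increments=[0,0,-0.12,-0.6,-0.06,0.3,26,0,0,-0.25,-1.19,-0.13,0.7,26,0,0,-0.37,-1.79,-0.19,1.0,26,0,0,-0.37,-1.79,-0.19,1.0,26],
)

```text
time: 46.65
position: [0.4675, -0.3015, 0.2016]
eef_rot: [[0.563, -0.827, -0.003], [-0.827, -0.563, 0.002], [-0.003, 0.002, -1.0]]
force: [-0.2, -0.5, -0.5]
width: 0.0257
```

Run:
```python
from pour import *
s=r.read_state();print(s["position"],s["width"],s["q"].round(2))
c=capture("wrist");crop(c,200,180,440,400,3.3,"w37.png")
c=capture("scene");crop(c,260,270,380,390,5,"s37.png")
```

```text
[ 0.46754459 -0.30152285  0.20155879] 0.025652416770151436 [-0.57  0.19 -0.03  1.36 -0.   -2.74]
```

View pics/w37.png

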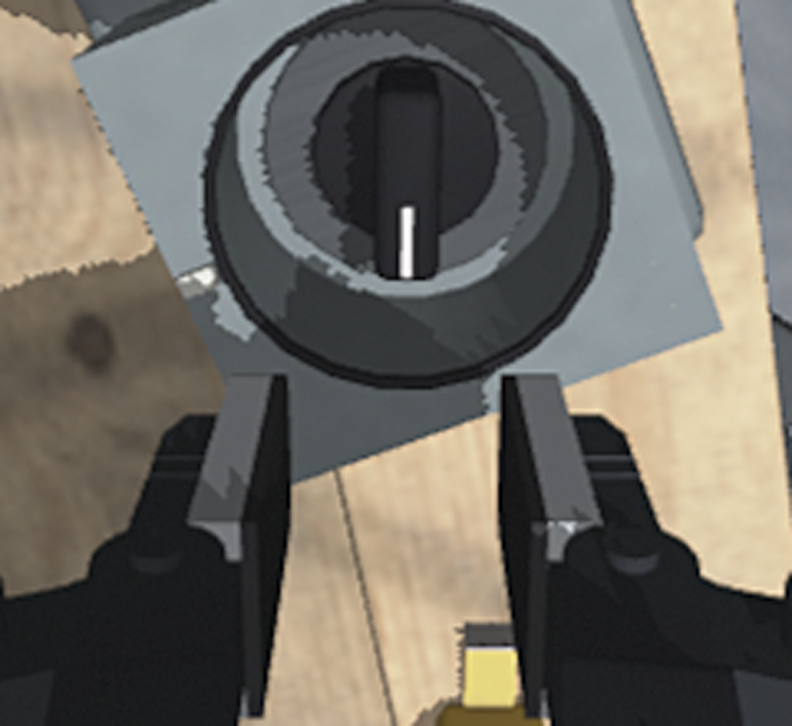

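View pics/s37.png

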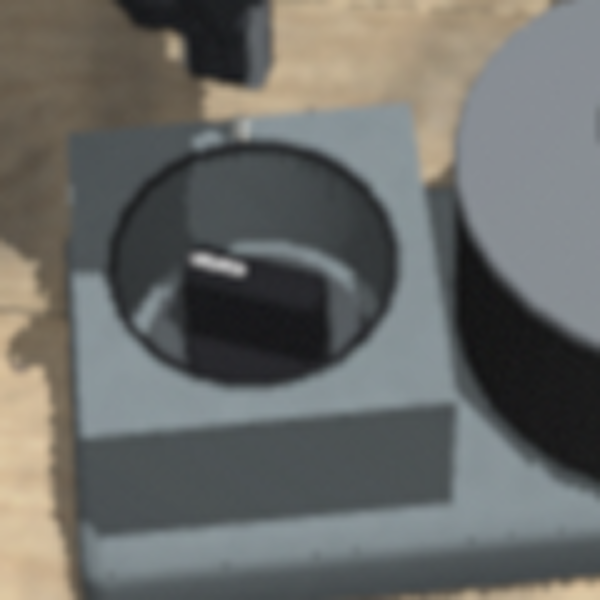

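Run:
```python
from pour import *
c=capture("wrist");f=lambda x,y,z:ray(c,200+x/3.3-.35,180+y/3.3-.35,z)
e1,e2=f(407,278,.094),f(407,70,.094);d=e1-e2;print(e1,e2,np.linalg.norm(d),np.degrees(np.arctan2(d[1],d[0])),(e1+e2)/2)
rc=[f(x,y,.1)[:2] for x,y in((205,185),(610,185),(405,0),(405,387),(270,345),(550,340),(290,45),(530,45))];print("recess",circ(np.array(rc)))
a=np.radians(34.6+180);y=np.array([np.cos(a),np.sin(a),0]);z=np.array([0,0,-1.]);path(np.array([.4662,-.3045,.105]),np.c_[np.cross(y,z),y,z])
```

```text
[ 0.45658064 -0.29170088  0.094     ] [ 0.48188059 -0.32880635  0.094     ] 0.04490993965712252 124.28768006809705 [ 0.46923062 -0.31025361  0.094     ]
recess (array([ 0.46643891, -0.30636027]), np.float64(0.041453446241047076))
TOTAL rot [ 0.    -0.002 -0.009] shift [-0.037  0.04   1.651] rows 2
bad [] end q [-0.58  0.22 -0.21  1.14 -0.   -2.75] max rate [0.01 0.14 0.79 0.85 0.   0.05]
[[0.0, -0.0, -0.0, -0.02, 0.02, 0.83], [0.0, -0.0, -0.01, -0.04, 0.04, 1.65]]
```

carry_out(
  increments=[0,0,-0.01,0.04,0.045,0.6,26,0,0,-0.01,0.04,0.045,1.2,26,0,0,-0.01,0.04,0.045,1.6,26,0,0,-0.01,0.04,0.045,1.6,26],
)

```text
time: 47.3
position: [0.4674, -0.3084, 0.1064]
eef_rot: [[0.568, -0.823, -0.002], [-0.823, -0.568, 0.0], [-0.001, 0.001, -1.0]]
force: [0.0, 0.4, 1.4]
width: 0.026
```

Run:
```python
from pour import *
s=r.read_state();print(s["position"],s["width"],s["q"].round(2),s["force"])
c=capture("wrist");crop(c,200,180,440,400,3.3,"w38.png")
c=capture("scene");crop(c,260,270,380,390,5,"s38.png")
```

```text
[ 0.46744937 -0.30840603  0.10635991] 0.02603342476092261 [-0.58  0.22 -0.2   1.15 -0.   -2.76] [0.03203357 0.38260352 1.41053902]
```

View pics/w38.png

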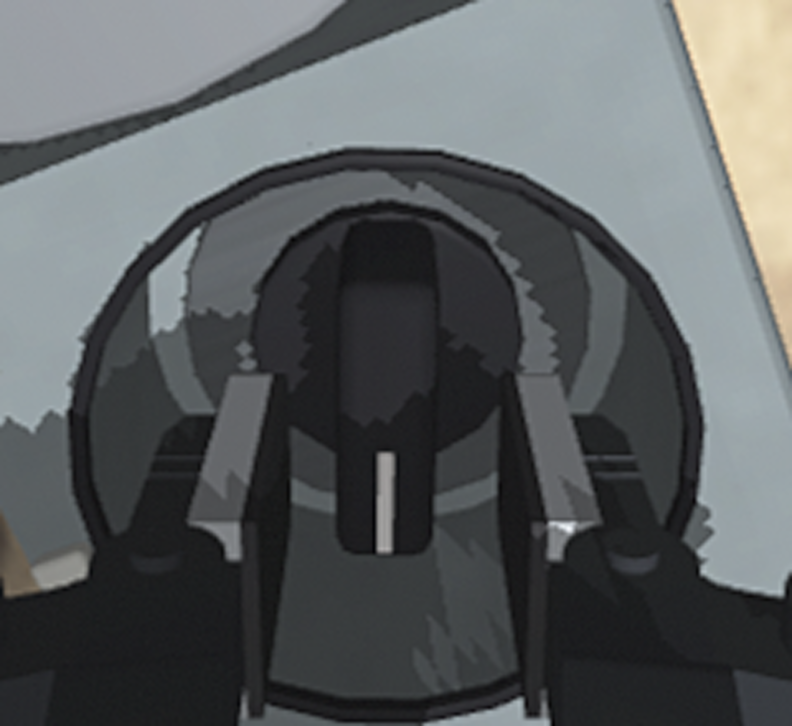

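View pics/s38.png

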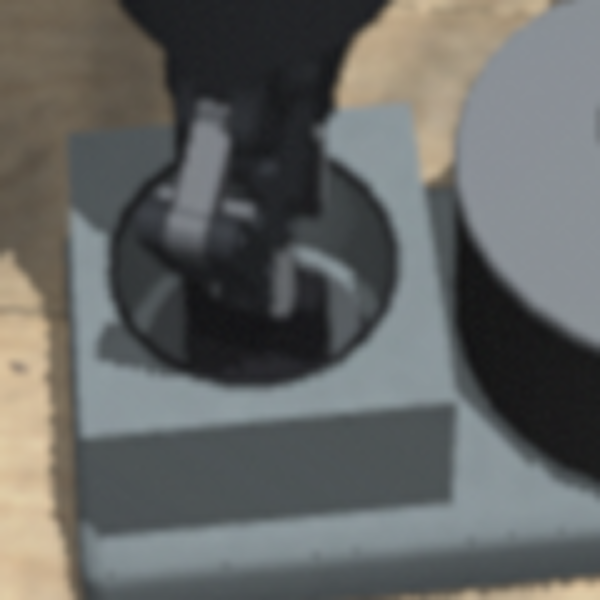

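carry_out(
  increments=[0,0,0,-0.04,-0.015,0.15,26,0,0,0,-0.04,-0.015,0.35,26,0,0,0,-0.04,-0.015,0.46,26,0,0,0,-0.04,-0.015,0.46,26],
)

```text
time: 47.9
position: [0.4671, -0.3052, 0.0796]
eef_rot: [[0.57, -0.821, -0.0], [-0.821, -0.57, -0.0], [0.0, 0.001, -1.0]]
force: [0.2, 0.6, -0.1]
width: 0.0258
```

carry_out(
  grip_force=25,
  increments=[0,0,0,0,0,0,8,0,0,0,0,0,0,8,0,0,0,0,0,0,8,0,0,0,0,0,0,8],
)

```text
time: 48.4
position: [0.4671, -0.3058, 0.0804]
eef_rot: [[0.57, -0.822, 0.0], [-0.822, -0.57, -0.002], [0.002, 0.001, -1.0]]
force: [-3.9, -2.7, 0.2]
width: 0.013
```

Run:
```python
from pour import *
s=r.read_state();print(s["position"],s["width"],s["q"].round(2),s["force"],s["ft_torque"],np.degrees(np.arctan2(s["eef_rot"][1,1],s["eef_rot"][0,1])))
```

```text
[ 0.46712382 -0.30581175  0.08043406] 0.013009121989003303 [-0.58  0.23 -0.25  1.09 -0.   -2.76] [-3.9314033  -2.66214129  0.15598587] [-0.50538548  0.82595705  0.00853394] -145.2571698112385
```

carry_out(
  increments=[0,0,0.1,0,0,0,8,0,0,0.25,0,0,0,8,0,0,0.4,0,0,0,8,0,0,0.5,0,0,0,8,0,0,0.6,0,0,0,8],
)

```text
time: 49.02
position: [0.4658, -0.3063, 0.0805]
eef_rot: [[0.003, -1.0, -0.003], [-1.0, -0.003, -0.003], [0.003, 0.003, -1.0]]
force: [-9.2, -4.0, 3.8]
width: 0.0131
```

Run:
```python
from pour import *
s=r.read_state();print(s["position"],s["width"],s["q"].round(2),s["force"],s["ft_torque"],np.degrees(np.arctan2(s["eef_rot"][1,1],s["eef_rot"][0,1])))
```

```text
[ 0.46583963 -0.30628272  0.08047043] 0.013058605847683284 [-0.58  0.23 -0.25  1.09 -0.   -2.15] [-9.24242848 -4.00500132  3.8033    ] [-0.83460549  1.8964758   0.04600418] -179.85576642678853
```

carry_out(
  increments=[0,0,0.1,0.01,0.02,0,8,0,0,0.25,0.01,0.02,0,8,0,0,0.4,0.01,0.02,0,8,0,0,0.52,0.01,0.02,0,8,0,0,0.6,0.01,0.02,0,8],
)

```text
time: 49.65
position: [0.4644, -0.3059, 0.0804]
eef_rot: [[-0.562, -0.827, -0.003], [-0.827, 0.562, -0.001], [0.003, 0.002, -1.0]]
force: [-10.2, -0.3, 5.2]
width: 0.0132
```

carry_out(
  increments=[0,0,0,0,0,0,8,0,0,0,0,0,0,8],
)

```text
time: 49.9
position: [0.4644, -0.306, 0.0804]
eef_rot: [[-0.56, -0.829, -0.003], [-0.829, 0.56, -0.001], [0.003, 0.002, -1.0]]
force: [-10.2, -0.9, 4.7]
width: 0.013
```

Run:
```python
from pour import *
s=r.read_state();print(s["position"],s["width"],s["q"].round(2),s["force"],s["ft_torque"],np.degrees(np.arctan2(s["eef_rot"][1,1],s["eef_rot"][0,1])))
```

```text
[ 0.46435157 -0.30596835  0.08043574] 0.013004114361954302 [-0.58  0.23 -0.25  1.09 -0.   -1.56] [-10.20773321  -0.9389293    4.73759451] [-0.13261745  1.96130672  0.01771504] 145.9671801016758
```

Jaw at 146°, so the bar should be along 56°, the mark. Release and look.

carry_out(
  increments=[0,0,0,0,0,0,18,0,0,0,0,0,0,24,0,0,0,0,0,0,26],
)

```text
time: 50.28
position: [0.4669, -0.3061, 0.0805]
eef_rot: [[-0.559, -0.829, 0.002], [-0.829, 0.559, -0.001], [0.0, -0.002, -1.0]]
force: [0.3, -0.1, 0.3]
width: 0.0256
```

carry_out(
  increments=[0,0,0,0,0,-0.4,26,0,0,0,0,0,-0.9,26,0,0,0,0,0,-1.5,26,0,0,0,0,0,-2.2,26,0,0,0,0,0,-2.5,26],
)

```text
time: 50.9
position: [0.4673, -0.3063, 0.2332]
eef_rot: [[-0.559, -0.829, 0.004], [-0.829, 0.559, -0.003], [0.0, -0.005, -1.0]]
force: [-0.2, -0.7, 0.5]
width: 0.0264
```

Run:
```python
from pour import *
s=r.read_state();print(s["position"],s["width"],s["force"],s["time"])
c=capture("wrist");cv2.imwrite("pics/w40.png",c["img"]);crop(c,200,150,440,370,3.3,"w40c.png")
c=capture("scene");crop(c,260,230,460,380,4,"s40.png")
```

```text
[ 0.46726264 -0.30631184  0.23319664] 0.02639271924327018 [-0.23498579 -0.68114071  0.47645446] 50.9
```

View pics/w40c.png

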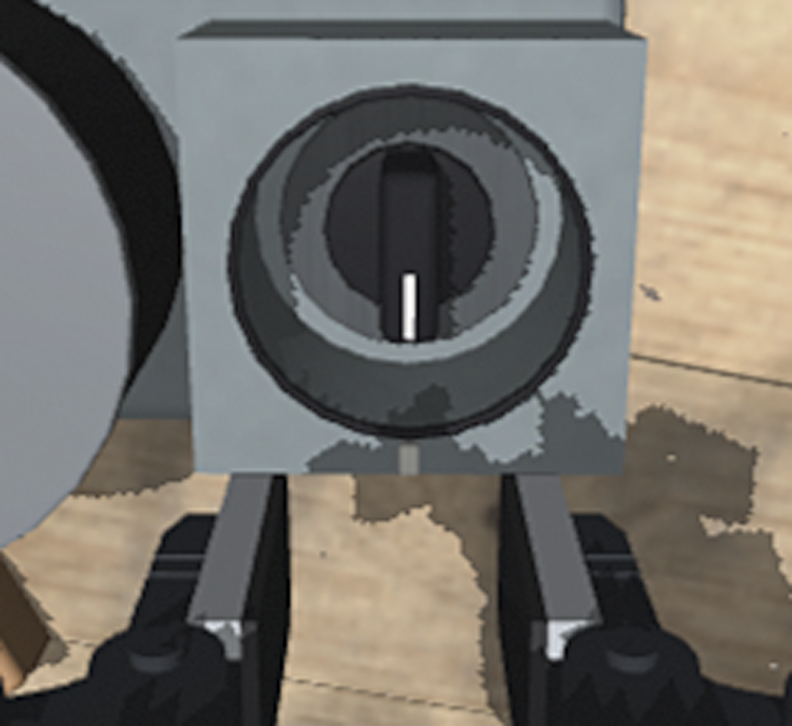

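View pics/s40.png

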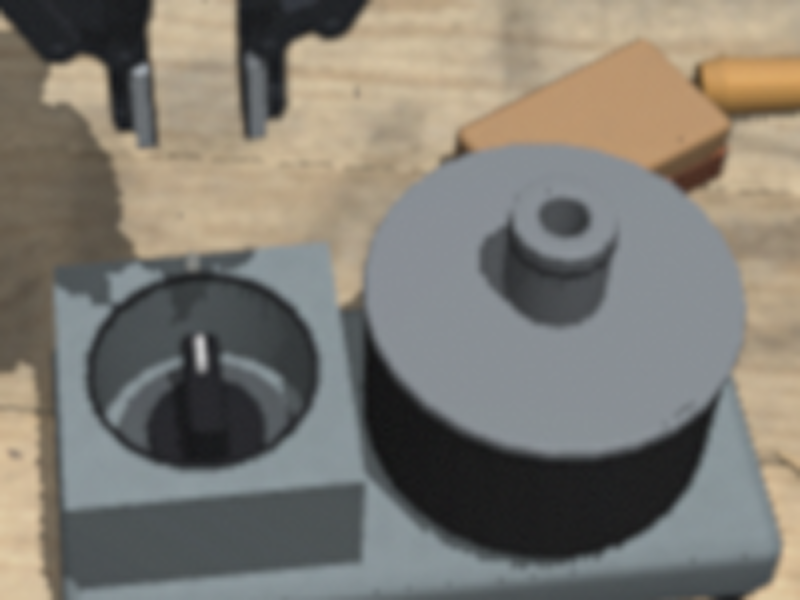

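carry_out(
  increments=[0,0,0,0,0.5,-0.5,26,0,0,0,0,1.1,-0.9,26,0,0,0,0.05,1.8,-1.3,26,0,0,0,0.1,2.5,-1.5,26,0,0,0,0.1,3.0,-1.5,26],
)

```text
time: 51.62
position: [0.3125, -0.2095, 0.3202]
eef_rot: [[-0.559, -0.829, 0.002], [-0.829, 0.559, -0.002], [0.0, -0.002, -1.0]]
force: [0.1, 0.4, -0.0]
width: 0.0261
```

Run:
```python
from pour import *
s=r.read_state();print(s["position"],s["force"],s["time"],s["dq"].round(3))
c=capture("top");cv2.imwrite("pics/t41.png",c["img"]);w=cloud(c)
c2=capture("scene");cv2.imwrite("pics/s41.png",c2["img"])
def reg(u0,v0,u1,v1,a,b):
    s=w[v0:v1,u0:u1];m=(s[...,2]>a)&(s[...,2]<b);return s[m]
p=reg(380,160,520,310,.165,.178)
if len(p):h=cv2.convexHull(p[:,:2].astype(np.float32))[:,0];print("hub",circ(h),p[:,2].mean())
p=reg(380,160,520,310,.126,.136);A=np.c_[p[:,:2]-p[:,:2].mean(0),np.ones(len(p))];print("lid plane",np.linalg.lstsq(A,p[:,2],rcond=None)[0])
```

```text
[ 0.3125209  -0.20946127  0.3201679 ] [ 0.13604961  0.42004137 -0.01821588] 51.625 [ 0.004 -0.432 -0.404  0.039  0.002  0.003]
hub (array([ 0.56619046, -0.37169698]), np.float64(0.017961126521764206)) 0.1702291077423162
lid plane [ 6.10255091e-04 -2.38941495e-05  1.30651540e-01]
```

View pics/t41.png

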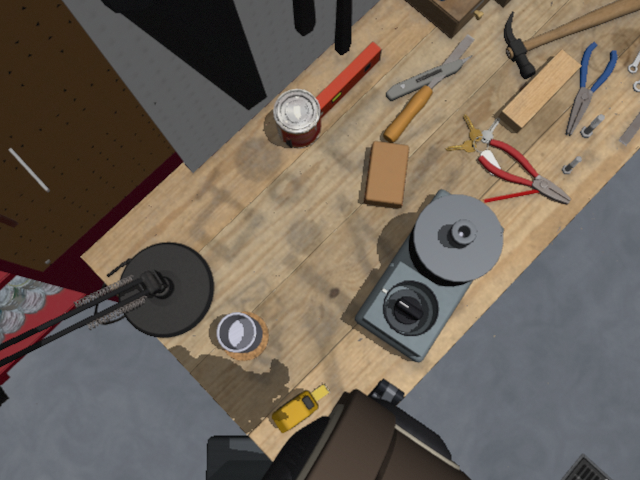

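View pics/s41.png

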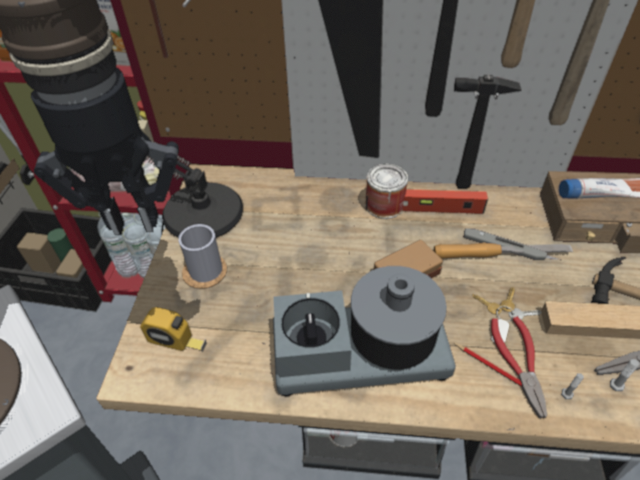

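carry_out(
  increments=[0,0,0,0,0,0,26,0,0,0,0,0,0,26,0,0,0,0,0,0,26],
)

```text
time: 52.1
position: [0.3141, -0.2105, 0.3195]
eef_rot: [[-0.559, -0.829, -0.0], [-0.829, 0.559, -0.001], [0.001, -0.0, -1.0]]
force: [0.3, 0.2, 1.1]
width: 0.0262
```

Run:
```python
from station import r
print(r.read_state()["force"]);print(r.sign_off())
```

```text
[0.28019652 0.18770725 1.06001155]
the job is handed in; nothing more can be done
None
```

The whole sequence is done and handed in at about 52 s; no verdict was reported. I put the three bolts lying left of the tumbler into the bowl and poured in all five balls. I stood the cup back on its coaster, fitted the lid over the spindle and turned the timer to the mark.

What the last checks showed:
- **Bowl contents:** I counted three bolts and five balls in the bowl before the lid went on.
- **Lid:** it is level. By the top camera it sits about 1 mm off the rim's centre, by the wrist camera about 2 mm. Its top is 131 mm above the bench, so it is seated on the rim.
- **Cup:** it stands upright, about 3 mm from the coaster's centre.
- **Timer:** the pointer lines up with the raised mark. The jaw angle at release works out to about 1.57 rad.
- **Sanding block:** I never touched it, and it looks unmoved.

One thing went wrong. While I was lowering the first bolt, the fingers pressed on the bowl's rim or the spindle. The wrist force was about 50–60 N, under the 120 N limit. I think the fingers made contact rather than the gripper's body, which is limited to 40 N, but I could not confirm that. I released the other bolts higher up and it did not happen again.

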